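# Runout check of hand-reel spindles

### The job

Check each hand-reel spindle on the wooden cradles for runout, the long-drum one first and then the short-drum one if there is one: lay it centred in the steel V-posts with its crank on the same side as on its cradle, swing the gauge arm squarely over it and lower it gently all the way down onto its stop so that the plunger stands on the drum, then lay the crank nearly level to the column side and from there turn it over the top until nearly level on the other side, watching the needle. Tip the arm up and swing it aside again, then put a true spindle back on a cradle and one whose reading wandered more than 2 mm into the grey reject tray. Finish with the arm tipped up and swung aside clear of the empty V-posts, and leave the other things on the bench alone.

Things in the scene. Friction and masses are not known exactly. Their poses are not given: they have to be found in the camera images.
- fixture: checking fixture, bolted down: steel base plate 245 x 125 x 10 mm with two steel V-posts and a column. Origin at bench level midway between the V-posts; y runs along their axle line, +x points from them to the column, whose axis stands at x = 150 mm. Its place and yaw vary.
- v_seat (a point): centre of a spindle lying properly in the fixture's V-posts, 85 mm above the bench. The posts are 14 mm thick, centred 44 mm to either side along fixture y (74 mm free between); each is an open upright 90 degree V, 49 mm wide at its mouth, 11 mm above the axle line.
- swivel (a joint): swivel of the gauge arm about the column, rad, -0.4 to 1.6. 0: arm points along fixture -x, plunger squarely over v_seat; growing values swing it anticlockwise seen from above, to fixture -y. Friction (0.25 N m) holds it where it is left. Starts swung aside at 0.8 to 1.3.
- tilt (a joint): tilt of the gauge arm about a level hinge on the column's top (fixture x 150, y 0, z 140 mm), rad, 0 to 0.9. 0: arm level, down on its stop; growing values tip its free end up. Friction (0.5 N m) holds it where it is left. Starts tipped up at 0.45 to 0.7.
- ball (a point): centre of the 28 mm black ball handle on a 10 mm stem on top of the gauge arm's free end; pinched from above and led, it swivels and tips the arm. At tilt t it is 0.19 cos t - 0.04 sin t (m) from the column axis and 0.14 + 0.19 sin t + 0.04 cos t up. The dial gauge, a 60 mm steel disc 20 mm thick, white face up, is in the arm 150 mm from the hinge, plunger pointing down.
- gauge (a point): middle of the dial gauge, in the arm straight above the plunger; exactly 55 mm above v_seat when the arm is level and square.
- plunger (a joint): how far the gauge plunger is pushed in, m, 0 (free) to 0.012; spring 0.4 N plus 0.1 N per mm; the needle turns clockwise, 15 degrees per mm. Arm level over a spindle in the V-posts: about 0.005 at any crank angle if true (within 1 mm); with runout it changes 4 to 6 mm as the crank goes from one side over the top to the other. A pinched crank may lift the axle 3 mm: let go of it to read.
- long_1_center (a point): centre (on the axle, mid-drum) of one of two like long-drum spindles, at most one present. Drum 50 mm across, 60 mm long, up to 3 mm off-centre; 20 mm axle along y from -62 to 68 mm, 28 mm collar at -54 to -64, black crank web at 60 to 68 mm. z points to the crank pin; starts on a cradle, crank up. About 0.4 kg, balanced here: lift by the drum.
- long_1_pin (a point): point on long_1's crank pin (black freely turning sleeve, 14 mm across, parallel to the axle and 40 mm from it, from 69 to 129 mm along the spindle's y): this point is at 106 mm. Friction holds the crank at any angle. Laid in the V-posts as on its cradle, the crank is on the fixture's +y side.
- long_2_center (a point): centre (on the axle, mid-drum) of one of two like long-drum spindles, at most one present. Drum 50 mm across, 60 mm long, up to 3 mm off-centre; 20 mm axle along y from -62 to 68 mm, 28 mm collar at -54 to -64, black crank web at 60 to 68 mm. z points to the crank pin; starts on a cradle, crank up. About 0.4 kg, balanced here: lift by the drum.
- long_2_pin (a point): point on long_2's crank pin (black freely turning sleeve, 14 mm across, parallel to the axle and 40 mm from it, from 69 to 129 mm along the spindle's y): this point is at 106 mm. Friction holds the crank at any angle. Laid in the V-posts as on its cradle, the crank is on the fixture's +y side.
- short_1_center (a point): centre (on the axle, mid-drum) of one of two like short-drum spindles, at most one present. Drum 50 mm across, 36 mm long, up to 3 mm off-centre; 20 mm axle along y from -62 to 68 mm, 28 mm collar at -54 to -64, black crank web at 60 to 68 mm. z points to the crank pin; starts on a cradle, crank up. About 0.4 kg, balanced here: lift by the drum.
- short_1_pin (a point): point on short_1's crank pin (black freely turning sleeve, 14 mm across, parallel to the axle and 40 mm from it, from 69 to 129 mm along the spindle's y): this point is at 106 mm. Friction holds the crank at any angle. Laid in the V-posts as on its cradle, the crank is on the fixture's +y side.
- short_2_center (a point): centre (on the axle, mid-drum) of one of two like short-drum spindles, at most one present. Drum 50 mm across, 36 mm long, up to 3 mm off-centre; 20 mm axle along y from -62 to 68 mm, 28 mm collar at -54 to -64, black crank web at 60 to 68 mm. z points to the crank pin; starts on a cradle, crank up. About 0.4 kg, balanced here: lift by the drum.
- short_2_pin (a point): point on short_2's crank pin (black freely turning sleeve, 14 mm across, parallel to the axle and 40 mm from it, from 69 to 129 mm along the spindle's y): this point is at 106 mm. Friction holds the crank at any angle. Laid in the V-posts as on its cradle, the crank is on the fixture's +y side.
- cradle_1_seat (a point): centre of the axle of a spindle lying properly on storage cradle 1, 50 mm above the bench: a fixed wooden stand 85 x 115 mm with two V-posts as on the fixture (same V, same spacing, axle along the point's y).
- cradle_2_seat (a point): centre of the axle of a spindle lying properly on storage cradle 2, 50 mm above the bench: a fixed wooden stand 85 x 115 mm with two V-posts as on the fixture (same V, same spacing, axle along the point's y).
- tray: grey reject tray, loose, open top, 250 x 250 mm outside, 40 mm high, walls and floor 5 mm; origin at the middle of its underside, z up. It may get knocked a few cm.
- driver_grip (a point): loose screwdriver with amber handle, a bystander to be left alone; origin at its handle
- reagent_jar: small amber jar, a bystander to be left alone; origin at the centre of its underside
- beaker: clear beaker, a bystander to be left alone; origin at the centre of its underside
- sample_flask: glass bottle 120 mm tall, a bystander to be left alone; origin at the centre of its underside
- mug: white mug, a bystander to be left alone; origin at the centre of its underside
- vial_jar: small white jar, a bystander to be left alone; origin at the centre of its underside
There are look-alikes about, which are no part of the job. Leave any orange look-alike of the part that bears long_1_center alone. Leave any green look-alike of the part that bears short_2_center alone.

How it is judged:
By the outcome, as a careful person would: the job done as asked, in the order asked, and still so for the second after the job is handed in, with the robot touching nothing.
Of long_1, long_2 only 1 to 1 are there at a start; the rules pass over those that are not, and their reading is None.
Of short_1, short_2, vial_jar only 1 to 1 are there at a start; the rules pass over those that are not, and their reading is None.
At some moment in a run one of tray may be knocked a few centimetres aside while the robot is not near it.
It also fails if it takes over 210 s, if anything falls off the work surface, if the arm or the gripper's body presses on something with over 40 N, if the wrist force passes 120 N, or if a joint passes its speed limit or range.

### The arm

A 6-joint arm with a two-finger parallel gripper is mounted at the origin on the work surface. World frame = base frame: x ahead of the robot, y to its left, z up, the work surface at z = 0. Lengths are in mm, angles in rad, forces in N, time in s.
With the tool pointing down it reaches from about 275 to 1000 mm from the base axis. Payload 8.4 kg.
Tool frame: the origin (TCP) lies midway between the tips of the shut fingers; the grasp point (between the pads) lies behind it (r.pinch_z is the z of the grasp point in the tool frame, in mm); z points along the fingers, y is the direction in which the jaws open and shut (so a half turn about z gives the same grasp; the last joint's range is limited). The gripper opens to 85 mm and grips with 20 to 120 N. Pads are 22 mm wide; open, the fingers measure 114 mm over their backs; the gripper's body (76 mm by 85 mm) begins 54 mm behind the grasp point. The pads swing forward as they close: fully open they stand 13 mm farther back than shut.
Start: joints at [1.226, 0.353, 1.633, -0, 1.155, -0.002], TCP at [210.077, 588.639, 231.281] pointing down, gripper open.
Joint ranges: [-2.63, 2.63], [-0.92, 2.1], [0.06, 2.66], [-1.3, 4.44], [0, 2.69], [-3.02, 3.02]. Speed limits (rad/s): [2.22, 2.22, 2.79, 3.14, 3.14, 3.14].

### API

Orientations are given as [roll, pitch, yaw] about the fixed x, y, z axes, in that order (R = Rz(yaw) Ry(pitch) Rx(roll)).
In Python, from rig import r, optics, ticket gives the robot as it stands.
- The arm moves only by the shell command python3 -m jog 'ROWS' [FORCE]. ROWS is text: rows parted by semicolons, each of 7 numbers parted by spaces: the closure in counts, from 0 (fully open) to 255 (shut), then the shift along the tool's x, y, z in mm, then the turn, a rotation vector about the tool's x, y, z in degrees. A call has 1 to 5 rows; each row shifts and turns the pose as measured when the row begins, along the tool's axes as they then stand; what a row does not reach is not made up. A row lasts 1/12 s, in which the tool goes at most 41.7 mm and 7.16 degrees, less where a joint would pass 70% of its speed; a pose out of reach is approached as far as the arm can. A call with a gripper value outside its range is refused whole. The fingers move at their own pace and stop on an object; FORCE is the grip in N (left out, the last holds). Time passes only in rows, so rows that do not move let the fingers close. It gives the time, the measured TCP pose, the force and the opening at its end, in the units of the state.
- r.sense(): the state, without advancing time (a new reading comes with each control period).
- optics.grab_frame(name): name is "scene" or "top" or "wrist"; returns the picture (420x560x3 uint8, red, green, blue); there is no depth.
- optics.camera_info(name): a dict with "fx", "fy", "cx", "cy" (pixels), "dist" ([k1, k2, p1, p2, k3] as OpenCV has them; the pictures are not rectified), "world_from_camera" (4x4, takes a point from camera to world coordinates). Camera axes: x right, y down, z forward; pixel columns grow to the right and rows downward; lengths in mm; the calibration is good to about 2 mm. A picture is of the moment at which its call begins: read the wrist's pose just before it. camera_info takes no time and is no camera call; for the wrist camera it gives the pose at the moment of the call.
- ticket.sign_off(): hands the job in, once; it reports no verdict.
The state is a dict: "clock": time; "qpos": joint angles; "qvel": joint speeds; "joint_efforts": joint torques, N m; "eef_pos": TCP position; "tcp_rot": TCP orientation; "contact_force": force on the tool from outside, world axes, zero at the start; "wrist_torque": the same for the moment, N m; "opening": opening from 0.0 (shut) to 1.0 (fully open).
Only numpy, scipy, OpenCV 4.12 (cv2) and the standard library are available. Lean on these libraries where they do the work, as an engineer would, in place of code of your own. Each camera call takes 0.05 s, during which the arm holds its last target.

## Working session

There is one attempt and no reset: what is moved stays moved. The work goes in short steps, Python scripts to look and compute and a shell command to move; the robot and the scene stay as the last step left them, time stands still between calls to the robot, and variables do not carry over. Pictures are saved under pics/ and viewed, and the job is handed in when it is done.

```bash
ls -la; mkdir -p pics
python3 - <<'E'
from rig import r, optics, ticket
import cv2, numpy as np
print(r.sense(), r.pinch_z)
for n in ["scene","top","wrist"]:
    i=optics.camera_info(n); print(n,{k:(np.round(v,3).tolist()) for k,v in i.items()})
    f=optics.grab_frame(n); cv2.imwrite(f"pics/{n}0.png",cv2.cvtColor(f,cv2.COLOR_RGB2BGR))
E
```

```text
total 12
drwxr-xr-x  3 agent agent 4096 Dec  6 15:48 .
drwxr-xr-x 23 root  root  4096 Dec  6 15:48 ..
drwxr-xr-x  2 agent agent 4096 Dec  6 15:48 pics
{'clock': 0.0, 'qpos': array([ 1.22562811e+00,  3.53689177e-01,  1.63416400e+00, -1.92493348e-05,
        1.15519016e+00, -2.40984780e-03]), 'qvel': array([0.00029204, 0.00047547, 0.00256033, 0.00166097, 0.00143364,
       0.00127127]), 'joint_efforts': array([ 1.95405759e-03, -6.05253553e+01, -3.42065227e+01,  1.85974814e-04,
        9.22585255e-03, -6.12338476e-05]), 'eef_pos': array([209.89851699, 588.17624908, 230.52327876]), 'tcp_rot': array([-3.14014194e+00,  1.41034168e-05,  2.79884208e+00]), 'contact_force': array([-0.63985963,  0.23772693, -0.05467351]), 'wrist_torque': array([-0.05589814, -0.02103172,  0.01524273]), 'opening': 0.9989673689940612} -18.700000000000003
scene {'fx': 457.501, 'fy': 457.501, 'cx': 285.583, 'cy': 218.057, 'dist': [0.046, 0.0, 0.0, 0.0, 0.0], 'world_from_camera': [[-0.093, 0.542, -0.835, 1446.041], [0.995, 0.036, -0.088, 196.037], [-0.017, -0.84, -0.543, 728.447], [0.0, 0.0, 0.0, 1.0]]}
top {'fx': 404.15, 'fy': 404.15, 'cx': 282.789, 'cy': 209.793, 'dist': [-0.036, 0.0, 0.0, 0.0, 0.0], 'world_from_camera': [[0.008, -0.996, 0.085, 422.022], [-1.0, -0.007, 0.013, 98.696], [-0.012, -0.085, -0.996, 1304.28], [0.0, 0.0, 0.0, 1.0]]}
wrist {'fx': 372.734, 'fy': 372.734, 'cx': 281.563, 'cy': 208.78, 'dist': [-0.045, 0.0, 0.0, 0.0, 0.0], 'world_from_camera': [[0.337, 0.894, 0.296, 133.683], [0.942, -0.319, -0.106, 616.604], [-0.0, 0.315, -0.949, 374.485], [0.0, 0.0, 0.0, 1.0]]}
```

View pics/scene0.png

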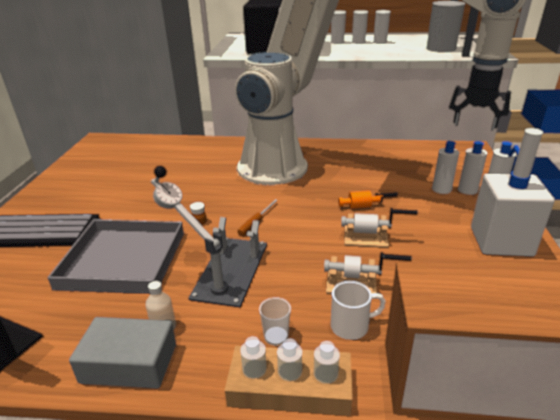

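View pics/top0.png

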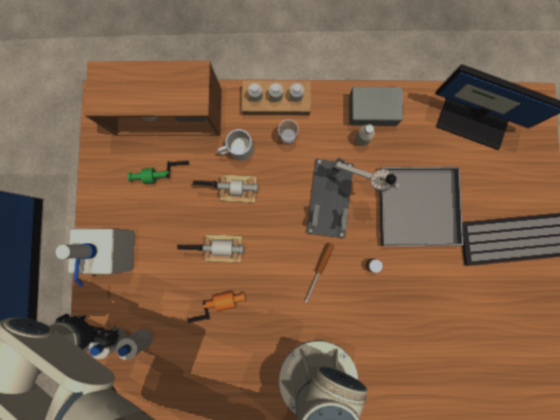

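View pics/wrist0.png

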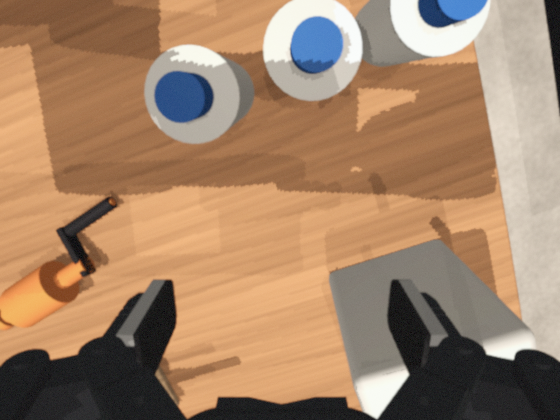

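```bash
cat > h.py <<'E'
from rig import r, optics, ticket
import cv2, numpy as np
from scipy.spatial.transform import Rotation as Rn
def grab(n,name=None):
    i=optics.camera_info(n); f=optics.grab_frame(n); f=cv2.cvtColor(f,cv2.COLOR_RGB2BGR)
    if name: cv2.imwrite(f"pics/{name}.png",f)
    return f,i
def ray(i,px):
    K=np.array([[i['fx'],0,i['cx']],[0,i['fy'],i['cy']],[0,0,1]]);d=np.array(i['dist'])
    u=cv2.undistortPoints(np.array([[px]],float),K,d)[0,0]
    T=np.array(i['world_from_camera']); v=T[:3,:3]@np.array([u[0],u[1],1]); return T[:3,3],v
def onz(i,px,z):
    o,v=ray(i,px); return o+v*(z-o[2])/v[2]
def proj(i,P):
    K=np.array([[i['fx'],0,i['cx']],[0,i['fy'],i['cy']],[0,0,1]]);d=np.array(i['dist'])
    T=np.linalg.inv(np.array(i['world_from_camera']))
    P=np.atleast_2d(np.array(P,float))
    return cv2.projectPoints(P,cv2.Rodrigues(T[:3,:3])[0],T[:3,3],K,d)[0][:,0]
def crop(f,x0,y0,x1,y1,s,name):
    c=cv2.resize(f[y0:y1,x0:x1],None,fx=s,fy=s,interpolation=cv2.INTER_CUBIC)
    cv2.imwrite(f"pics/{name}.png",c)
def st():
    s=r.sense(); R=Rn.from_euler('xyz',s['tcp_rot']).as_matrix()
    return s,s['eef_pos'],R
def totool(dw):
    s,p,R=st(); return R.T@np.array(dw)
def show():
    s,p,R=st(); print('t',round(s['clock'],2),'p',p.round(1),'rot',np.degrees(s['tcp_rot']).round(1),'F',s['contact_force'].round(1),'op',round(s['opening'],3),'q',s['qpos'].round(2))
E
python3 - <<'E'
import cv2
from h import crop
f=cv2.imread('pics/top0.png')
crop(f,170,160,270,260,6,'c1'); crop(f,290,140,410,250,6,'c2')
f=cv2.imread('pics/scene0.png')
crop(f,310,180,430,290,6,'c3'); crop(f,140,155,280,310,5,'c4')
E
```

```text
(no output)
```

View pics/c1.png

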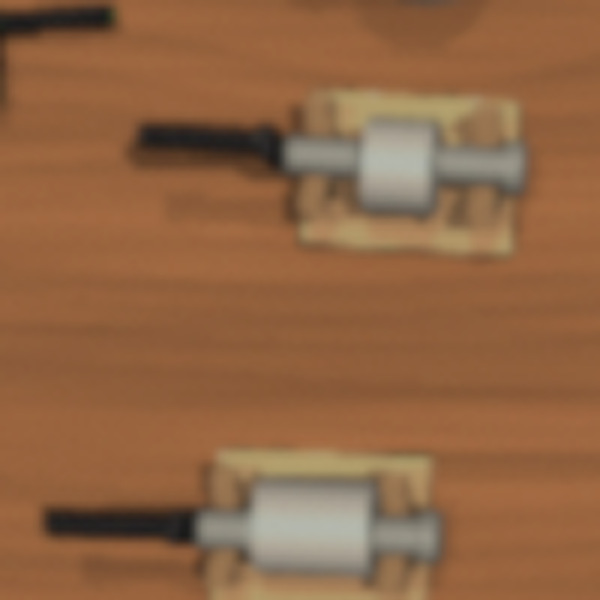

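View pics/c2.png

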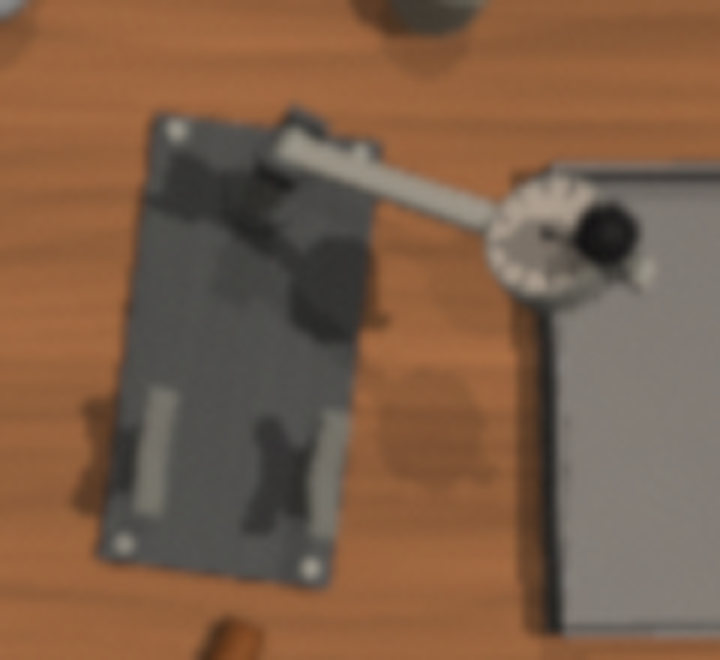

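View pics/c3.png

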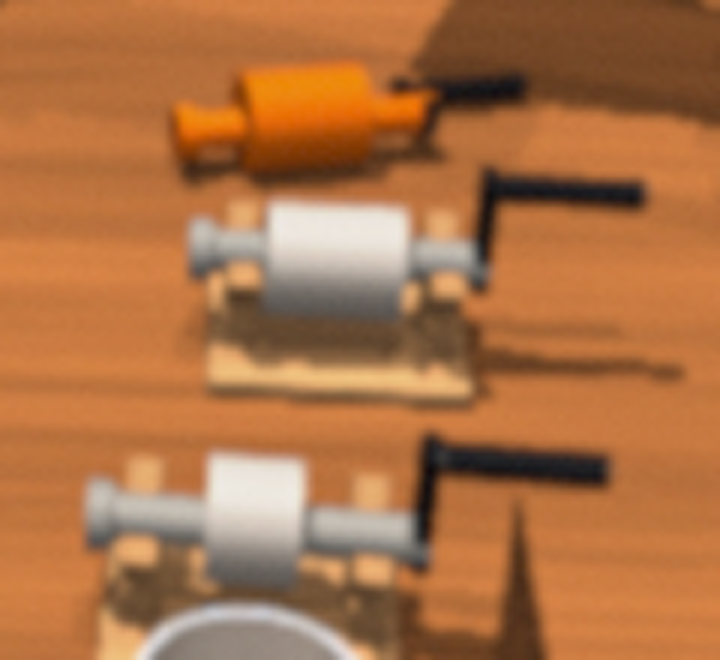

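View pics/c4.png

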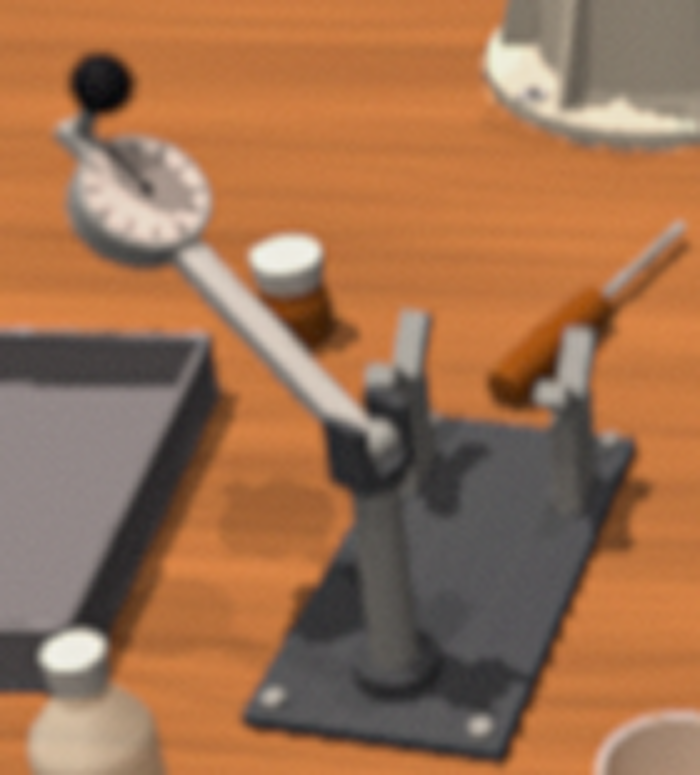

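Run:
```python
from h import *
i=optics.camera_info('top')
def c1(x,y,z): return onz(i,(x/6+170,y/6+160),z).round(1)
def c2(x,y,z): return onz(i,(x/6+290,y/6+140),z).round(1)
print('long drum c',c1(312,526,50),'collar end',c1(441,535,50),'axle left',c1(195,527,50),'pin',c1(190,525,90),c1(45,521,90))
print('short drum',c1(398,166,50),'collar',c1(525,166,50),'left',c1(285,153,50),'pin',c1(280,143,90),c1(138,136,90))
for n,p in dict(tl=(155,112),tr=(380,143),bl=(98,557),br=(325,588)).items(): print(n,c2(*p,10))
for n,p in dict(p1t=(165,388),p1b=(147,517),p2t=(337,408),p2b=(320,540)).items(): print(n,c2(*p,96))
print('ball',c2(606,233,235),'gauge', c2(545,238,215))
for p in [(383,168),(460,167),(462,245),(381,247)]: print('tray',onz(i,p,40).round(1))
print('jar',onz(i,(375,266),50).round(0),'driver',onz(i,(325,255),15).round(0),'mug',onz(i,(238,145),90).round(0),onz(i,(222,150),60).round(0))
```

```text
long drum c [410.3 302.5  50. ] collar end [406.3 235.7  50. ] axle left [409.2 363.3  50. ] pin [410.6 357.4  90. ] [411.9 430.6  90. ]
short drum [598.1 261.3  50. ] collar [598.5 194.9  50. ] left [604.6 320.8  50. ] pin [603.9 316.3  90. ] [607.1 388.9  90. ]
tl [700.4   9.6  10. ]
tr [ 684.1 -112.1   10. ]
bl [459.5  39.7  10. ]
br [443.9 -81.1  10. ]
p1t [541.7  10.4  96. ]
p1b [477.1  19.3  96. ]
p2t [532.3 -75.6  96. ]
p2b [466.3 -66.8  96. ]
ball [ 598.7 -175.8  235. ] gauge [ 599.5 -153.2  215. ]
tray [ 665.4 -201.1   40. ]
tray [ 670.6 -446.3   40. ]
tray [ 423.9 -445.3   40. ]
tray [ 416.2 -191.5   40. ]
jar [ 358. -170.   50.] driver [390. -19.  15.] mug [724. 254.  90.] [716. 307.  60.]
```

```bash
cat >> h.py <<'E'
def plan(P,yaw,n=None,g=0,mm=38,deg=7,roll=180,pitch=0):
    """print rows to go to TCP P(world), euler"""
    s,p,R=st(); Rt=Rn.from_euler('xyz',[roll,pitch,yaw],degrees=True).as_matrix()
    w=Rn.from_matrix(R.T@Rt).as_rotvec(degrees=True); d=np.array(P,float)-p
    n0=max(np.linalg.norm(d)/mm,np.linalg.norm(w)/deg); n=n or int(np.ceil(n0)); n=max(n,1)
    rows=[];Rc=R
    for k in range(n):
        rows.append(np.r_[Rc.T@(d/n),w/n]); Rc=Rc@Rn.from_rotvec(w/n,degrees=True).as_matrix()
    print('err',d.round(1),'w',w.round(1),'n',n)
    for k in range(0,n,5):
        print('; '.join(f"{g} "+' '.join(f'{v:.1f}' for v in q) for q in rows[k:k+5]))
E
python3 - <<'E'
from h import *
i=optics.camera_info('top')
for z in (260,275,290): print(onz(i,(606/6+290,233/6+140),z).round(1))
plan((409,301,200),90)
E
```

```text
[ 594.5 -169.4  260. ]
[ 592.1 -165.5  275. ]
[ 589.6 -161.7  290. ]
err [ 199.  -287.3  -30.7] w [-0.1  0.  70.4] n 11
0 -25.8 -18.5 2.8 -0.0 0.0 6.4; 0 -27.7 -15.5 2.8 -0.0 0.0 6.4; 0 -29.3 -12.3 2.8 -0.0 0.0 6.4; 0 -30.5 -9.0 2.8 -0.0 0.0 6.4; 0 -31.3 -5.5 2.8 -0.0 0.0 6.4
0 -31.7 -2.0 2.8 -0.0 0.0 6.4; 0 -31.7 1.5 2.8 -0.0 0.0 6.4; 0 -31.4 5.0 2.8 -0.0 0.0 6.4; 0 -30.6 8.5 2.8 -0.0 0.0 6.4; 0 -29.5 11.9 2.8 -0.0 0.0 6.4
0 -28.0 15.1 2.8 -0.0 0.0 6.4
```

Candidates: the plain grey long spindle at top-view (222,248) is the long one. The orange long look-alike at (225,300) is not it. The grey short spindle is at (237,187), and the green look-alike at (150,176) is not it. The close crop c1 confirms the grey drum at (222,248) is the long one (125 px against 80 px).

```bash
python3 -m jog '0 -26 -18 3 0 0 6.5; 0 -28 -15 3 0 0 6.5; 0 -29 -12 3 0 0 6.5; 0 -30 -9 3 0 0 6.5; 0 -31 -6 3 0 0 6.5'; python3 -m jog '0 -32 -2 3 0 0 6.5; 0 -32 2 3 0 0 6.5; 0 -31 5 3 0 0 6.5; 0 -31 9 3 0 0 6.5; 0 -30 12 3 0 0 6.5'
python3 - <<'E'
from h import *
show(); plan((409,301,200),90)
E
```

```text
clock: 0.57
eef_pos: [298.7, 458.8, 214.0]
tcp_rot: [-3.141, -0.002, 2.218]
contact_force: [0.7, 0.8, -0.7]
opening: 0.998
clock: 0.98
eef_pos: [387.9, 317.1, 197.5]
tcp_rot: [-3.14, -0.001, 1.623]
contact_force: [0.6, 0.1, -0.3]
opening: 1.003
t 0.98 p [387.9 317.1 197.5] rot [-179.9   -0.    93. ] F [ 0.6  0.1 -0.3] op 1.003 q [0.68 0.2  1.93 0.   1.02 0.63]
err [ 21.1 -16.1   2.5] w [-0.1 -0.   3. ] n 1
0 -17.2 20.2 -2.6 -0.1 -0.0 3.0
```

```bash
python3 -m jog '0 -17 20 -3 0 0 3; 0 0 0 0 0 0 0'
python3 - <<'E'
from h import *
show(); f,i=grab('wrist','w1'); cv2.imwrite('pics/w1b.png',f)
np.save('w1.npy',i['world_from_camera'])
for P in [(409,301,50),(409,237,50),(409,361,50),(409,430,90)]: print(proj(i,P))
E
```

```text
clock: 1.15
eef_pos: [410.8, 295.5, 199.6]
tcp_rot: [-3.139, 0.002, 1.558]
contact_force: [0.9, 0.1, 0.1]
opening: 1.003
t 1.15 p [410.8 295.5 199.6] rot [-1.799e+02  1.000e-01  8.930e+01] F [0.9 0.1 0.1] op 1.003 q [ 0.62  0.21  1.91 -0.    1.02  0.63]
[[279.78953756 184.28903159]]
[[280.88467703 255.92363227]]
[[278.63055572 108.1441398 ]]
[[276.27743976  -3.88964935]]
```

View pics/w1.png

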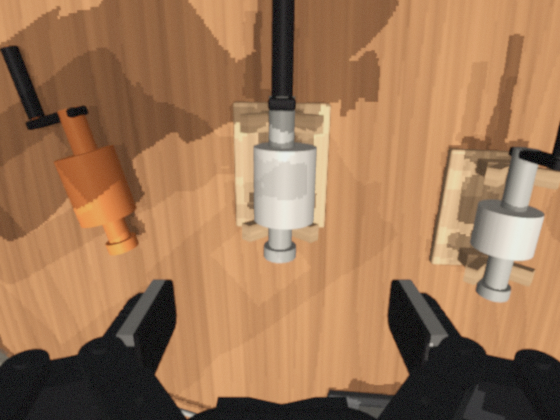

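Run:
```python
from h import *
i=optics.camera_info('wrist'); i['world_from_camera']=np.load('w1.npy')
f=cv2.imread('pics/w1.png'); crop(f,220,80,345,270,4,'w1c'); crop(f,430,130,560,310,4,'w1d')
for p in [(282,125),(280,245),(285,190),(280,260)]: print(p,onz(i,p,50).round(1))
print(onz(i,(255,190),52).round(1),onz(i,(316,190),52).round(1))
```

```text
(282, 125) [411.4 348.3  50. ]
(280, 245) [408.4 247.3  50. ]
(285, 190) [413.2 296.1  50. ]
(280, 260) [408.2 233.1  50. ]
[388.9 297.   52. ] [438.3 296.4  52. ]
```

View pics/w1c.png

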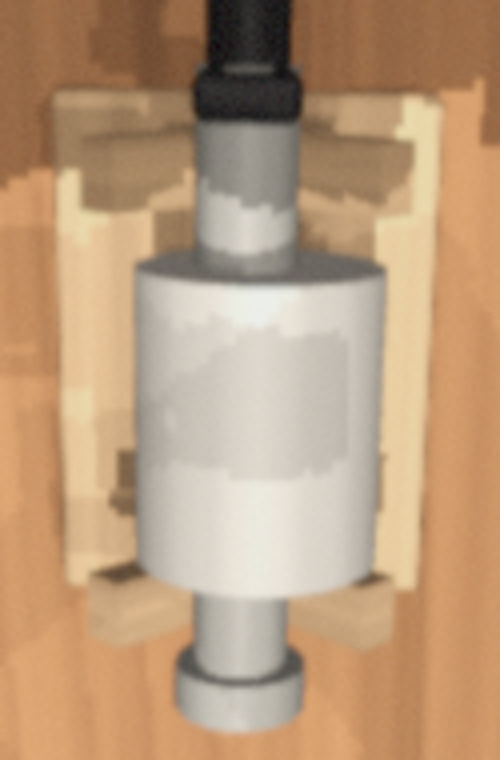

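View pics/w1d.png

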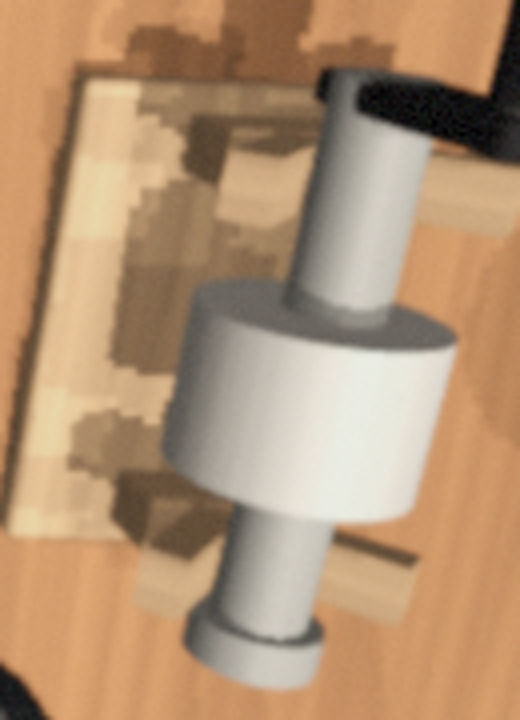

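Run:
```python
from h import *
plan((413.3,300.5,60),88.4); plan((413.3,300.5,31),88.4)
```

```text
err [   4.2    4.4 -139.1] w [-0.2  0.1  1. ] n 4
0 1.2 1.2 34.8 -0.1 0.0 0.2; 0 1.2 1.1 34.8 -0.1 0.0 0.2; 0 1.2 1.1 34.8 -0.1 0.0 0.2; 0 1.2 1.1 34.8 -0.1 0.0 0.2
err [   4.2    4.4 -168.1] w [-0.2  0.1  1. ] n 5
0 1.0 1.0 33.6 -0.0 0.0 0.2; 0 1.0 0.9 33.6 -0.0 0.0 0.2; 0 1.0 0.9 33.6 -0.0 0.0 0.2; 0 0.9 0.9 33.6 -0.0 0.0 0.2; 0 0.9 0.8 33.6 -0.0 0.0 0.2
```

```bash
python3 -m jog '0 2 2 33 0 0 0.5; 0 2 2 33 0 0 0.5; 0 1 1 33 0 0 0; 0 0 0 25 0 0 0; 0 0 0 0 0 0 0'
python3 - <<'E'
from h import *
show(); plan((413.3,300.5,31),88.4)
E
```

```text
clock: 1.62
eef_pos: [414.4, 304.3, 73.2]
tcp_rot: [3.141, -0.003, 1.545]
contact_force: [-0.6, -0.4, -0.7]
opening: 1.004
t 1.62 p [414.4 304.3  73.2] rot [180.   -0.2  88.5] F [-0.6 -0.4 -0.7] op 1.004 q [0.63 0.4  2.   0.   0.75 0.65]
err [ -1.1  -3.8 -42.2] w [ 0.  -0.2  0.1] n 2
0 -2.0 -0.5 21.1 0.0 -0.1 0.1; 0 -2.0 -0.5 21.1 0.0 -0.1 0.1
```

```bash
python3 -m jog '0 -2 -1 21 0 0 0; 0 -2 0 21 0 0 0; 60 0 0 0 0 0 0; 120 0 0 0 0 0 0; 255 0 0 0 0 0 0' 40;python3 -m jog '255 0 0 0 0 0 0; 255 0 0 0 0 0 0; 255 0 0 0 0 0 0; 255 0 0 0 0 0 0' 40;  python3 - <<'E'
from h import *
show(); 
E
```

```text
clock: 2.03
eef_pos: [411.7, 303.9, 33.1]
tcp_rot: [-3.141, -0.003, 1.551]
contact_force: [0.2, -0.0, 1.2]
opening: 0.605
clock: 2.37
eef_pos: [413.5, 306.0, 37.7]
tcp_rot: [3.138, -0.007, 1.552]
contact_force: [0.5, -0.2, -4.0]
opening: 0.575
t 2.37 p [413.5 306.   37.7] rot [179.8  -0.4  89. ] F [ 0.5 -0.2 -4. ] op 0.575 q [0.63 0.46 2.01 0.   0.66 0.65]
```

```bash
python3 -m jog '255 0 0 -15 0 0 0; 255 0 0 -30 0 0 0; 255 0 0 -30 0 0 0; 255 0 0 -30 0 0 0; 255 0 0 0 0 0 0' 40;  python3 - <<'E'
from h import *
show(); f,i=grab('wrist','w2'); grab('scene','s2')
E
```

```text
clock: 2.78
eef_pos: [410.9, 304.0, 146.2]
tcp_rot: [-3.14, -0.003, 1.552]
contact_force: [2.4, 0.7, -2.8]
opening: 0.574
t 2.78 p [410.9 304.  146.2] rot [-179.9   -0.2   88.9] F [ 2.4  0.7 -2.8] op 0.574 q [0.63 0.28 1.95 0.   0.91 0.65]
```

View pics/w2.png

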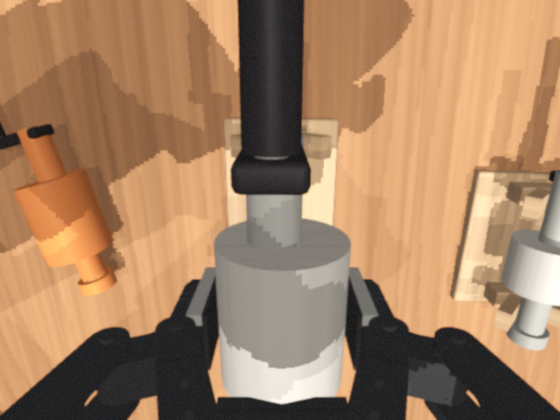

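View pics/s2.png

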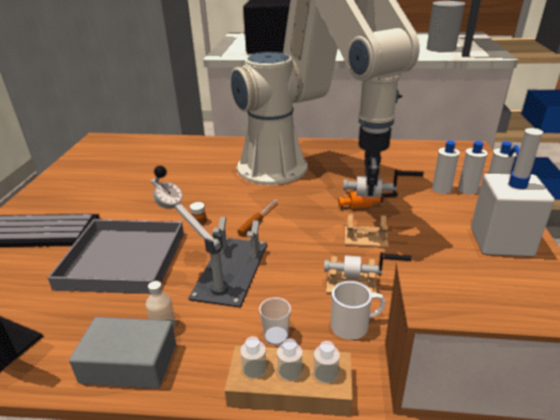

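Run:
```python
from h import *
s,p,R=st()
f=cv2.imread('pics/w2.png'); crop(f,200,130,370,400,3,'w2c')
i=optics.camera_info('wrist')
for px,w in [((282,248),133.),]:
    o,v=ray(i,px); P=o+v*(i['fx']*50/w)/1.0
    print(P.round(1),(R.T@(P-p)).round(1), o.round(1))
# predicted projections for hypothesised centre offset in tool frame
for dx in (-4,0,4):
  for zz in (-20,-24):
    c=p+R@np.array([dx,0,zz])
    pts=[c+np.array([0,30,25]),c+np.array([-3,60,50]),c+np.array([-3,68,50])]
    print(dx,zz,c.round(1),proj(i,pts).round(0).tolist())
```

```text
[409.5 326.4 157.6] [ 23.9  -0.  -15.4] [411.  384.3 286. ]
-4 -20 [409.  298.6 162.1] [[280.0, 282.0], [262.0, 215.0], [261.0, 178.0]]
-4 -24 [409.1 298.6 166.1] [[280.0, 289.0], [261.0, 222.0], [259.0, 183.0]]
0 -20 [409.1 302.6 162.1] [[280.0, 270.0], [262.0, 197.0], [260.0, 159.0]]
0 -24 [409.1 302.6 166.1] [[280.0, 277.0], [261.0, 203.0], [259.0, 163.0]]
4 -20 [409.2 306.6 162.1] [[280.0, 258.0], [261.0, 178.0], [260.0, 139.0]]
4 -24 [409.2 306.6 166.1] [[280.0, 264.0], [260.0, 183.0], [259.0, 142.0]]
```

View pics/w2c.png

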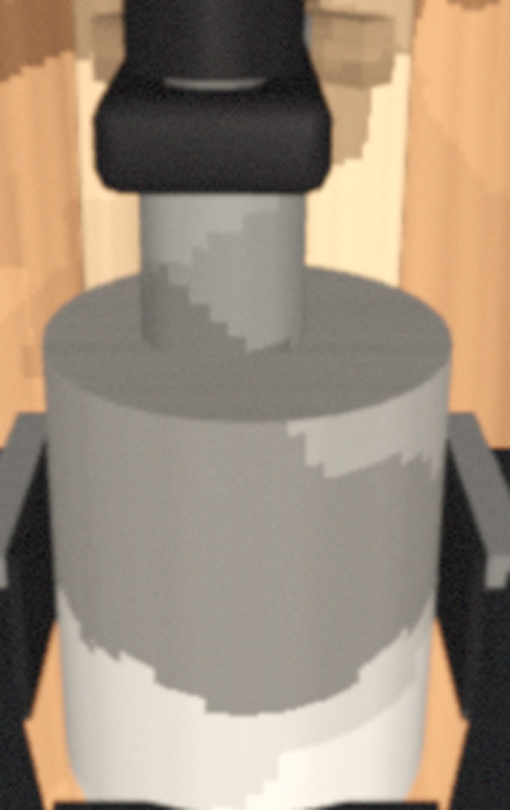

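```bash
cat >> h.py <<'E'
def fixpts(seat,yaw):
    c,s=np.cos(np.radians(yaw)),np.sin(np.radians(yaw)); M=np.array([[c,-s],[s,c]])
    def W(x,y,z): return np.r_[np.array(seat)+M@np.array([x,y]),z]
    L=[]
    for y in (-51,-37,37,51):
        L.append([W(-24.5,y,96),W(0,y,71.5),W(24.5,y,96)])
    for x in (-24.5,24.5):
        for y in (-44,44): L.append([W(x,y-7,96),W(x,y+7,96)])
    for a in (-62.5,62.5): L.append([W(-54.5,a,10),W(190.5,a,10)])
    for x in (-54.5,190.5): L.append([W(x,-62.5,10),W(x,62.5,10)])
    L.append([W(150,0,10),W(150,0,140)])
    return L
def overlay(f,i,L,box,s,name,col=(0,0,255)):
    x0,y0,x1,y1=box
    c=cv2.resize(f[y0:y1,x0:x1],None,fx=s,fy=s,interpolation=cv2.INTER_CUBIC)
    for l in L:
        q=(proj(i,l)+0.5-np.array([x0,y0]))*s
        cv2.polylines(c,[np.round(q).astype(int)],False,col,1,cv2.LINE_AA)
    cv2.imwrite(f'pics/{name}.png',c)
E
python3 - <<'E'
from h import *
L=fixpts((504.4,-28.2),-7.2)
overlay(cv2.imread('pics/top0.png'),optics.camera_info('top'),L,(290,140,370,250),5,'o1')
overlay(cv2.imread('pics/scene0.png'),optics.camera_info('scene'),L,(180,200,290,310),5,'o2')
E
```

```text
(no output)
```

View pics/o1.png

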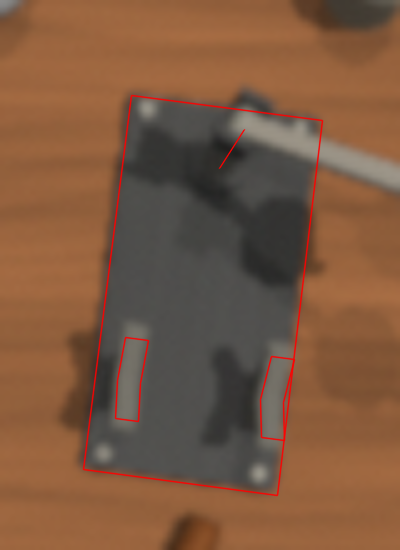

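View pics/o2.png

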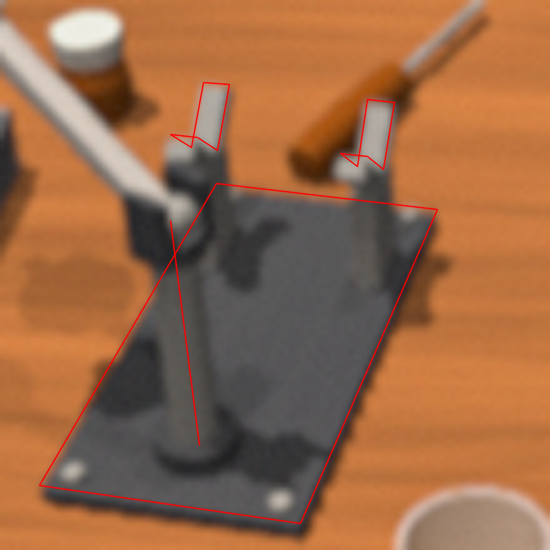

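Run:
```python
from h import *
show(); plan((507,-28,146),82.8,g=255)
```

```text
t 2.88 p [409.  302.6 142.1] rot [-179.7   -0.    88.9] F [-0.7  0.2 -3.9] op 0.568 q [0.63 0.29 1.96 0.   0.9  0.65]
err [  98.  -330.6    3.9] w [-0.3 -0.   6.1] n 10
255 -32.9 10.4 -0.5 -0.0 -0.0 0.6; 255 -32.8 10.8 -0.4 -0.0 -0.0 0.6; 255 -32.6 11.1 -0.4 -0.0 -0.0 0.6; 255 -32.5 11.5 -0.4 -0.0 -0.0 0.6; 255 -32.4 11.8 -0.4 -0.0 -0.0 0.6
255 -32.3 12.2 -0.4 -0.0 -0.0 0.6; 255 -32.1 12.5 -0.4 -0.0 -0.0 0.6; 255 -32.0 12.8 -0.4 -0.0 -0.0 0.6; 255 -31.9 13.2 -0.4 -0.0 -0.0 0.6; 255 -31.7 13.5 -0.4 -0.0 -0.0 0.6
```

```bash
python3 -m jog '255 -25 8 -1 0 0 0.6; 255 -33 11 -1 0 0 0.6; 255 -33 11 -1 0 0 0.6; 255 -33 11 -1 0 0 0.6; 255 -33 12 0 0 0 0.6'; python3 -m jog '255 -33 12 0 0 0 0.6; 255 -33 12 0 0 0 0.6; 255 -32 12 0 0 0 0.6; 255 -25 11 0 0 0 0.6; 255 -10 5 0 0 0 0'
python3 - <<'E'
from h import *
show(); plan((507,-28,146),82.8,g=255)
E
```

```text
clock: 3.3
eef_pos: [451.7, 142.4, 139.4]
tcp_rot: [-3.128, 0.001, 1.507]
contact_force: [1.5, 0.5, -3.5]
opening: 0.571
clock: 3.72
eef_pos: [488.0, -5.4, 130.5]
tcp_rot: [-3.116, 0.005, 1.461]
contact_force: [-0.0, -0.2, -3.5]
opening: 0.569
t 3.72 p [488.   -5.4 130.5] rot [-178.5    0.3   83.7] F [-0.  -0.2 -3.5] op 0.569 q [-0.01  0.29  1.99 -0.    0.89  0.1 ]
err [ 19.  -22.6  15.5] w [-1.5  0.3  0.9] n 1
255 -20.5 21.0 -16.0 -1.5 0.3 0.9
```

```bash
python3 -m jog '255 -20 20 -5 -1.5 0.3 1; 255 0 0 -1 0 0 0; 255 0 0 -1 0 0 0';  python3 - <<'E'
from h import *
show(); plan((507,-28,115),82.8,g=255)
f,i=grab('top'); crop(f,280,150,380,250,6,'t3'); f,i=grab('wrist','w3')
E
```

```text
clock: 3.97
eef_pos: [503.0, -31.9, 131.5]
tcp_rot: [-3.134, 0.001, 1.438]
contact_force: [-0.7, 0.5, -3.2]
opening: 0.574
t 3.97 p [503.  -31.9 131.5] rot [-1.795e+02  1.000e-01  8.240e+01] F [-0.7  0.5 -3.2] op 0.574 q [-0.07  0.3   1.97 -0.    0.88  0.07]
err [  4.    3.9 -16.5] w [-0.5  0.1 -0.4] n 1
255 4.4 3.6 16.5 -0.5 0.1 -0.4
```

View pics/w3.png

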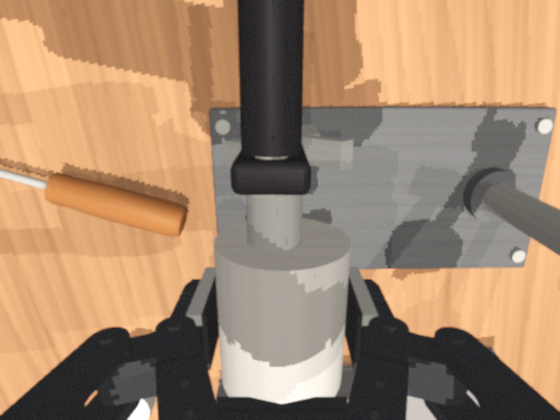

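Run:
```python
from h import *
show()
f=cv2.imread('pics/w3.png');i=optics.camera_info('wrist')
overlay(f,i,fixpts((504.2,-27.8),-7.2),(190,90,560,300),2,'o3')
plan((507,-28,112),82.8,g=255)
```

```text
t 4.07 p [503.5 -31.1 132.1] rot [-1.796e+02  1.000e-01  8.250e+01] F [ 0.3  0.3 -2.6] op 0.572 q [-0.06  0.3   1.97 -0.    0.88  0.07]
err [  3.5   3.1 -20.1] w [-0.4  0.1 -0.3] n 1
255 3.6 3.2 20.0 -0.4 0.1 -0.3
```

View pics/o3.png

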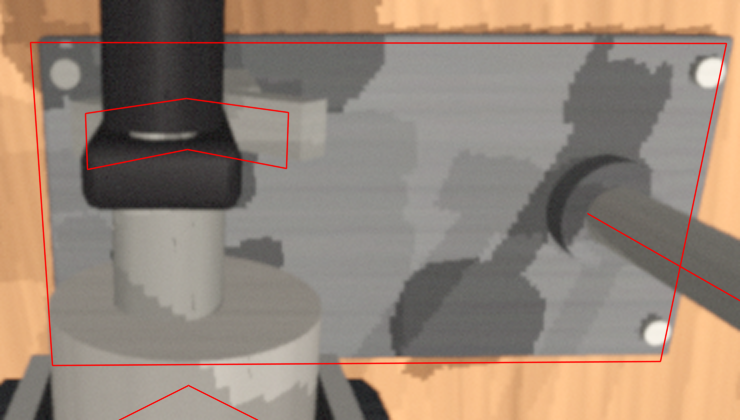

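Run:
```python
from h import *
f=cv2.imread('pics/w3.png');i=optics.camera_info('wrist')
L=fixpts((505,-25.5),-7.2)
overlay(f,i,L,(200,90,380,210),4,'o4')
```

```text
(no output)
```

View pics/o4.png

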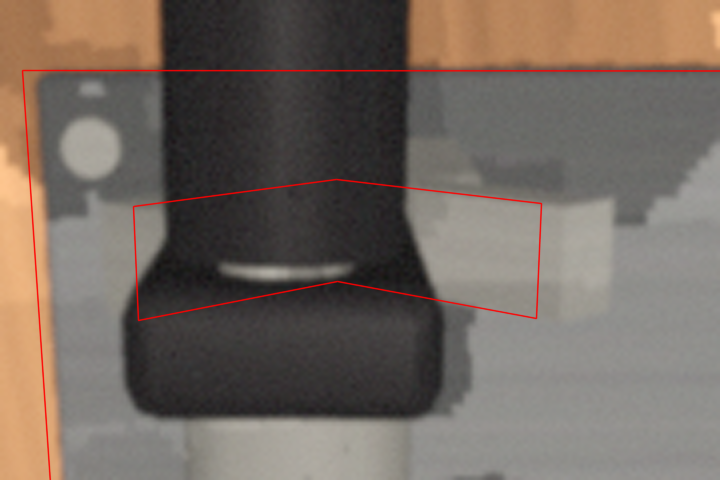

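```bash
python3 -m jog '255 4 6 5 -0.5 0 -0.3; 255 1 1 15 0 0 0; 255 0 0 12 0 0 0; 255 0 0 5 0 0 0'
python3 - <<'E'
from h import *
show(); plan((510.6,-26.1,75),83,g=255)
E
```

```text
clock: 4.4
eef_pos: [511.8, -23.6, 92.8]
tcp_rot: [3.137, 0.0, 1.449]
contact_force: [-0.4, -0.9, -3.7]
opening: 0.569
t 4.4 p [511.8 -23.6  92.8] rot [179.7   0.   83. ] F [-0.4 -0.9 -3.7] op 0.569 q [-0.05  0.36  1.99 -0.    0.78  0.07]
err [ -1.2  -2.5 -17.8] w [0.3 0.  0. ] n 1
255 -2.7 -0.9 17.8 0.3 0.0 0.0
```

```bash
python3 -m jog '255 -2.7 -1 8 0.2 0 0; 255 0 0 5 0 0 0; 255 0 0 0 0 0 0'
python3 - <<'E'
from h import *
show(); f,i=grab('wrist','w4'); plan((510.6,-26.1,65),83,g=255)
f,i=grab('scene'); crop(f,180,170,310,300,5,'s4')
E
```

```text
clock: 4.65
eef_pos: [509.3, -24.2, 77.0]
tcp_rot: [-3.14, 0.0, 1.452]
contact_force: [-0.0, 0.6, -4.1]
opening: 0.569
t 4.65 p [509.3 -24.2  77. ] rot [-179.9    0.    83.2] F [-0.   0.6 -4.1] op 0.569 q [-0.05  0.39  2.   -0.    0.76  0.07]
err [  1.2  -1.9 -12.4] w [-0.1  0.   0.2] n 1
255 -1.7 1.4 12.4 -0.1 0.0 0.2
```

View pics/w4.png

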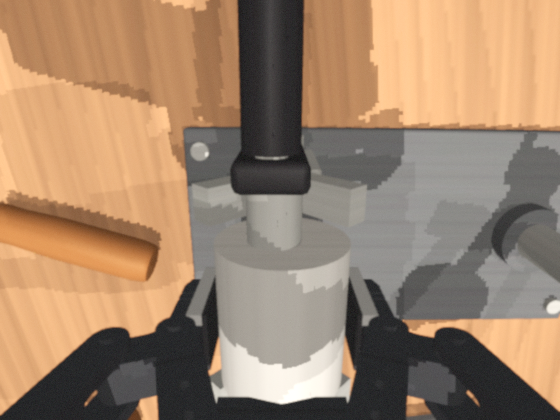

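View pics/s4.png

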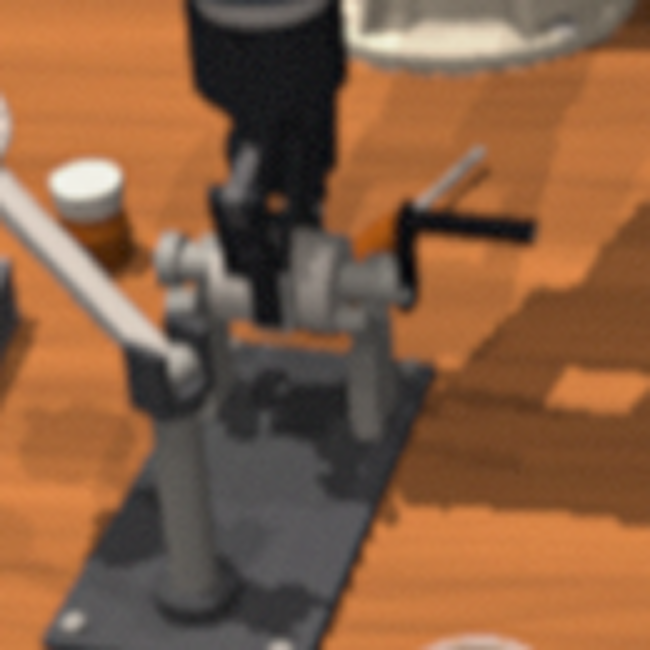

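```bash
python3 -m jog '255 -1.5 1.5 7 0 0 0; 255 0 0 4 0 0 0; 255 0 0 1 0 0 0'
python3 - <<'E'
from h import *
show(); f,i=grab('wrist','w5')
L=[[np.array(P)] for P in []]
overlay(f,i,fixpts((507.6,-25.7),-6.9),(170,90,400,280),3,'o5')
E
```

```text
clock: 5.0
eef_pos: [511.0, -26.1, 68.4]
tcp_rot: [-3.14, 0.0, 1.452]
contact_force: [-7.0, 3.8, 16.7]
opening: 0.569
t 5.0 p [511.  -26.1  68.4] rot [-179.9    0.    83.2] F [-7.   3.8 16.7] op 0.569 q [-0.05  0.4   2.   -0.    0.74  0.07]
```

View pics/o5.png

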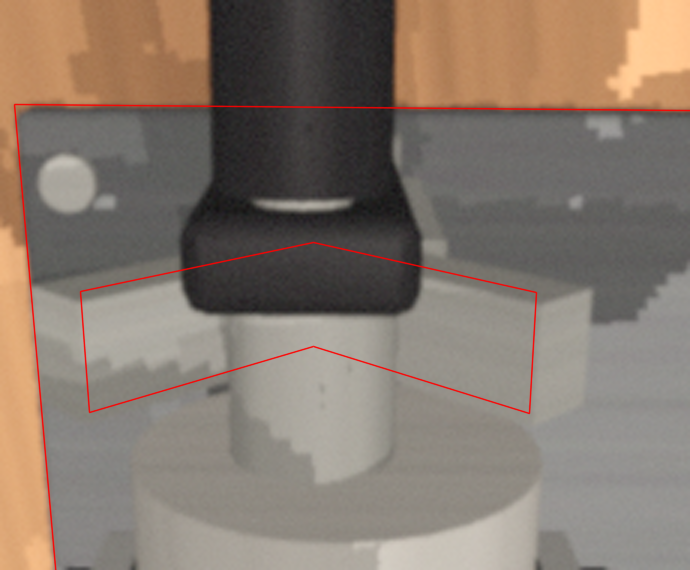

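```bash
python3 -m jog '150 0 0 -1 0 0 0; 100 0 0 0 0 0 0; 60 0 0 0 0 0 0; 0 0 0 0 0 0 0; 0 0 0 0 0 0 0'; python3 -m jog '0 0 0 -20 0 0 0; 0 0 0 -40 0 0 0; 0 0 0 -40 0 0 0; 0 0 0 -40 0 0 0; 0 0 0 0 0 0 0'
python3 - <<'E'
from h import *
show(); f,i=grab('wrist','w6');f,i=grab('scene'); crop(f,130,140,310,300,4,'s6')
E
```

```text
clock: 5.47
eef_pos: [513.3, -26.7, 70.9]
tcp_rot: [3.138, -0.0, 1.451]
contact_force: [-1.0, 1.1, 0.9]
opening: 0.989
clock: 5.88
eef_pos: [511.8, -26.8, 214.1]
tcp_rot: [-3.139, 0.0, 1.451]
contact_force: [2.1, -0.0, 0.6]
opening: 1.003
t 5.88 p [511.8 -26.8 214.1] rot [-179.9    0.    83.1] F [ 2.1 -0.   0.6] op 1.003 q [-0.06  0.2   1.89 -0.    1.06  0.06]
```

View pics/w6.png

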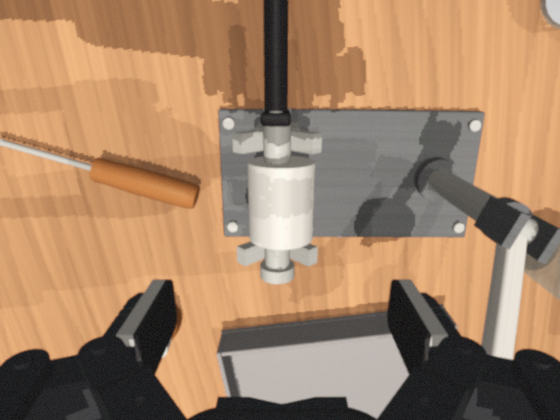

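View pics/s6.png

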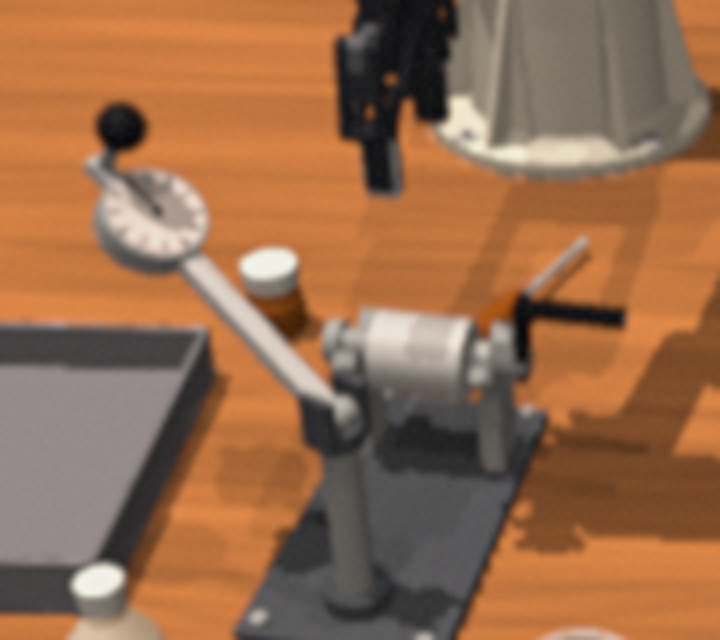

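Run:
```python
from h import *
f=cv2.imread('pics/w6.png');i=optics.camera_info('wrist')
seat=np.array((507.6,-25.7));yaw=-6.9
c,s=np.cos(np.radians(yaw)),np.sin(np.radians(yaw)); M=np.array([[c,-s],[s,c]])
W=lambda x,y,z: np.r_[seat+M@np.array([x,y]),z]
L=fixpts(seat,yaw)
circ=lambda y,R,off=0:[W(off+R*np.cos(a),y,85+R*np.sin(a)) for a in np.linspace(0,6.3,40)]
L+= [circ(-64,14),circ(-54,14),circ(30,25,3),circ(-30,25,3),circ(60,10)]
overlay(f,i,L,(200,90,350,300),3.5,'o6')
# ball
for n in ('scene','top'):
    print(optics.camera_info(n)['world_from_camera'][:,3])
a=optics.camera_info('scene');b=optics.camera_info('top')
oa,va=ray(a,(119/4+130,127/4+140)); ob,vb=ray(b,(606/6+290,233/6+140))
A=np.c_[va,-vb]; t=np.linalg.lstsq(A,ob-oa,rcond=None)[0]; print((oa+va*t[0]).round(1),(ob+vb*t[1]).round(1))
col=seat+M@np.array([150,0]); print(col)
```

```text
[1.44604082e+03 1.96036686e+02 7.28447473e+02 1.00000000e+00]
[4.22021606e+02 9.86955598e+01 1.30427998e+03 1.00000000e+00]
[ 591.2 -164.3  279.9] [ 591.2 -164.3  279.9]
[656.51360129 -43.72052583]
```

View pics/o6.png

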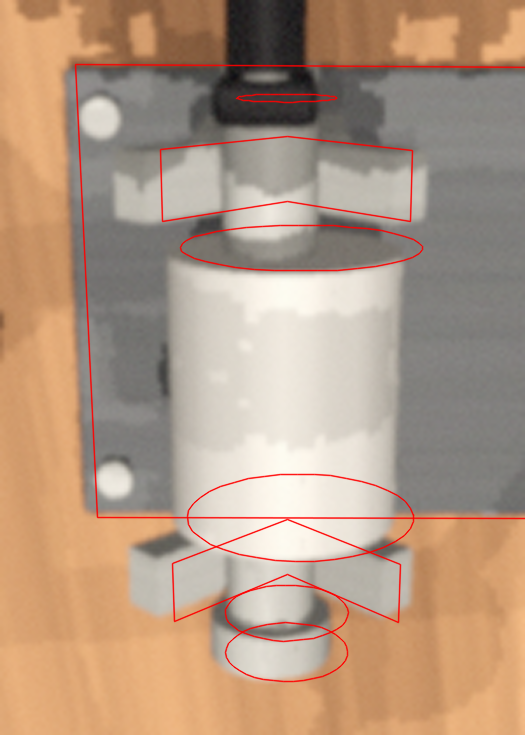

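Run:
```python
from h import *
show(); plan((591,-164,325),62)
```

```text
t 5.98 p [508.9 -26.7 208.8] rot [-179.5    0.    83.1] F [-0.4  0.1 -0.5] op 0.998 q [-0.06  0.2   1.89 -0.    1.05  0.06]
err [  82.1 -137.3  116.2] w [-0.5  0.1 21.1] n 6
0 -21.1 16.1 -19.5 -0.1 0.0 3.5; 0 -20.1 17.4 -19.5 -0.1 0.0 3.5; 0 -18.9 18.7 -19.5 -0.1 0.0 3.5; 0 -17.8 19.8 -19.4 -0.1 0.0 3.5; 0 -16.5 20.9 -19.4 -0.1 0.0 3.5
0 -15.2 21.9 -19.4 -0.1 0.0 3.5
```

```bash
python3 -m jog '0 0 0 -40 0 0 0; 0 -10 5 -40 0 0 3.5; 0 -22 17 -35 0 0 4; 0 -22 18 -5 0 0 4; 0 -22 20 0 0 0 4'; python3 -m jog '0 -22 21 0 0 0 4; 0 -22 22 0 0 0 2; 0 0 0 0 0 0 0'
python3 - <<'E'
from h import *
show(); f,i=grab('wrist','w7'); print(proj(i,(591,-164,280))); plan((591,-164,262),62)
E
```

```text
clock: 6.4
eef_pos: [545.8, -112.7, 323.6]
tcp_rot: [-3.119, 0.007, 1.178]
contact_force: [0.8, -0.6, -1.2]
opening: 0.993
clock: 6.65
eef_pos: [568.4, -176.9, 318.9]
tcp_rot: [-3.118, 0.011, 1.062]
contact_force: [-0.8, 0.8, 0.0]
opening: 0.998
t 6.65 p [ 568.4 -176.9  318.9] rot [-178.7    0.6   60.9] F [-0.8  0.8  0. ] op 0.998 q [-0.3   0.25  1.58 -0.01  1.34  0.21]
[[310.79171776 206.38943086]]
err [ 23.6  10.8 -56.4] w [-1.5  0.6 -1.1] n 2
0 10.7 8.4 27.9 -0.7 0.3 -0.5; 0 10.5 8.1 28.0 -0.7 0.3 -0.5
```

View pics/w7.png

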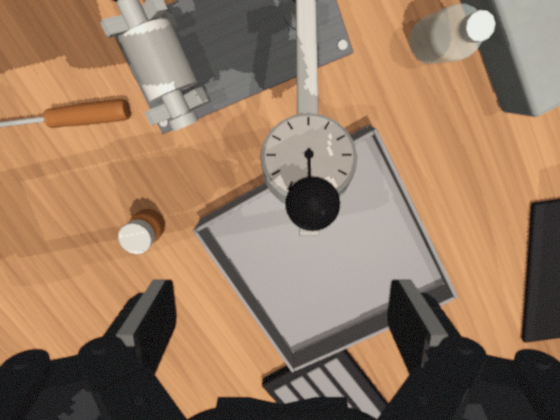

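```bash
python3 -m jog '0 21 17 0 -1.5 0.6 -1; 0 0 0 0 0 0 0'
python3 - <<'E'
from h import *
show(); plan((591.5,-163.5,262),62)
E
```

```text
clock: 6.87
eef_pos: [592.4, -164.1, 314.3]
tcp_rot: [-3.138, -0.001, 1.081]
contact_force: [-0.5, 0.2, 0.3]
opening: 1.0
t 6.87 p [ 592.4 -164.1  314.3] rot [-1.798e+02 -1.000e-01  6.190e+01] F [-0.5  0.2  0.3] op 1.0 q [-0.27  0.27  1.56  0.    1.31  0.22]
err [ -0.9   0.6 -52.3] w [-0.2 -0.1 -0.1] n 2
0 0.0 -0.4 26.2 -0.1 -0.0 -0.0; 0 0.0 -0.5 26.2 -0.1 -0.0 -0.0
```

```bash
python3 -m jog '0 0 0 26 0 0 0; 0 0 0 24 0 0 0; 100 0 0 2 0 0 0; 200 0 0 0 0 0 0; 255 0 0 0 0 0 0' 30; python3 -m jog '255 0 0 0 0 0 0; 255 0 0 0 0 0 0; 255 0 0 0 0 0 0'
python3 - <<'E'
from h import *
show(); f,i=grab('wrist','w8')
E
```

```text
clock: 7.28
eef_pos: [592.1, -157.3, 257.5]
tcp_rot: [-3.133, -0.002, 1.089]
contact_force: [-0.4, -0.2, 0.5]
opening: 0.604
clock: 7.53
eef_pos: [593.5, -156.4, 260.1]
tcp_rot: [-3.137, -0.003, 1.091]
contact_force: [2.7, 3.0, -5.5]
opening: 0.303
t 7.53 p [ 593.5 -156.4  260.1] rot [-179.7   -0.2   62.5] F [ 2.7  3.  -5.5] op 0.303 q [-0.26  0.31  1.62  0.    1.21  0.22]
```

View pics/w8.png

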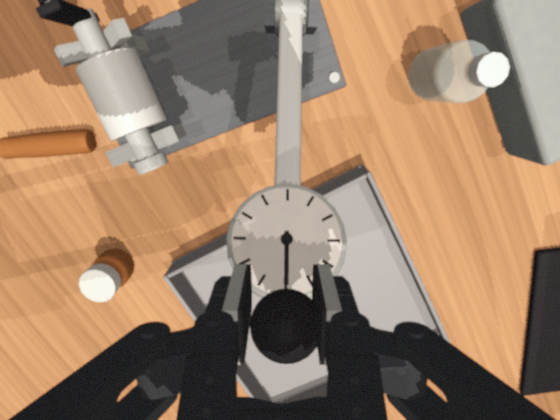

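Run:
```python
from h import *
s,p,R=st(); i=optics.camera_info('wrist'); show()
for dx in (0,-5,-10): print(dx,proj(i,p+R@np.array([dx,0,-20])).round(0))
o,v=ray(i,(285,325))
for d in (372.7*28/70,): print((R.T@(o+v*d-p)).round(1))
```

```text
t 7.58 p [ 593.5 -156.3  260. ] rot [-179.7   -0.2   62.5] F [ 2.3  1.6 -4.5] op 0.309 q [-0.26  0.31  1.62  0.    1.21  0.22]
0 [[283. 309.]]
-5 [[283. 320.]]
-10 [[283. 331.]]
[ -9.5   0.7 -16.9]
```

```bash
python3 -m jog '120 0 0 0 0 0 0; 100 -2 0 0 0 0 0; 100 -4 0 0 0 0 0; 100 -3 0 0 0 0 0; 100 0 0 0 0 0 0' 30
python3 - <<'E'
from h import *
show(); f,i=grab('wrist','w9')
s,p,R=st()
for dx in (0,): print(dx,proj(i,p+R@np.array([dx,0,-20])).round(0))
E
```

```text
clock: 8.0
eef_pos: [589.3, -165.8, 262.2]
tcp_rot: [-3.139, -0.003, 1.091]
contact_force: [-0.1, 0.2, 0.2]
opening: 0.608
t 8.0 p [ 589.3 -165.8  262.2] rot [-179.9   -0.2   62.5] F [-0.1  0.2  0.2] op 0.608 q [-0.28  0.31  1.63  0.    1.21  0.2 ]
0 [[283. 309.]]
```

View pics/w9.png

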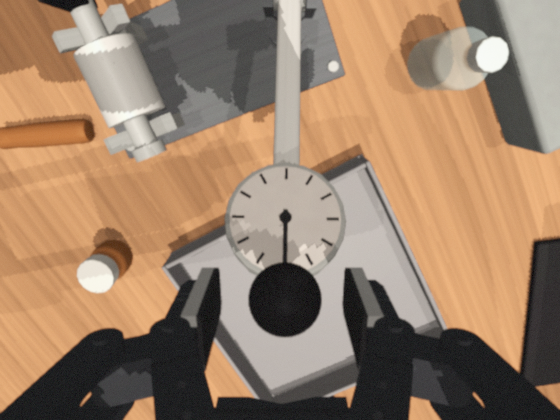

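```bash
python3 -m jog '150 3 0 0 0 0 0; 200 0 0 0 0 0 0; 255 0 0 0 0 0 0; 255 0 0 0 0 0 0; 255 0 0 0 0 0 0' 30
python3 - <<'E'
from h import *
show(); f,i=grab('wrist','w10')
E
```

```text
clock: 8.47
eef_pos: [591.1, -163.4, 262.7]
tcp_rot: [-3.14, -0.003, 1.09]
contact_force: [-0.0, -0.3, 0.2]
opening: 0.31
t 8.47 p [ 591.1 -163.4  262.7] rot [-1.799e+02 -1.000e-01  6.250e+01] F [-0.  -0.3  0.2] op 0.31 q [-0.27  0.31  1.63  0.    1.21  0.21]
```

View pics/w10.png

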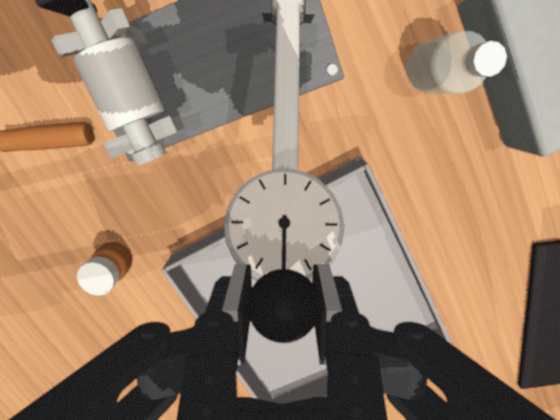

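```bash
cat >> h.py <<'E'
C=np.array([656.,-44.])
def arm(seatyaw=-6.9,dz=16.5,C=C):
    """arm angles from TCP pose holding ball"""
    s,p,R=st(); v=p[:2]-C; a=np.degrees(np.arctan2(v[1],v[0]))%360
    print('r',np.linalg.norm(v).round(1),'z',round(p[2]+dz,1),'ang',round(a,1),'swivel deg',round(a-(180+seatyaw),1),'yaw-rel',round(np.degrees(s['tcp_rot'][2])-(a-180),1))
E
python3 -m jog '255 0.5 -8 0 0 0 3; 255 0.8 -14 0 0 0 6; 255 0.8 -14 0 0 0 6; 255 0.8 -14 0 0 0 6'
python3 - <<'E'
from h import *
show(); arm()
E
```

```text
clock: 8.85
eef_pos: [553.3, -132.8, 262.2]
tcp_rot: [3.142, -0.003, 0.713]
contact_force: [3.1, 1.9, -2.2]
opening: 0.303
t 8.85 p [ 553.3 -132.8  262.2] rot [180.   -0.2  40.8] F [ 3.1  1.9 -2.2] op 0.303 q [-0.24  0.24  1.72  0.    1.18  0.62]
r 135.8 z 278.7 ang 220.9 swivel deg 47.8 yaw-rel -0.0
```

Tracks perfectly.

```bash
python3 -m jog '255 0.8 -14 0 0 0 6; 255 0.8 -14 0 0 0 6; 255 0.8 -14 0 0 0 6; 255 0.8 -14 0 0 0 6; 255 0.8 -14 0 0 0 6'
python3 - <<'E'
from h import *
show(); arm()
E
```

```text
clock: 9.27
eef_pos: [523.4, -66.6, 262.2]
tcp_rot: [-3.139, -0.007, 0.163]
contact_force: [5.0, 0.9, -3.6]
opening: 0.302
t 9.27 p [523.4 -66.6 262.2] rot [-179.8   -0.4    9.3] F [ 5.   0.9 -3.6] op 0.302 q [-0.13  0.17  1.81  0.01  1.16  1.27]
r 134.5 z 278.7 ang 189.7 swivel deg 16.6 yaw-rel -0.4
```

```bash
python3 -m jog '255 0 -13 0 0 0 5.5; 255 0 -11 0 0 0 5; 255 0 -8 0 0 0 3; 255 0 0 0 0 0 0'
python3 - <<'E'
from h import *
show(); arm(); f,i=grab('wrist','w11'); f,i=grab('top','t11'); overlay(f,i,fixpts((506,-26.5),-7),(280,140,380,250),6,'t11c')
E
```

```text
clock: 9.6
eef_pos: [523.2, -30.9, 262.3]
tcp_rot: [-3.136, -0.014, -0.088]
contact_force: [0.1, -1.3, 1.4]
opening: 0.306
t 9.6 p [523.2 -30.9 262.3] rot [-179.7   -0.8   -5.1] F [ 0.1 -1.3  1.4] op 0.306 q [-0.07  0.16  1.82  0.01  1.15  1.59]
r 133.4 z 278.8 ang 174.3 swivel deg 1.2 yaw-rel 0.6
```

View pics/w11.png

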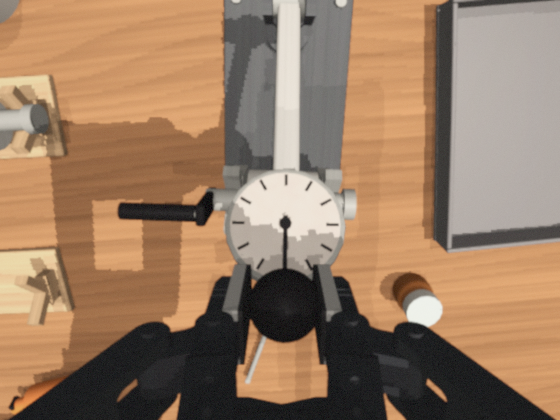

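View pics/t11c.png

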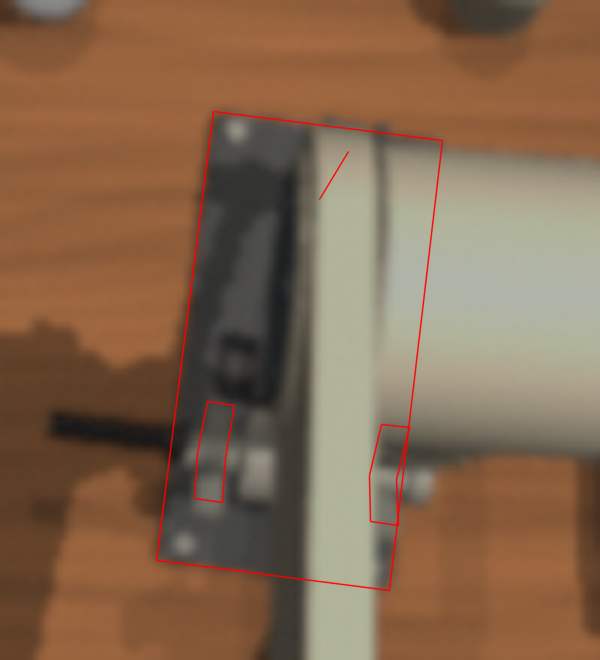

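```bash
python3 -m jog '255 -5 -3 6 -0.3 0.8 1.2; 255 -11 0 14 0 0 0; 255 -11 0 15 0 0 0; 255 -10 0 15 0 0 0'
python3 - <<'E'
from h import *
show(); arm()
E
```

```text
clock: 10.03
eef_pos: [487.9, -26.9, 214.7]
tcp_rot: [-3.141, -0.03, -0.098]
contact_force: [5.2, 0.4, -0.6]
opening: 0.304
t 10.03 p [487.9 -26.9 214.7] rot [-180.    -1.7   -5.6] F [ 5.2  0.4 -0.6] op 0.304 q [-0.06  0.14  1.96 -0.    1.01  1.61]
r 169.0 z 231.2 ang 174.2 swivel deg 1.1 yaw-rel 0.2
```

```bash
python3 -m jog '255 -7 -2 12 0 1.5 1; 255 -7 0 12 0 0 0; 255 -6 0 12 0 0 0'
python3 - <<'E'
from h import *
show(); arm();f,i=grab('wrist','w12')
E
```

```text
clock: 10.28
eef_pos: [471.2, -24.7, 177.5]
tcp_rot: [-3.141, -0.064, -0.112]
contact_force: [3.9, 0.3, 0.4]
opening: 0.309
t 10.28 p [471.2 -24.7 177.5] rot [-179.9   -3.7   -6.4] F [3.9 0.3 0.4] op 0.309 q [-0.05  0.15  2.05 -0.    0.88  1.63]
r 185.8 z 194.0 ang 174.0 swivel deg 0.9 yaw-rel -0.4
```

View pics/w12.png

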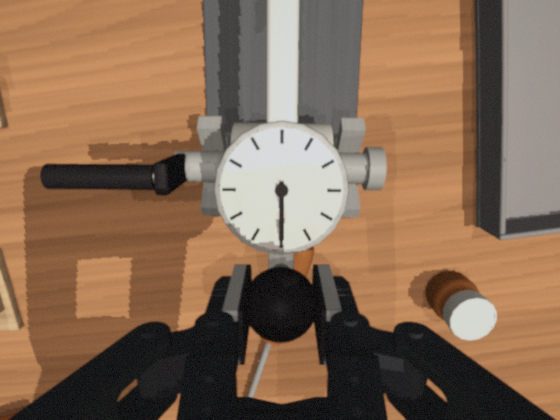

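```bash
python3 -m jog '255 -1.5 0 5 0 -1.8 0; 255 -1 0 4 0 -1.8 0; 255 -0.5 0 3 0 0 0; 255 0 0 1 0 0 0'
python3 - <<'E'
from h import *
show(); arm()
E
```

```text
clock: 10.67
eef_pos: [465.1, -25.5, 161.2]
tcp_rot: [-3.14, 0.01, -0.108]
contact_force: [-2.2, 1.5, 2.8]
opening: 0.304
t 10.67 p [465.1 -25.5 161.2] rot [-179.9    0.6   -6.2] F [-2.2  1.5  2.8] op 0.304 q [-0.06  0.2   2.03  0.    0.93  1.62]
r 191.8 z 177.7 ang 174.5 swivel deg 1.4 yaw-rel -0.6
```

```bash
python3 -m jog '255 0 0 2 0 0 0; 255 0 0 2 0 0 0; 255 0 0 0 0 0 0'
python3 - <<'E'
from h import *
show(); arm(); f,i=grab('wrist','w13');show(); f,i=grab('scene'); crop(f,180,170,310,300,5,'s13')
E
```

```text
clock: 10.92
eef_pos: [464.2, -25.7, 156.7]
tcp_rot: [-3.139, 0.012, -0.107]
contact_force: [-2.4, 1.4, 3.9]
opening: 0.306
t 10.92 p [464.2 -25.7 156.7] rot [-179.9    0.7   -6.1] F [-2.4  1.4  3.9] op 0.306 q [-0.06  0.21  2.03  0.    0.92  1.62]
r 192.7 z 173.2 ang 174.5 swivel deg 1.4 yaw-rel -0.7
t 10.97 p [464.3 -25.7 156.9] rot [-179.9    0.7   -6.1] F [-2.4  0.8  3.8] op 0.302 q [-0.06  0.21  2.03  0.    0.92  1.62]
```

View pics/w13.png

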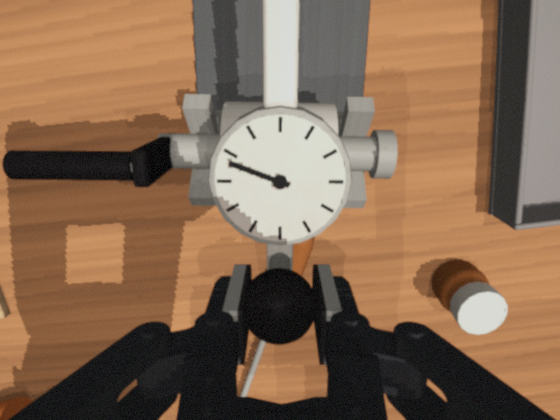

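View pics/s13.png

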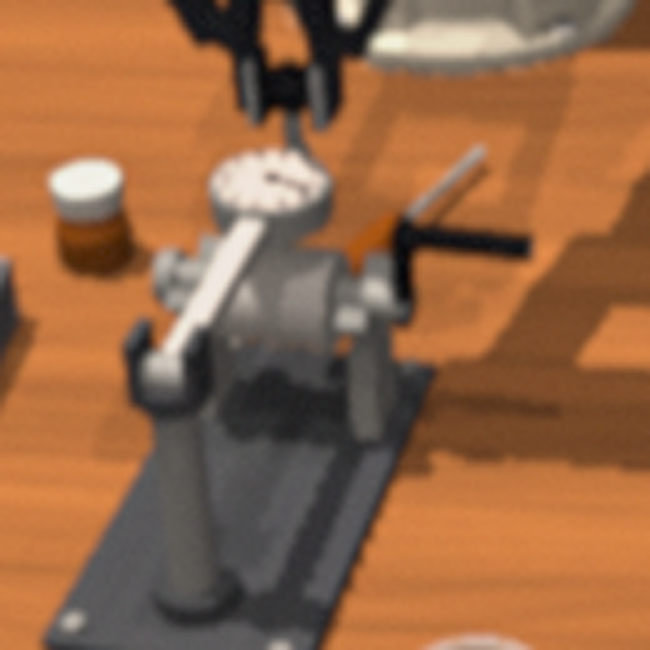

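```bash
python3 -m jog '255 0 0 3 0 0.7 0; 255 0 0 2 0 0 0; 255 0 0 0 0 0 0'
python3 - <<'E'
from h import *
show(); f,i=grab('wrist','w14');show(); crop(f,180,60,400,260,3,'w14c')
E
```

```text
clock: 11.27
eef_pos: [463.9, -25.6, 152.9]
tcp_rot: [-3.14, -0.001, -0.107]
contact_force: [-2.8, 0.9, 6.3]
opening: 0.304
t 11.27 p [463.9 -25.6 152.9] rot [-1.799e+02 -1.000e-01 -6.100e+00] F [-2.8  0.9  6.3] op 0.304 q [-0.06  0.2   2.04  0.    0.89  1.62]
t 11.32 p [464.  -25.6 153.1] rot [-1.799e+02 -1.000e-01 -6.100e+00] F [-2.2  1.   7.4] op 0.299 q [-0.06  0.2   2.04  0.    0.89  1.62]
```

View pics/w14.png

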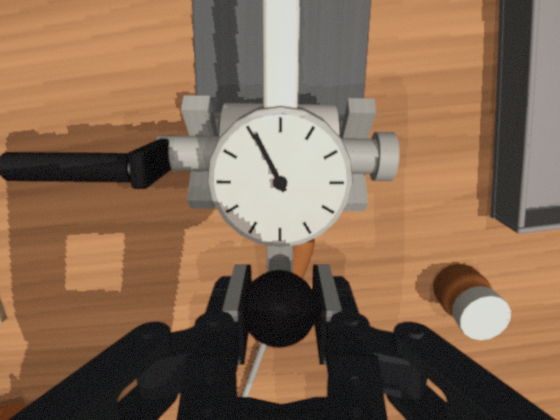

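Run:
```python
from h import *
show(); f,i=grab('scene','s15')
seat=np.array((506.0,-26.5));yaw=-7
c,s=np.cos(np.radians(yaw)),np.sin(np.radians(yaw)); M=np.array([[c,-s],[s,c]])
W=lambda x,y,z: np.r_[seat+M@np.array([x,y]),z]
L=[[W(150,0,140),W(-30,0,140)],[W(-40,0,140),W(-40,0,180)],[W(30*np.cos(a),30*np.sin(a),150) for a in np.linspace(0,6.3,40)],[W(-40+14*np.cos(a),0,180+14*np.sin(a)) for a in np.linspace(0,6.3,40)]]
circ=lambda y,R,off=0:[W(off+R*np.cos(a),y,85+R*np.sin(a)) for a in np.linspace(0,6.3,40)]
L+=[circ(-64,14),circ(-54,14),circ(30,25,3),circ(-30,25,3),circ(60,10)]+fixpts(seat,yaw)
overlay(f,i,L,(190,180,300,290),7,'s15c'); crop(f,190,180,300,290,7,'s15d')
```

```text
t 11.32 p [464.  -25.6 153.1] rot [-1.799e+02 -1.000e-01 -6.100e+00] F [-2.2  1.   7.4] op 0.299 q [-0.06  0.2   2.04  0.    0.89  1.62]
```

View pics/s15c.png

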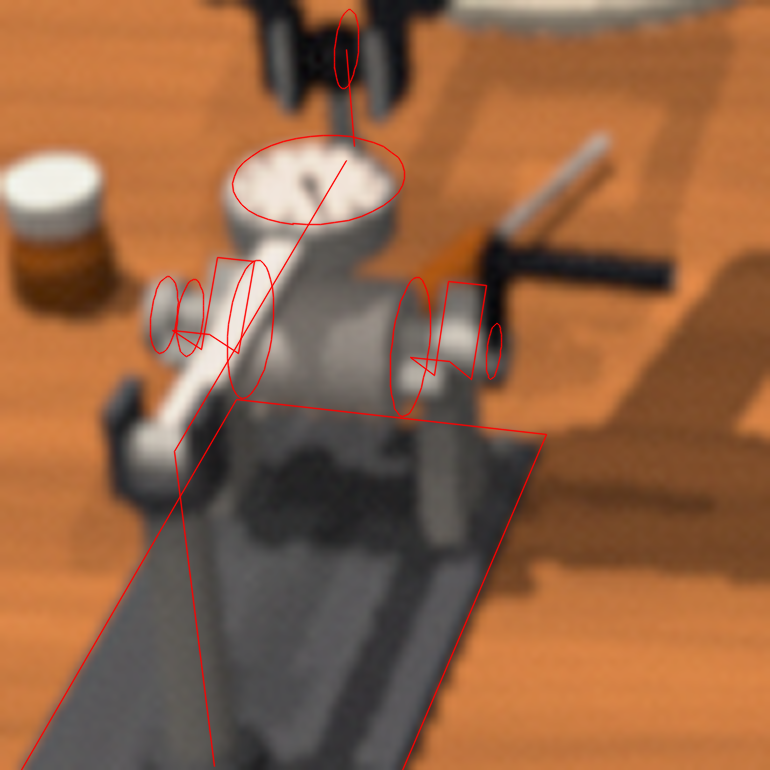

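View pics/s15d.png

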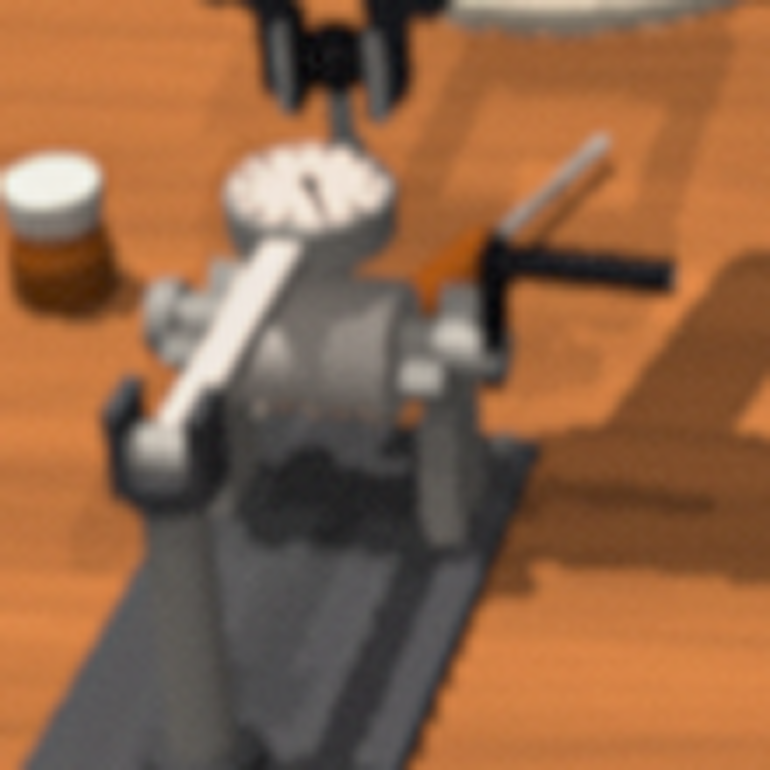

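```bash
python3 -m jog '200 0 0 0 0 0 0; 150 0 0 0 0 0 0; 100 0 0 0 0 0 0; 80 0 0 0 0 0 0'
python3 - <<'E'
from h import *
show(); f,i=grab('wrist','w16');show()
E
```

```text
clock: 11.7
eef_pos: [465.0, -26.0, 154.0]
tcp_rot: [-3.14, -0.005, -0.106]
contact_force: [0.9, -0.1, 0.1]
opening: 0.675
t 11.7 p [465. -26. 154.] rot [-179.9   -0.3   -6.1] F [ 0.9 -0.1  0.1] op 0.675 q [-0.06  0.2   2.04  0.    0.89  1.62]
t 11.75 p [465. -26. 154.] rot [-179.9   -0.3   -6.1] F [-0.  0.  0.] op 0.686 q [-0.06  0.2   2.04  0.    0.89  1.62]
```

View pics/w16.png

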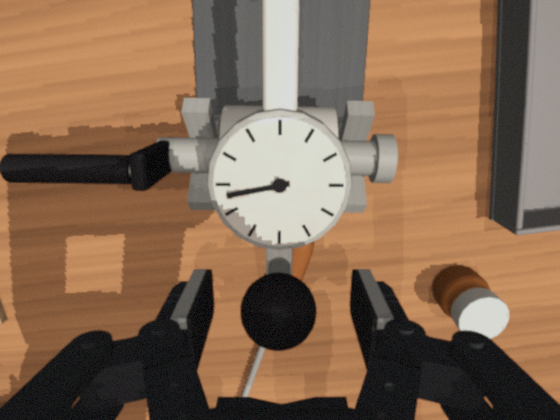

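```bash
python3 -m jog '0 0 0 -25 0 0 0; 0 0 0 -35 0 0 0; 0 0 0 -30 0 0 -3; 0 3 -8 -10 0 0 -7; 0 0 0 0 0 0 -7'
python3 - <<'E'
from h import *
show(); plan((519.7,82.9,220),83)
E
```

```text
clock: 12.17
eef_pos: [466.8, -18.5, 256.6]
tcp_rot: [-3.141, -0.001, 0.196]
contact_force: [0.6, 0.4, -0.9]
opening: 0.997
t 12.17 p [466.8 -18.5 256.6] rot [-1.80e+02 -1.00e-01  1.12e+01] F [ 0.6  0.4 -0.9] op 0.997 q [-0.04  0.08  1.93  0.    1.14  1.33]
err [ 52.9 101.4 -36.6] w [  0.   -0.1 -71.8] n 11
0 6.5 -8.1 3.3 0.0 -0.0 -6.5; 0 7.4 -7.3 3.3 0.0 -0.0 -6.5; 0 8.2 -6.4 3.3 0.0 -0.0 -6.5; 0 8.9 -5.5 3.3 0.0 -0.0 -6.5; 0 9.4 -4.4 3.3 0.0 -0.0 -6.5
0 9.9 -3.3 3.3 0.0 -0.0 -6.5; 0 10.2 -2.2 3.3 0.0 -0.0 -6.5; 0 10.4 -1.0 3.3 0.0 -0.0 -6.5; 0 10.4 0.2 3.3 0.0 -0.0 -6.5; 0 10.3 1.4 3.3 0.0 -0.0 -6.5
0 10.1 2.5 3.3 0.0 -0.0 -6.5
```

```bash
python3 -m jog '0 6 -8 2 0 0 -6.5; 0 7 -7 2 0 0 -6.5; 0 8 -6 2 0 0 -6.5; 0 9 -5 2 0 0 -6.5; 0 9 -4 3 0 0 -6.5';python3 -m jog '0 10 -3 3 0 0 -6.5; 0 10 -2 3 0 0 -6.5; 0 10 -1 3 0 0 -6.5; 0 10 0 3 0 0 -6.5; 0 10 1 3 0 0 -6.5'
python3 - <<'E'
from h import *
show(); f,i=grab('wrist','w17');show();plan((519.7,82.9,220),83); print(proj(i,[(519.7,82.9,125)]))
E
```

```text
clock: 12.58
eef_pos: [492.1, 26.0, 248.2]
tcp_rot: [3.135, -0.005, 0.792]
contact_force: [0.1, 0.3, 0.4]
opening: 1.0
clock: 13.0
eef_pos: [515.4, 73.8, 232.1]
tcp_rot: [3.133, 0.0, 1.389]
contact_force: [0.5, 0.8, -0.5]
opening: 1.004
t 13.0 p [515.4  73.8 232.1] rot [179.5   0.   79.6] F [ 0.5  0.8 -0.5] op 1.004 q [ 0.14  0.19  1.86 -0.    1.09  0.32]
t 13.05 p [515.9  75.1 231.5] rot [179.5  -0.   80. ] F [0.9 0.8 0.3] op 1.001 q [ 0.14  0.19  1.86 -0.    1.09  0.32]
err [  3.8   7.8 -11.5] w [ 0.5 -0.  -3. ] n 1
0 8.4 2.3 11.5 0.5 -0.0 -3.0
[[284.20666242 194.02695847]]
```

View pics/w17.png

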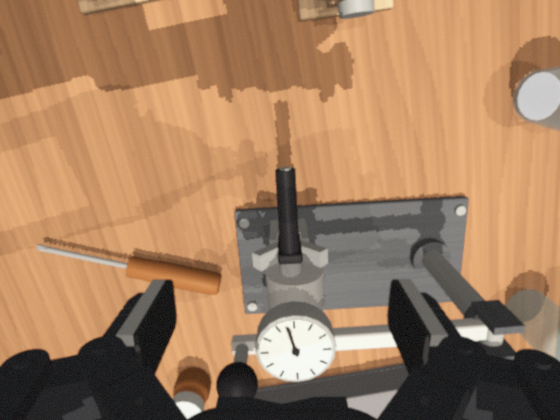

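```bash
python3 -m jog '0 8 3 15 0.5 0 -3; 0 0 0 30 0 0 0; 100 0 0 30 0 0 0; 100 0 0 25 0 0 0; 100 0 0 10 0 0 0'
python3 - <<'E'
from h import *
show(); plan((520.5,83,107),83,g=150)
E
```

```text
clock: 13.47
eef_pos: [524.3, 83.2, 121.3]
tcp_rot: [3.133, -0.002, 1.443]
contact_force: [-0.3, -1.1, -1.5]
opening: 0.617
t 13.47 p [524.3  83.2 121.3] rot [ 1.795e+02 -1.000e-01  8.270e+01] F [-0.3 -1.1 -1.5] op 0.617 q [ 0.15  0.34  1.94 -0.    0.86  0.28]
err [ -3.8  -0.2 -14.3] w [ 0.5 -0.1 -0.3] n 1
150 -0.8 -3.9 14.3 0.5 -0.1 -0.3
```

```bash
python3 -m jog '100 -1 -4 10 0.5 0 -0.3; 150 0 0 3 0 0 0; 150 0 0 0 0 0 0'
python3 - <<'E'
from h import *
show(); f,i=grab('wrist','w18')
E
```

```text
clock: 13.72
eef_pos: [518.7, 81.9, 106.0]
tcp_rot: [-3.137, -0.001, 1.444]
contact_force: [-0.8, 0.6, 0.2]
opening: 0.413
t 13.72 p [518.7  81.9 106. ] rot [-1.797e+02 -1.000e-01  8.270e+01] F [-0.8  0.6  0.2] op 0.413 q [0.15 0.36 1.95 0.   0.83 0.28]
```

View pics/w18.png

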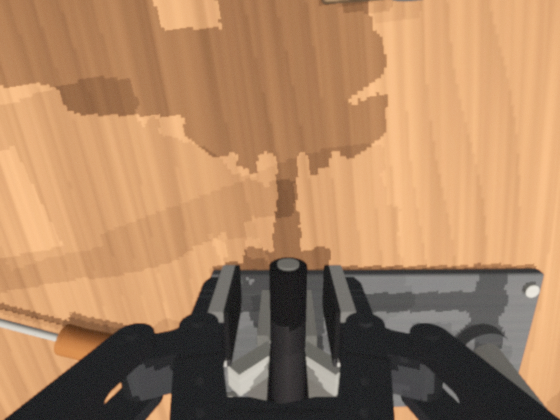

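```bash
python3 -m jog '180 0 2 0 0 0 0; 210 0 0 0 0 0 0; 255 0 0 0 0 0 0; 255 0 0 0 0 0 0; 255 0 0 0 0 0 0' 20
python3 - <<'E'
from h import *
show()
E
```

```text
clock: 14.18
eef_pos: [523.2, 81.4, 110.2]
tcp_rot: [3.14, -0.002, 1.443]
contact_force: [0.2, -1.6, -2.2]
opening: 0.151
t 14.18 p [523.2  81.4 110.2] rot [ 1.799e+02 -1.000e-01  8.270e+01] F [ 0.2 -1.6 -2.2] op 0.151 q [0.15 0.36 1.94 0.   0.84 0.28]
```

```bash
python3 -m jog '255 0 6 2 0 0 0; 255 0 6.5 2.5 0 0 0; 255 0 6 3.5 0 0 0; 255 0 5 4 0 0 0; 255 0 4 5 0 0 0'
python3 - <<'E'
from h import *
show()
E
```

```text
clock: 14.6
eef_pos: [553.9, 78.2, 93.6]
tcp_rot: [3.138, -0.003, 1.443]
contact_force: [-0.7, -0.5, 0.8]
opening: 0.155
t 14.6 p [553.9  78.2  93.6] rot [179.8  -0.2  82.7] F [-0.7 -0.5  0.8] op 0.155 q [0.14 0.42 1.89 0.   0.83 0.26]
```

```bash
python3 -m jog '255 0 3.5 5 0 0 0; 255 0 2 5 0 0 0; 255 0 0.5 5 0 0 0; 255 0 0 2 0 0 0'
python3 - <<'E'
from h import *
show(); f,i=grab('scene','s20'); crop(f,180,170,320,300,5,'s20c')
E
```

```text
clock: 14.93
eef_pos: [561.1, 77.3, 73.1]
tcp_rot: [3.14, -0.003, 1.443]
contact_force: [-0.4, 0.4, 0.5]
opening: 0.159
t 14.93 p [561.1  77.3  73.1] rot [179.9  -0.2  82.7] F [-0.4  0.4  0.5] op 0.159 q [0.13 0.46 1.88 0.   0.79 0.26]
```

View pics/s20c.png

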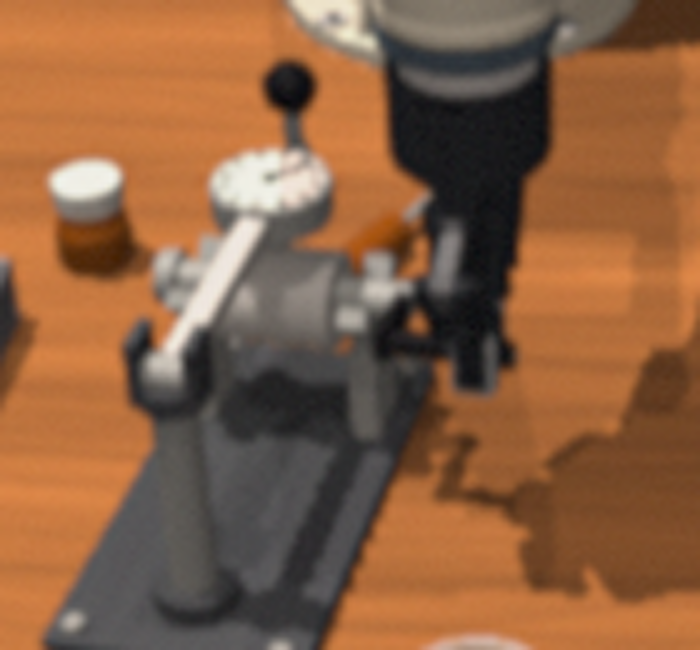

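```bash
python3 -m jog '180 0 0 0 0 0 0; 130 0 0 0 0 0 0; 100 0 0 0 0 0 0'
python3 - <<'E'
from h import *
show(); f,i=grab('scene','s21'); crop(f,210,170,290,230,9,'s21c'); crop(f,180,170,320,300,5,'s21d'); grab('wrist','w21')
E
```

```text
clock: 15.23
eef_pos: [560.9, 77.3, 72.7]
tcp_rot: [3.14, -0.003, 1.443]
contact_force: [0.0, -0.4, 0.5]
opening: 0.566
t 15.23 p [560.9  77.3  72.7] rot [179.9  -0.2  82.7] F [ 0.  -0.4  0.5] op 0.566 q [0.13 0.46 1.88 0.   0.79 0.26]
```

View pics/s21c.png

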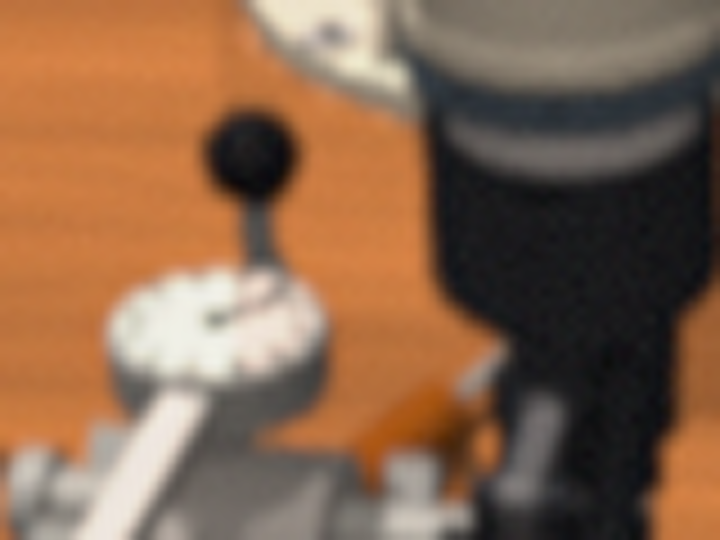

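View pics/w21.png

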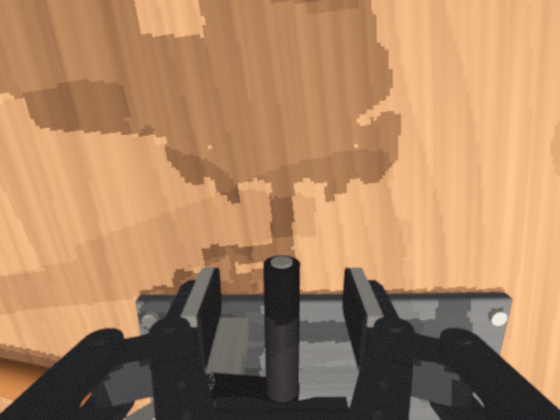

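```bash
cat >> h.py <<'E'
def needle(cam,c,t,fyaw=-6.9):
    i=optics.camera_info(cam) if isinstance(cam,str) else cam
    d=(onz(i,t,151)-onz(i,c,151))[:2]; a=np.degrees(np.arctan2(d[1],d[0])); ref=180+fyaw
    cw=(ref-a)%360; print('needle cw deg',cw.round(1),'mm',(cw/15).round(2),'len',np.linalg.norm(d).round(1))
E
python3 - <<'E'
from h import *
needle('scene',(217/9+210,320/9+170),(280/9+210,290/9+170))
E
```

```text
needle cw deg 33.6 mm 2.24 len 22.0
```

```bash
python3 -m jog '180 0 0 0 0 0 0; 220 0 0 0 0 0 0; 255 0 0 0 0 0 0; 255 0 0 0 0 0 0; 255 0 0 0 0 0 0' 20
python3 - <<'E'
from h import *
show()
ph=np.radians(np.linspace(85,-83,15))
for a,b in zip(ph[:-1],ph[1:]): print(round(np.degrees(b)),(40*(np.sin(b)-np.sin(a))).round(1),(40*(np.cos(a)-np.cos(b))).round(1))
E
```

```text
clock: 15.75
eef_pos: [561.1, 77.4, 73.7]
tcp_rot: [3.138, -0.003, 1.443]
contact_force: [0.3, -0.2, -1.2]
opening: 0.152
t 15.75 p [561.1  77.4  73.7] rot [179.8  -0.2  82.7] F [ 0.3 -0.2 -1.2] op 0.152 q [0.13 0.46 1.88 0.   0.79 0.26]
73 -1.6 -8.2
61 -3.3 -7.7
49 -4.8 -6.8
37 -6.1 -5.7
25 -7.2 -4.3
13 -7.9 -2.7
1 -8.3 -1.0
-11 -8.3 0.7
-23 -8.0 2.4
-35 -7.3 4.1
-47 -6.3 5.5
-59 -5.0 6.7
-71 -3.5 7.6
-83 -1.9 8.1
```

```bash
python3 -m jog '255 0 -1.5 -8 0 0 0; 255 0 -3.3 -7.7 0 0 0; 255 0 -4.8 -6.8 0 0 0; 255 0 -6 -5.7 0 0 0; 255 0 0 0 0 0 0'
python3 - <<'E'
from h import *
show(); s,p,R=st(); d=p-np.array([520.7,82,0]); print(d[0]/.993, p[2])
E
```

```text
clock: 16.17
eef_pos: [543.6, 79.3, 104.5]
tcp_rot: [3.139, -0.003, 1.443]
contact_force: [-0.5, -0.3, -1.9]
opening: 0.154
t 16.17 p [543.6  79.3 104.5] rot [179.9  -0.2  82.7] F [-0.5 -0.3 -1.9] op 0.154 q [0.14 0.39 1.9  0.   0.84 0.27]
23.051441769385598 104.5148706583765
```

```bash
python3 -m jog '255 0 -6.5 -3 0 0 0; 255 0 -7.5 -2.3 0 0 0; 255 0 -8 -0.8 0 0 0; 255 0 -8 0.8 0 0 0; 255 0 0 0 0 0 0'
python3 - <<'E'
from h import *
show(); s,p,R=st(); d=p-np.array([520.7,82,0]); print(d[0]/.993, p[2]-70.2)
E
```

```text
clock: 16.58
eef_pos: [510.3, 83.5, 110.9]
tcp_rot: [3.138, -0.003, 1.443]
contact_force: [0.8, -1.0, -2.9]
opening: 0.153
t 16.58 p [510.3  83.5 110.9] rot [179.8  -0.2  82.7] F [ 0.8 -1.  -2.9] op 0.153 q [0.16 0.34 1.97 0.   0.83 0.28]
-10.495527124065427 40.744603427656415
```

```bash
python3 -m jog '255 0 -7.8 5 0 0 0; 255 0 -7 4.8 0 0 0; 255 0 -5.5 5.4 0 0 0; 255 0 -4.3 6.3 0 0 0; 255 0 0 0 0 0 0'
python3 - <<'E'
from h import *
show(); s,p,R=st(); d=p-np.array([520.7,82,0]); print(d[0]/.993, p[2]-70.2)
E
```

```text
clock: 17.0
eef_pos: [484.2, 87.3, 87.4]
tcp_rot: [3.135, -0.004, 1.444]
contact_force: [1.0, -0.3, -1.8]
opening: 0.154
t 17.0 p [484.2  87.3  87.4] rot [179.6  -0.2  82.7] F [ 1.  -0.3 -1.8] op 0.154 q [0.17 0.34 2.04 0.   0.75 0.3 ]
-36.73127295151912 17.227687382600053
```

```bash
python3 -m jog '255 0 -2 6 0 0 0; 255 0 -1 5 0 0 0; 255 0 0 2 0 0 0; 200 0 0 0 0 0 0; 130 0 0 0 0 0 0'; python3 -m jog '90 0 0 0 0 0 0';  python3 - <<'E'
from h import *
show(); s,p,R=st(); d=p-np.array([520.7,82,0]); print(d[0]/.993, p[2]-70.2)
f,i=grab('scene','s22'); crop(f,210,170,290,230,9,'s22c'); crop(f,180,170,320,300,5,'s22d'); grab('wrist','w22')
E
```

```text
clock: 17.42
eef_pos: [481.0, 87.8, 72.2]
tcp_rot: [3.137, -0.003, 1.444]
contact_force: [0.5, -0.7, 0.2]
opening: 0.341
clock: 17.5
eef_pos: [480.7, 87.7, 72.0]
tcp_rot: [3.137, -0.003, 1.444]
contact_force: [-0.0, -0.5, 0.3]
opening: 0.486
t 17.5 p [480.7  87.7  72. ] rot [179.8  -0.2  82.7] F [-0.  -0.5  0.3] op 0.486 q [0.18 0.37 2.05 0.   0.72 0.3 ]
-40.25048700668885 1.7607161839931393
```

View pics/s22c.png

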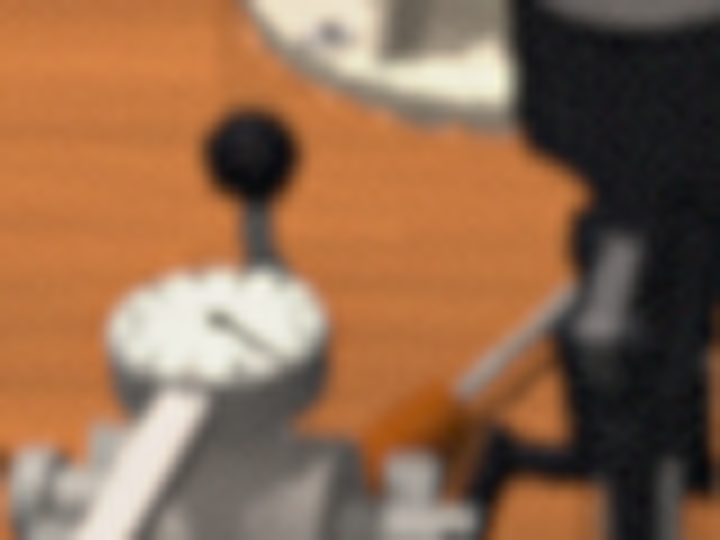

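View pics/s22d.png

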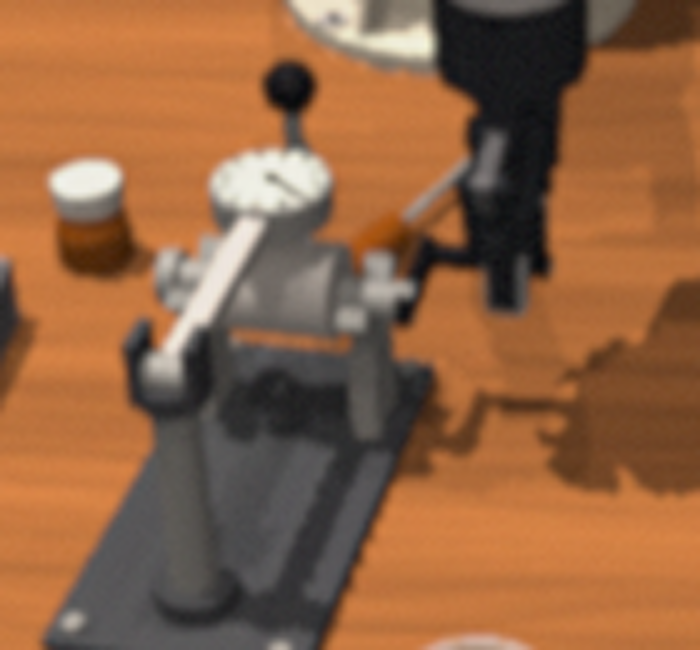

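View pics/w22.png

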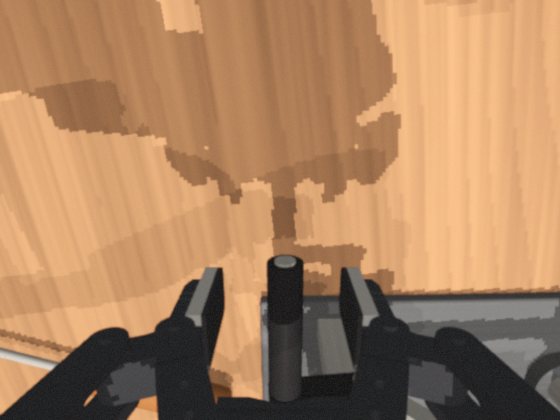

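```bash
python3 - <<'E'
from h import *
needle('scene',(217/9+210,320/9+170),(285/9+210,362/9+170))
E
python3 -m jog '60 0 0 -20 0 0 0; 0 0 0 -40 0 0 0; 0 0 0 -40 0 0 0; 0 0 0 -40 0 0 0; 0 0 0 -40 0 0 0'
python3 - <<'E'
from h import *
show(); f,i=grab('wrist','w23')
plan((463,-26,255),-6.5)
E
```

```text
needle cw deg 125.3 mm 8.35 len 29.9
clock: 18.02
eef_pos: [474.0, 86.1, 250.9]
tcp_rot: [-3.128, 0.002, 1.443]
contact_force: [1.1, 0.2, -0.2]
opening: 1.0
t 18.02 p [474.   86.1 250.9] rot [-1.792e+02  1.000e-01  8.270e+01] F [ 1.1  0.2 -0.2] op 1.0 q [0.18 0.11 1.9  0.   1.14 0.3 ]
err [ -15.1 -112.7   -3.9] w [-0.2  0.1 89.2] n 13
0 -8.8 -0.0 0.3 -0.0 0.0 6.9; 0 -8.7 1.0 0.3 -0.0 0.0 6.9; 0 -8.5 2.0 0.3 -0.0 0.0 6.9; 0 -8.2 3.0 0.3 -0.0 0.0 6.9; 0 -7.8 4.0 0.3 -0.0 0.0 6.9
0 -7.3 4.9 0.3 -0.0 0.0 6.9; 0 -6.6 5.7 0.3 -0.0 0.0 6.9; 0 -5.9 6.5 0.3 -0.0 0.0 6.9; 0 -5.1 7.1 0.3 -0.0 0.0 6.9; 0 -4.2 7.7 0.3 -0.0 0.0 6.9
0 -3.2 8.1 0.3 -0.0 0.0 6.9; 0 -2.2 8.5 0.3 -0.0 0.0 6.9; 0 -1.2 8.7 0.3 -0.0 0.0 6.9
```

View pics/w23.png

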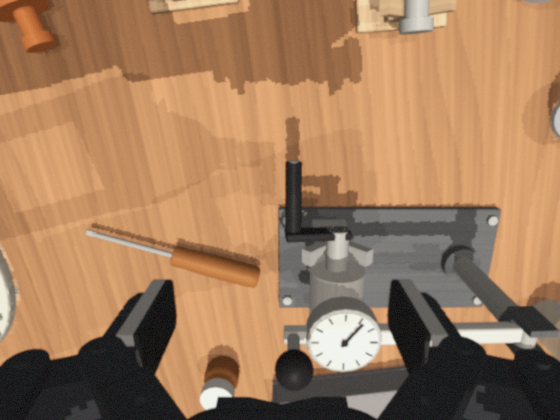

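```bash
python3 -m jog '0 -9 0 0 0 0 7; 0 -9 1 0 0 0 7; 0 -8.5 2 0 0 0 7; 0 -8 3 0 0 0 7; 0 -8 4 0 0 0 7'; python3 -m jog '0 -7 5 0 0 0 7; 0 -6.5 6 0 0 0 7; 0 -6 6.5 0 0 0 7; 0 -5 7 0 0 0 7; 0 -4 7.5 0 0 0 7'
python3 - <<'E'
from h import *
show(); 
plan((465.5,-26,230),-6.5)
E
```

```text
clock: 18.48
eef_pos: [475.0, 43.2, 267.0]
tcp_rot: [3.136, -0.011, 0.82]
contact_force: [-1.3, -0.3, 0.8]
opening: 0.999
clock: 18.9
eef_pos: [467.3, -1.9, 267.6]
tcp_rot: [-3.14, -0.014, 0.195]
contact_force: [0.4, 0.0, -0.3]
opening: 0.999
t 18.9 p [467.3  -1.9 267.6] rot [-179.9   -0.8   11.2] F [ 0.4  0.  -0.3] op 0.999 q [-0.01  0.06  1.92  0.    1.15  1.36]
err [ -1.8 -24.1 -37.6] w [-0.2 -0.8 17.7] n 3
0 -2.3 7.8 12.5 -0.1 -0.3 5.9; 0 -1.5 8.0 12.5 -0.1 -0.3 5.9; 0 -0.6 8.1 12.5 -0.1 -0.3 5.9
```

```bash
python3 -m jog '0 -2 8 10 0 -0.3 6; 0 -1.5 8 12 0 -0.3 6; 0 -0.5 8 12 0 -0.3 5.5; 0 0 0 0 0 0 0'
python3 - <<'E'
from h import *
show(); f,i=grab('wrist','w24'); s,p,R=st(); show()
print(proj(i,[(467.5,-23.5,180)]),proj(i,[(467.5,-23.5,164)]))
E
```

```text
clock: 19.23
eef_pos: [465.6, -28.3, 233.9]
tcp_rot: [-3.138, -0.0, -0.134]
contact_force: [0.2, -0.3, -0.6]
opening: 1.005
t 19.23 p [465.6 -28.3 233.9] rot [-179.8   -0.    -7.7] F [ 0.2 -0.3 -0.6] op 1.005 q [-0.07  0.1   1.96  0.    1.08  1.64]
t 19.28 p [466.1 -27.9 234.9] rot [-1.798e+02 -1.000e-01 -7.400e+00] F [ 0.3 -0.6  0.2] op 1.003 q [-0.07  0.1   1.96  0.    1.09  1.63]
[[275.06450692 231.73144495]] [[275.60759079 221.99340584]]
```

View pics/w24.png

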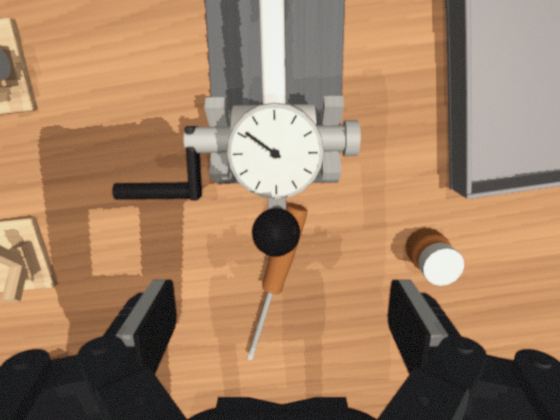

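```bash
python3 -m jog '0 2 -4 20 0 0 -0.5; 0 0 0 25 0 0 0; 100 0 0 15 0 0 0; 100 0 0 6 0 0 0'
python3 - <<'E'
from h import *
show(); plan((467.3,-24,162),-6.9)
E
```

```text
clock: 19.62
eef_pos: [472.5, -22.8, 171.9]
tcp_rot: [-3.136, -0.011, -0.105]
contact_force: [-0.8, -0.2, -0.0]
opening: 0.748
t 19.62 p [472.5 -22.8 171.9] rot [-179.7   -0.6   -6. ] F [-0.8 -0.2 -0. ] op 0.748 q [-0.05  0.18  2.02  0.01  0.93  1.62]
err [-5.2 -1.2 -9.9] w [-0.3 -0.6  0.9] n 1
0 -5.1 1.8 9.8 -0.3 -0.6 0.9
```

```bash
python3 -m jog '120 -5 1.5 8 0 -0.6 0.6; 150 0 0 1 0 0 0; 200 0 0 0 0 0 0; 255 0 0 0 0 0 0; 255 0 0 0 0 0 0' 30; python3 -m jog '255 0 0 0 0 0 0'
python3 - <<'E'
from h import *
show(); arm(C=np.array([656.,-47.]))
E
```

```text
clock: 20.03
eef_pos: [467.5, -23.1, 164.2]
tcp_rot: [-3.137, 0.0, -0.109]
contact_force: [-1.0, -1.7, -1.2]
opening: 0.304
clock: 20.12
eef_pos: [467.6, -23.2, 164.7]
tcp_rot: [-3.137, -0.0, -0.109]
contact_force: [-1.0, -0.7, -1.7]
opening: 0.3
t 20.12 p [467.6 -23.2 164.7] rot [-179.7   -0.    -6.3] F [-1.  -0.7 -1.7] op 0.3 q [-0.06  0.19  2.02  0.01  0.92  1.62]
r 189.9 z 181.2 ang 172.8 swivel deg -0.3 yaw-rel 1.0
```

```bash
python3 -m jog '255 2 0 -9 0 0 0; 255 3 0 -12 0 0 0; 255 4 0 -13 0 0 0; 255 6 0 -14 0 0 0; 255 8 0 -14 0 0 0'
python3 - <<'E'
from h import *
show(); arm(C=np.array([656.1,-46.1]))
E
```

```text
clock: 20.53
eef_pos: [491.6, -26.3, 229.5]
tcp_rot: [-3.137, -0.002, -0.109]
contact_force: [3.1, -0.6, -8.4]
opening: 0.3
t 20.53 p [491.6 -26.3 229.5] rot [-1.797e+02 -1.000e-01 -6.200e+00] F [ 3.1 -0.6 -8.4] op 0.3 q [-0.06  0.15  1.91  0.01  1.08  1.62]
r 165.7 z 246.0 ang 173.1 swivel deg 0.0 yaw-rel 0.6
```

```bash
python3 -m jog '255 8 0 -10 0 0 0; 255 10 0 -12 0 0 0; 255 8 0 -9 0 0 0; 255 4 0 -4 0 0 0'
python3 - <<'E'
from h import *
show(); arm(C=np.array([656.1,-46.1]))
E
```

```text
clock: 20.87
eef_pos: [523.2, -29.9, 269.9]
tcp_rot: [-3.136, -0.004, -0.108]
contact_force: [2.8, -0.2, -9.7]
opening: 0.305
t 20.87 p [523.2 -29.9 269.9] rot [-179.7   -0.2   -6.2] F [ 2.8 -0.2 -9.7] op 0.305 q [-0.06  0.16  1.81  0.01  1.18  1.61]
r 133.9 z 286.4 ang 173.0 swivel deg -0.1 yaw-rel 0.7
```

```bash
python3 -m jog '255 0.5 9 0 0 0 -4; 255 0.8 14 0 0 0 -6; 255 0.8 14 0 0 0 -6; 255 0.8 14 0 0 0 -6; 255 0.8 14 0 0 0 -6'
python3 - <<'E'
from h import *
show(); arm(C=np.array([656.1,-46.1]))
E
```

```text
clock: 21.28
eef_pos: [530.6, -92.2, 270.6]
tcp_rot: [-3.133, -0.003, 0.399]
contact_force: [-0.9, 1.5, -4.9]
opening: 0.302
t 21.28 p [530.6 -92.2 270.6] rot [-179.5   -0.2   22.9] F [-0.9  1.5 -4.9] op 0.302 q [-0.18  0.18  1.77  0.01  1.19  0.99]
r 133.7 z 287.1 ang 200.2 swivel deg 27.1 yaw-rel 2.7
```

```bash
python3 -m jog '255 0.5 14 0 0 0 -6; 255 0.8 14 0 0 0 -6; 255 0.8 14 0 0 0 -6; 255 0.8 14 0 0 0 -6; 255 0.8 14 0 0 0 -6'; python3 -m jog '255 0.8 11 0 0 0 -4; 255 0.5 7 0 0 0 -3; 255 0 0 0 0 0 0'
python3 - <<'E'
from h import *
show(); arm(C=np.array([656.1,-46.1]))
E
```

```text
clock: 21.7
eef_pos: [570.6, -149.3, 270.5]
tcp_rot: [-3.129, -0.004, 0.947]
contact_force: [-0.1, -0.6, -3.6]
opening: 0.302
clock: 21.95
eef_pos: [586.6, -161.0, 270.5]
tcp_rot: [-3.128, -0.004, 1.08]
contact_force: [-0.3, -0.0, -5.0]
opening: 0.301
t 21.95 p [ 586.6 -161.   270.5] rot [-179.2   -0.2   61.9] F [-0.3 -0.  -5. ] op 0.301 q [-0.27  0.3   1.62  0.01  1.24  0.21]
r 134.2 z 287.0 ang 238.8 swivel deg 65.7 yaw-rel 3.1
```

```bash
python3 -m jog '180 0 0 0 0 0 0; 120 0 0 0 0 0 0; 50 0 0 0 0 0 0; 0 0 0 -20 0 0 0; 0 0 0 -35 0 0 0'
python3 - <<'E'
from h import *
show(); plan((507,-26,320),83)
E
```

```text
clock: 22.37
eef_pos: [582.8, -159.2, 321.2]
tcp_rot: [-3.117, -0.003, 1.073]
contact_force: [0.9, 0.0, 0.5]
opening: 0.856
t 22.37 p [ 582.8 -159.2  321.2] rot [-178.6   -0.2   61.5] F [0.9 0.  0.5] op 0.856 q [-0.27  0.26  1.56  0.01  1.35  0.22]
err [-75.8 133.2  -1.2] w [ -1.4  -0.4 -21.5] n 5
0 16.2 -26.0 0.9 -0.3 -0.1 -4.3; 0 18.1 -24.7 0.8 -0.3 -0.1 -4.3; 0 19.9 -23.3 0.6 -0.3 -0.1 -4.3; 0 21.6 -21.8 0.5 -0.3 -0.1 -4.3; 0 23.2 -20.1 0.4 -0.3 -0.1 -4.3
```

```bash
python3 -m jog '0 10 -16 -10 -0.3 0 -4; 0 18 -25 0 -0.3 0 -4.5; 0 20 -24 0 -0.3 0 -4.5; 0 22 -22 0 -0.3 0 -4.5; 0 23 -20 10 -0.3 0 -4.5'
python3 - <<'E'
from h import *
show(); plan((508,-26,210),83)
E
```

```text
clock: 22.78
eef_pos: [515.7, -35.4, 334.8]
tcp_rot: [3.117, -0.005, 1.461]
contact_force: [0.3, 0.8, -0.1]
opening: 1.002
t 22.78 p [515.7 -35.4 334.8] rot [178.6  -0.3  83.7] F [ 0.3  0.8 -0.1] op 1.002 q [-0.07  0.08  1.75  0.    1.29  0.03]
err [  -7.7    9.4 -124.8] w [ 1.4 -0.3  0.7] n 4
0 2.0 -3.0 31.1 0.4 -0.1 0.2; 0 2.0 -2.8 31.2 0.4 -0.1 0.2; 0 2.0 -2.6 31.2 0.4 -0.1 0.2; 0 2.1 -2.4 31.2 0.4 -0.1 0.2
```

```bash
python3 -m jog '0 5 -6 20 0.7 0 0.5; 0 3 -3 32 0.7 0 0.2; 0 0 0 32 0 0 0; 0 0 0 32 0 0 0; 0 0 0 0 0 0 0'
python3 - <<'E'
from h import *
show(); f,i=grab('wrist','w26');plan((508,-26,72),83)
E
```

```text
clock: 23.2
eef_pos: [505.5, -17.9, 221.1]
tcp_rot: [3.13, -0.009, 1.456]
contact_force: [-1.7, 0.3, -1.6]
opening: 1.0
t 23.2 p [505.5 -17.9 221.1] rot [179.3  -0.5  83.4] F [-1.7  0.3 -1.6] op 1.0 q [-0.04  0.17  1.9   0.01  1.05  0.07]
err [   1.   -8. -152.] w [ 0.8 -0.5  0.4] n 5
0 -1.8 -0.1 30.4 0.2 -0.1 0.1; 0 -1.8 0.0 30.4 0.2 -0.1 0.1; 0 -1.7 0.1 30.4 0.2 -0.1 0.1; 0 -1.7 0.2 30.4 0.2 -0.1 0.1; 0 -1.6 0.3 30.4 0.2 -0.1 0.1
```

View pics/w26.png

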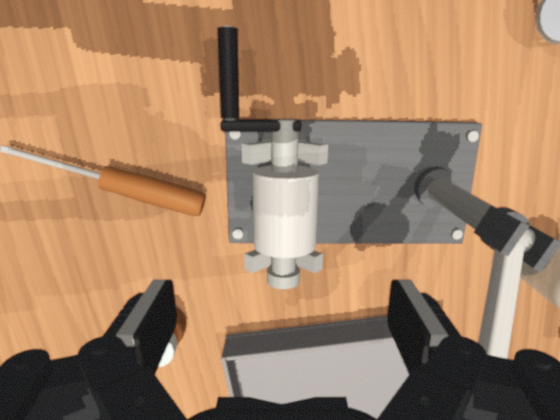

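```bash
python3 -m jog '0 -5 0 25 0.5 -0.4 0.3; 0 -4 0 32 0.3 0 0; 0 0 0 32 0 0 0; 0 0 0 32 0 0 0; 0 0 0 10 0 0 0'
python3 - <<'E'
from h import *
show(); plan((508,-26,72),83)
E
```

```text
clock: 23.67
eef_pos: [518.6, -27.3, 104.2]
tcp_rot: [3.118, -0.004, 1.448]
contact_force: [-1.1, 0.2, -0.6]
opening: 0.999
t 23.67 p [518.6 -27.3 104.2] rot [178.6  -0.2  83. ] F [-1.1  0.2 -0.6] op 0.999 q [-0.06  0.34  1.98  0.    0.79  0.06]
err [-10.6   1.3 -32.2] w [ 1.4 -0.2 -0. ] n 1
0 -0.2 -11.4 31.9 1.4 -0.2 -0.0
```

```bash
python3 -m jog '0 0 -11 0 1.4 0 0; 0 0 0 14 0 0 0; 0 0 0 14 0 0 0; 0 0 0 2 0 0 0'
python3 - <<'E'
from h import *
show(); plan((508,-26,72),83);f,i=grab('wrist','w27')
E
```

```text
clock: 24.0
eef_pos: [510.6, -25.9, 79.5]
tcp_rot: [3.14, -0.004, 1.447]
contact_force: [-0.8, 0.4, 0.3]
opening: 1.0
t 24.0 p [510.6 -25.9  79.5] rot [179.9  -0.3  82.9] F [-0.8  0.4  0.3] op 1.0 q [-0.06  0.38  2.    0.01  0.76  0.06]
err [-2.6 -0.1 -7.5] w [ 0.1 -0.3 -0.1] n 1
0 -0.5 -2.6 7.5 0.1 -0.3 -0.1
```

View pics/w27.png

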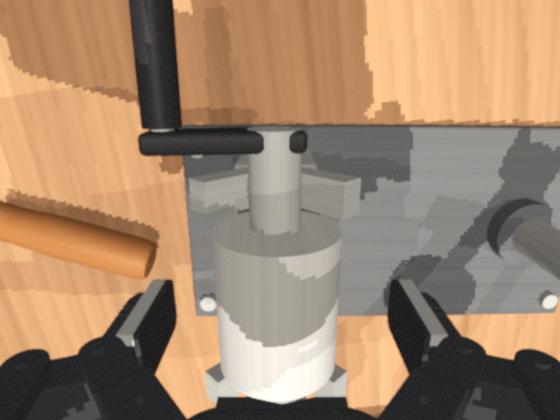

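```bash
python3 -m jog '0 0 -2.5 6 0 0 0; 60 0 0 3 0 0 0; 120 0 0 0 0 0 0; 255 0 0 0 0 0 0; 255 0 0 0 0 0 0' 50; python3 -m jog '255 0 0 0 0 0 0; 255 0 0 0 0 0 0; 255 0 0 -5 0 0 0; 255 0 0 -25 0 0 0; 255 0 0 -35 0 0 0' 50
python3 - <<'E'
from h import *
show(); f,i=grab('wrist','w28'); f,i=grab('top','t28')
E
```

```text
clock: 24.47
eef_pos: [508.8, -25.4, 74.1]
tcp_rot: [3.139, -0.005, 1.446]
contact_force: [-3.1, 0.2, -0.1]
opening: 0.565
clock: 24.88
eef_pos: [503.6, -25.4, 135.2]
tcp_rot: [-3.132, -0.004, 1.446]
contact_force: [0.3, -0.3, -4.0]
opening: 0.568
t 24.88 p [503.6 -25.4 135.2] rot [-179.4   -0.2   82.9] F [ 0.3 -0.3 -4. ] op 0.568 q [-0.06  0.29  1.97  0.01  0.89  0.06]
```

View pics/w28.png

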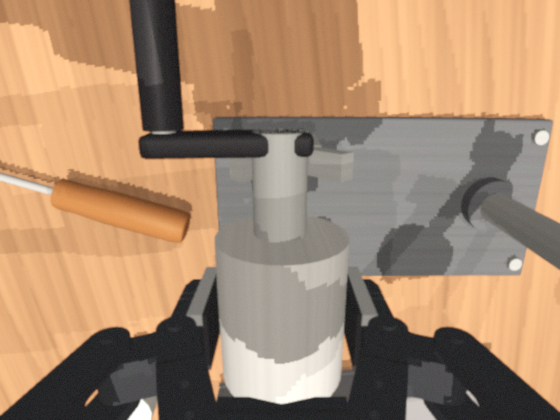

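View pics/t28.png

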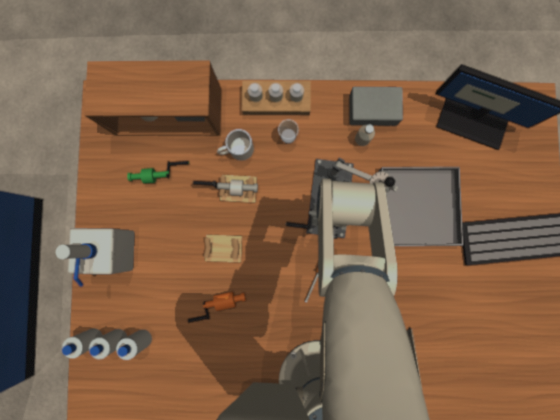

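```bash
python3 - <<'E'
from h import *
plan((465,-60,150),83,g=255); print()
E
python3 -m jog '255 5 -14 -8 -0.5 0 0; 255 -18 -17 -4 0 0 0; 255 -32 -10 -2 0 0 0; 255 -36 0 -2 0 0 0; 255 -36 0 -2 0 0 0'
python3 - <<'E'
from h import *
show(); plan((525,-352,140),83,g=255)
E
```

```text
err [-43.4 -34.3   9.4] w [ 0.1 -0.3 -0.1] n 2
255 -19.7 -19.4 -4.9 0.1 -0.1 -0.1; 255 -19.7 -19.4 -4.8 0.1 -0.1 -0.1

clock: 25.4
eef_pos: [452.6, -134.2, 157.9]
tcp_rot: [3.126, -0.007, 1.454]
contact_force: [0.8, -0.7, -3.5]
opening: 0.561
t 25.4 p [ 452.6 -134.2  157.9] rot [179.1  -0.4  83.3] F [ 0.8 -0.7 -3.5] op 0.561 q [-0.3   0.2   2.03  0.01  0.89 -0.19]
err [  72.4 -217.8  -17.9] w [ 0.9 -0.4  0.3] n 7
255 -29.7 13.8 2.6 0.1 -0.1 0.0; 255 -29.7 13.9 2.6 0.1 -0.1 0.0; 255 -29.7 13.9 2.6 0.1 -0.1 0.0; 255 -29.7 13.9 2.6 0.1 -0.1 0.0; 255 -29.7 14.0 2.6 0.1 -0.1 0.0
255 -29.6 14.0 2.6 0.1 -0.1 0.0; 255 -29.6 14.0 2.6 0.1 -0.1 0.0
```

```bash
python3 -m jog '255 -34 5 0 0.3 0 0; 255 -34 5 0 0.3 0 0; 255 -34 15 0 0.3 0 0; 255 -33 25 0 0 0 0; 255 -32 25 0 0 0 0'; python3 -m jog '255 -25 20 2 0 0 0; 255 -10 8 2 0 0 0; 255 0 0 0 0 0 0'
python3 - <<'E'
from h import *
show(); plan((525,-352,60),83,g=255); f,i=grab('scene','s29')
E
```

```text
clock: 25.82
eef_pos: [500.6, -315.5, 153.8]
tcp_rot: [-3.135, -0.009, 1.454]
contact_force: [1.3, 2.0, -3.7]
opening: 0.569
clock: 26.07
eef_pos: [527.7, -363.3, 146.6]
tcp_rot: [-3.138, -0.006, 1.449]
contact_force: [-0.1, -0.3, -3.4]
opening: 0.567
t 26.07 p [ 527.7 -363.3  146.6] rot [-179.8   -0.4   83. ] F [-0.1 -0.3 -3.4] op 0.567 q [-0.61  0.47  1.67  0.    1.02 -0.49]
err [ -2.7  11.3 -86.6] w [-0.2 -0.4  0. ] n 3
255 3.4 -1.2 28.9 -0.1 -0.1 0.0; 255 3.5 -1.3 28.9 -0.1 -0.1 0.0; 255 3.6 -1.3 28.9 -0.1 -0.1 0.0
```

View pics/s29.png

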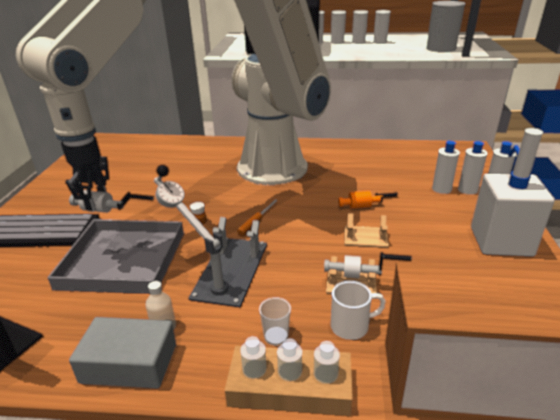

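```bash
python3 -m jog '255 5 -1 22 0 0 0; 255 5 -1 28 0 0 0; 255 0 0 28 0 0 0; 255 0 0 15 0 0 0; 255 0 0 5 0 0 0'
python3 - <<'E'
from h import *
show(); plan((525,-352,18),83,g=255); f,i=grab('wrist','w30')
E
```

```text
clock: 26.53
eef_pos: [523.5, -346.4, 45.7]
tcp_rot: [-3.137, -0.008, 1.45]
contact_force: [-0.5, 0.5, -3.0]
opening: 0.566
t 26.53 p [ 523.5 -346.4   45.7] rot [-179.7   -0.5   83.1] F [-0.5  0.5 -3. ] op 0.566 q [-0.59  0.58  1.75  0.01  0.82 -0.47]
err [  1.5  -5.6 -27.7] w [-0.3 -0.5  0.1] n 1
255 -5.6 2.3 27.7 -0.3 -0.5 0.1
```

View pics/w30.png

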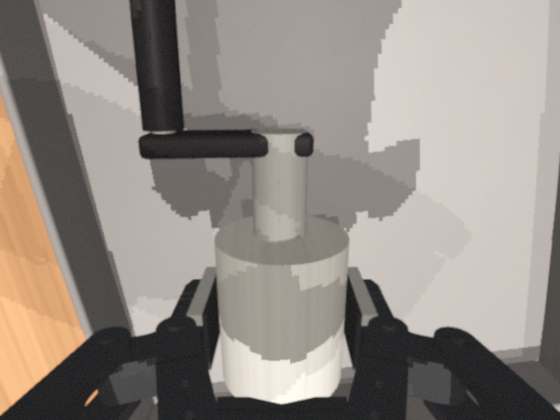

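```bash
python3 -m jog '255 -8 1 10 0 -0.5 0; 255 0 0 7 0 0 0; 255 0 0 4 0 0 0; 255 0 0 1 0 0 0'
python3 - <<'E'
from h import *
show()
E
```

```text
clock: 26.92
eef_pos: [523.6, -354.1, 24.0]
tcp_rot: [-3.137, 0.002, 1.451]
contact_force: [0.9, -0.3, -3.1]
opening: 0.567
t 26.92 p [ 523.6 -354.1   24. ] rot [-1.798e+02  1.000e-01  8.320e+01] F [ 0.9 -0.3 -3.1] op 0.567 q [-0.59  0.61  1.75 -0.01  0.78 -0.47]
```

```bash
python3 -m jog '255 0 0 4 0 0 0; 255 0 0 2 0 0 0; 255 0 0 1 0 0 0'
python3 - <<'E'
from h import *
show()
E
```

```text
clock: 27.17
eef_pos: [524.5, -354.9, 17.8]
tcp_rot: [-3.14, 0.003, 1.451]
contact_force: [-0.6, 0.1, -3.5]
opening: 0.566
t 27.17 p [ 524.5 -354.9   17.8] rot [-179.9    0.2   83.1] F [-0.6  0.1 -3.5] op 0.566 q [-0.6   0.62  1.75 -0.01  0.77 -0.47]
```

```bash
python3 -m jog '255 0 0 3 0 0 0; 255 0 0 2 0 0 0; 255 0 0 0 0 0 0'
python3 - <<'E'
from h import *
show()
E
```

```text
clock: 27.42
eef_pos: [525.0, -355.4, 17.2]
tcp_rot: [-3.141, 0.004, 1.451]
contact_force: [1.0, -0.1, -3.7]
opening: 0.568
t 27.42 p [ 525.  -355.4   17.2] rot [-179.9    0.2   83.1] F [ 1.  -0.1 -3.7] op 0.568 q [-0.6   0.62  1.75 -0.01  0.77 -0.47]
```

```bash
python3 -m jog '255 0 0 5 0 0 0; 255 0 0 2 0 0 0'
python3 - <<'E'
from h import *
show()
E
```

```text
clock: 27.58
eef_pos: [525.6, -356.1, 16.2]
tcp_rot: [-3.141, 0.004, 1.451]
contact_force: [-6.7, 4.8, 10.6]
opening: 0.567
t 27.58 p [ 525.6 -356.1   16.2] rot [-180.     0.3   83.1] F [-6.7  4.8 10.6] op 0.567 q [-0.6   0.62  1.75 -0.01  0.77 -0.47]
```

Contact with the floor. Release.

```bash
python3 -m jog '200 0 0 -1 0 0 0; 140 0 0 0 0 0 0; 80 0 0 0 0 0 0; 0 0 0 0 0 0 0; 0 0 0 0 0 0 0'; python3 -m jog '0 0 0 -15 0 0 0; 0 0 0 -35 0 0 0; 0 0 0 -40 0 0 0; 0 0 0 -40 0 0 0; 0 0 0 -40 0 0 0'
python3 - <<'E'
from h import *
show(); f,i=grab('wrist','w31')
plan((470,-120,220),83)
E
```

```text
clock: 28.0
eef_pos: [527.2, -357.2, 18.6]
tcp_rot: [3.138, 0.006, 1.451]
contact_force: [0.2, 0.2, -0.6]
opening: 0.942
clock: 28.42
eef_pos: [522.1, -352.9, 182.7]
tcp_rot: [-3.129, -0.002, 1.451]
contact_force: [0.2, -0.9, -0.1]
opening: 1.002
t 28.42 p [ 522.1 -352.9  182.7] rot [-1.793e+02 -1.000e-01  8.310e+01] F [ 0.2 -0.9 -0.1] op 1.002 q [-0.59  0.41  1.66 -0.    1.08 -0.47]
err [-55.8 235.4  28.3] w [-0.2  0.2  0.1] n 7
0 32.4 -12.0 -4.1 -0.0 0.0 0.0; 0 32.4 -12.0 -4.1 -0.0 0.0 0.0; 0 32.4 -12.0 -4.1 -0.0 0.0 0.0; 0 32.4 -12.0 -4.1 -0.0 0.0 0.0; 0 32.4 -12.0 -4.1 -0.0 0.0 0.0
0 32.4 -12.0 -4.1 -0.0 0.0 0.0; 0 32.4 -12.0 -4.1 -0.0 0.0 0.0
```

View pics/w31.png

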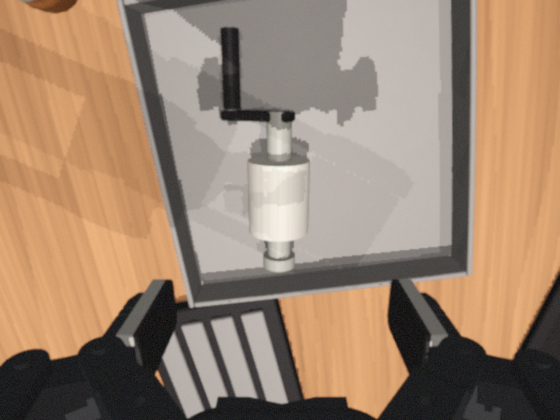

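```bash
python3 -m jog '0 15 -26 -4 0 0 0; 0 25 -26 -4 0 0 0; 0 36 -12 -4 0 0 0; 0 39 -5 -4 0 0 0; 0 40 0 -4 0 0 0'; python3 -m jog '0 40 0 -4 0 0 0; 0 40 0 0 0 0 0; 0 40 5 0 0 0 0; 0 40 10 0 0 0 0; 0 40 10 0 0 0 0'
python3 - <<'E'
from h import *
show()
plan((602,255,220),87.3)
E
```

```text
clock: 28.88
eef_pos: [477.2, -197.4, 215.3]
tcp_rot: [3.131, 0.011, 1.443]
contact_force: [0.1, 0.5, 0.0]
opening: 1.0
clock: 29.3
eef_pos: [526.2, 3.9, 218.7]
tcp_rot: [3.126, 0.012, 1.439]
contact_force: [0.6, -0.4, 0.2]
opening: 0.998
t 29.3 p [526.2   3.9 218.7] rot [179.1   0.7  82.5] F [ 0.6 -0.4  0.2] op 0.998 q [ 0.01  0.21  1.87 -0.02  1.06  0.15]
err [ 75.8 251.1   1.3] w [ 0.9  0.7 -4.8] n 7
0 37.0 6.1 -0.5 0.1 0.1 -0.7; 0 36.9 6.5 -0.5 0.1 0.1 -0.7; 0 36.8 6.9 -0.4 0.1 0.1 -0.7; 0 36.7 7.4 -0.4 0.1 0.1 -0.7; 0 36.6 7.8 -0.3 0.1 0.1 -0.7
0 36.5 8.3 -0.3 0.1 0.1 -0.7; 0 36.4 8.7 -0.2 0.1 0.1 -0.7
```

```bash
python3 -m jog '0 37 6 0 0.2 0.2 -1; 0 37 6 0 0.2 0.2 -1; 0 37 7 0 0.2 0.2 -1; 0 37 7 0 0.2 0 -1; 0 37 8 0 0 0 -1'; python3 -m jog '0 30 8 0 0 0 0; 0 10 4 0 0 0 0; 0 0 0 0 0 0 0'
python3 - <<'E'
from h import *
show()
f,i=grab('wrist','w32'); np.save('w32.npy',i['world_from_camera'])
E
```

```text
clock: 29.72
eef_pos: [580.2, 195.9, 217.2]
tcp_rot: [3.137, 0.001, 1.531]
contact_force: [0.4, -0.6, 0.1]
opening: 1.0
clock: 29.97
eef_pos: [595.7, 245.0, 215.8]
tcp_rot: [3.136, -0.001, 1.538]
contact_force: [-0.0, 0.1, -0.4]
opening: 0.997
t 29.97 p [595.7 245.  215.8] rot [ 1.797e+02 -1.000e-01  8.810e+01] F [-0.   0.1 -0.4] op 0.997 q [ 0.39  0.39  1.61 -0.    1.13  0.42]
```

View pics/w32.png

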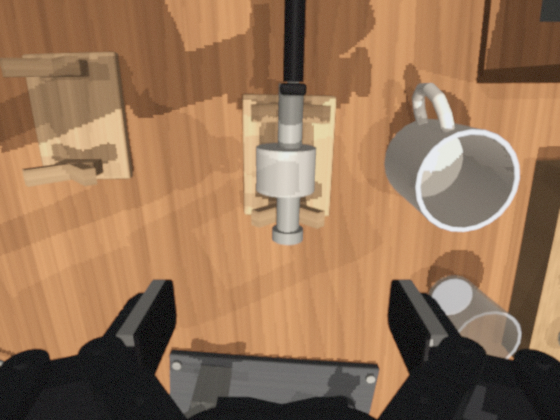

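Run:
```python
from h import *
i=optics.camera_info('wrist'); i['world_from_camera']=np.load('w32.npy')
f=cv2.imread('pics/w32.png'); crop(f,235,70,345,255,4,'w32c')
for p in [(290,125),(287.5,232),(286,170)]: print(p,onz(i,p,50).round(1))
```

```text
(290, 125) [605.3 296.4  50. ]
(287.5, 232) [600.6 202.7  50. ]
(286, 170) [600.9 259.1  50. ]
```

View pics/w32c.png

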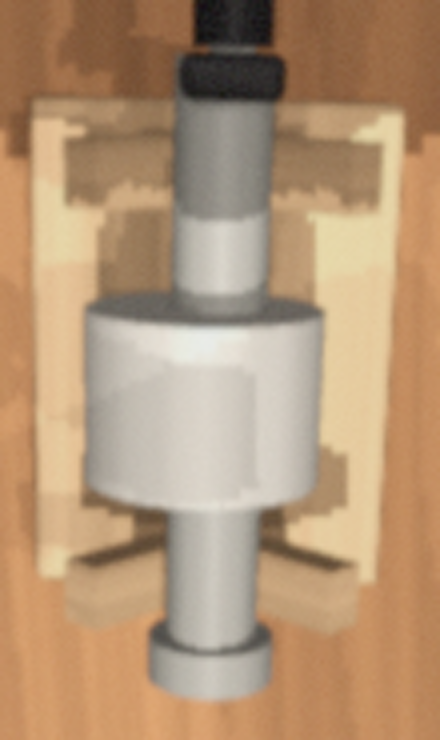

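Run:
```python
from h import *
show();plan((601,262,215),87.1)
```

```text
t 30.02 p [595.2 243.9 215.7] rot [ 1.797e+02 -1.000e-01  8.810e+01] F [-1.  -0.4  0.2] op 1.0 q [ 0.39  0.39  1.61 -0.    1.13  0.42]
err [ 5.8 18.1 -0.7] w [ 0.3 -0.1  1. ] n 1
0 18.3 5.2 0.7 0.3 -0.1 1.0
```

```bash
python3 -m jog '0 18 5 5 0.3 0 1; 0 0 0 25 0 0 0; 0 0 0 35 0 0 0; 0 0 0 35 0 0 0; 0 0 0 20 0 0 0'
python3 - <<'E'
from h import *
show();plan((601,262,34),87.1); f,i=grab('wrist','w33'); s,p,R=st()
E
```

```text
clock: 30.43
eef_pos: [604.5, 256.0, 98.3]
tcp_rot: [3.132, -0.004, 1.515]
contact_force: [-1.4, -0.1, -0.4]
opening: 0.996
t 30.43 p [604.5 256.   98.3] rot [179.4  -0.2  86.8] F [-1.4 -0.1 -0.4] op 0.996 q [ 0.4   0.54  1.67 -0.    0.92  0.46]
err [ -3.5   6.  -64.3] w [ 0.6 -0.2 -0.3] n 2
0 2.8 -2.2 32.1 0.3 -0.1 -0.1; 0 2.8 -2.1 32.2 0.3 -0.1 -0.1
```

View pics/w33.png

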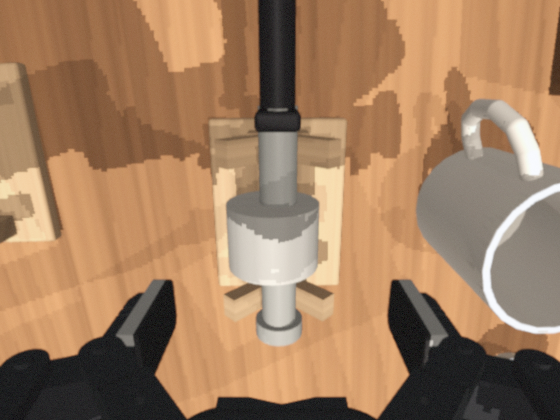

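```bash
python3 -m jog '0 6 -4.5 15 0.5 0 -0.3; 0 2 0 22 0 0 0; 0 0 0 20 0 0 0; 0 0 0 7 0 0 0; 0 0 0 0 0 0 0'
python3 - <<'E'
from h import *
show();plan((601,262,34),87.1); f,i=grab('wrist','w34')
E
```

```text
clock: 30.9
eef_pos: [598.1, 254.8, 30.8]
tcp_rot: [-3.137, 0.001, 1.514]
contact_force: [0.1, -0.8, -0.0]
opening: 0.997
t 30.9 p [598.1 254.8  30.8] rot [-1.797e+02  1.000e-01  8.670e+01] F [ 0.1 -0.8 -0. ] op 0.997 q [0.4  0.62 1.7  0.   0.82 0.46]
err [2.9 7.2 3.2] w [-0.3  0.1 -0.4] n 1
0 7.3 2.5 -3.2 -0.3 0.1 -0.4
```

View pics/w34.png

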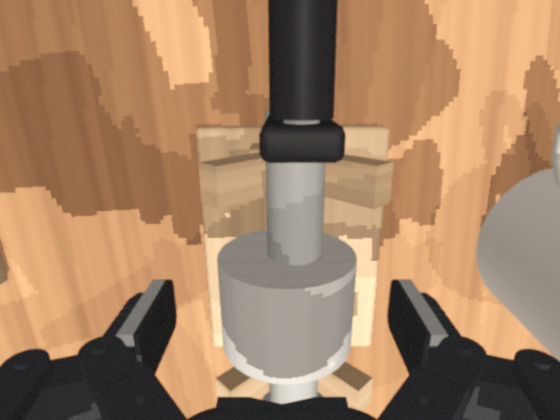

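Run:
```python
from h import *
i=optics.camera_info('wrist'); show()
for y in (259,261,263,265):
    print(y,proj(i,[(600.5,y+18,75),(603,y+60,97),(603,y-18,75)]).round(0).tolist())
```

```text
t 30.95 p [598.3 254.9  31.5] rot [-1.797e+02  1.000e-01  8.670e+01] F [-1.1 -0.5 -0.7] op 1.0 q [0.4  0.62 1.7  0.   0.82 0.46]
259 [[285.0, 291.0], [286.0, 172.0], [298.0, 383.0]]
261 [[284.0, 285.0], [286.0, 163.0], [298.0, 378.0]]
263 [[284.0, 279.0], [285.0, 154.0], [297.0, 374.0]]
265 [[284.0, 273.0], [285.0, 144.0], [297.0, 369.0]]
```

```bash
python3 -m jog '0 7.5 2.8 -1 -0.3 0 -0.4; 0 0 0 0 0 0 0; 60 0 0 0 0 0 0; 120 0 0 0 0 0 0'
python3 - <<'E'
from h import *
show()
E
```

```text
clock: 31.28
eef_pos: [604.9, 262.8, 38.0]
tcp_rot: [3.135, -0.002, 1.52]
contact_force: [0.8, 0.2, -0.8]
opening: 0.746
t 31.28 p [604.9 262.8  38. ] rot [ 1.796e+02 -1.000e-01  8.710e+01] F [ 0.8  0.2 -0.8] op 0.746 q [ 0.41  0.62  1.69 -0.    0.83  0.46]
```

```bash
python3 -m jog '100 0 -3 4 0.3 0 0; 160 0 0 1 0 0 0; 255 0 0 0 0 0 0; 255 0 0 0 0 0 0; 255 0 0 0 0 0 0' 40; python3 -m jog '255 0 0 0 0 0 0; 255 0 0 -10 0 0 0; 255 0 0 -30 0 0 0; 255 0 0 -35 0 0 0; 255 0 0 -35 0 0 0'
python3 - <<'E'
from h import *
show(); f,i=grab('wrist','w35'); show()
s,p,R=st()
for dx in (-3,0,3):
  for zz in (-16,-20):
    c=p+R@np.array([dx,0,zz])
    print(dx,zz,c.round(1),proj(i,[c+np.array([0,18,25]),c+np.array([3,60,47])]).round(0).tolist())
E
```

```text
clock: 31.7
eef_pos: [600.4, 263.4, 34.7]
tcp_rot: [3.142, -0.002, 1.521]
contact_force: [-0.7, -0.8, -0.4]
opening: 0.574
clock: 32.12
eef_pos: [594.1, 260.6, 139.3]
tcp_rot: [-3.125, 0.006, 1.521]
contact_force: [0.5, 0.5, -3.6]
opening: 0.57
t 32.12 p [594.1 260.6 139.3] rot [-179.     0.4   87.1] F [ 0.5  0.5 -3.6] op 0.57 q [0.41 0.49 1.64 0.   1.03 0.46]
t 32.17 p [597.9 262.3 147.4] rot [-1.795e+02  1.000e-01  8.710e+01] F [2.6 1.4 3.3] op 0.573 q [0.41 0.48 1.63 0.   1.03 0.46]
-3 -16 [597.8 259.3 163.4] [[290.0, 317.0], [296.0, 206.0]]
-3 -20 [597.9 259.3 167.4] [[290.0, 326.0], [296.0, 212.0]]
0 -16 [598.  262.3 163.4] [[290.0, 309.0], [296.0, 192.0]]
0 -20 [598.  262.3 167.4] [[290.0, 317.0], [297.0, 198.0]]
3 -16 [598.1 265.3 163.4] [[290.0, 300.0], [296.0, 177.0]]
3 -20 [598.2 265.3 167.4] [[290.0, 308.0], [297.0, 182.0]]
```

View pics/w35.png

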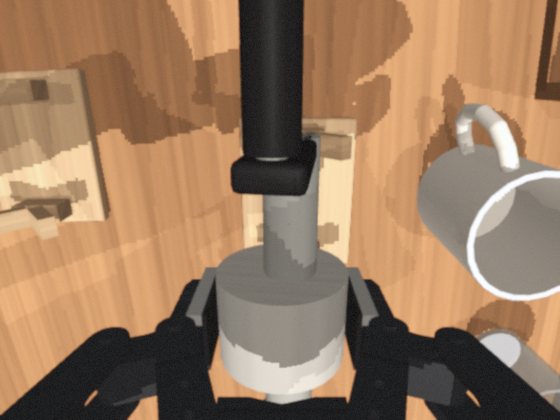

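Run:
```python
from h import *
plan((503.6,-25.3,150),83.1,g=255)
```

```text
err [ -94.3 -287.6    2.6] w [-0.5  0.1  4. ] n 8
255 -36.5 -10.0 -0.2 -0.1 0.0 0.5; 255 -36.6 -9.7 -0.2 -0.1 0.0 0.5; 255 -36.7 -9.3 -0.2 -0.1 0.0 0.5; 255 -36.7 -9.0 -0.2 -0.1 0.0 0.5; 255 -36.8 -8.7 -0.3 -0.1 0.0 0.5
255 -36.9 -8.4 -0.3 -0.1 0.0 0.5; 255 -37.0 -8.0 -0.3 -0.1 0.0 0.5; 255 -37.0 -7.7 -0.3 -0.1 0.0 0.5
```

```bash
python3 -m jog '255 -25 -7 -1 -0.2 0 0.5; 255 -36 -10 -2 0 0 0.5; 255 -36 -10 -2 0 0 0.5; 255 -36 -9 -2 0 0 0.5; 255 -36 -9 -2 0 0 0.5'; python3 -m jog '255 -36 -9 -2 0 0 0.5; 255 -36 -8 -2 0 0 0.5; 255 -30 -7 -2 0 0 0; 255 -8 -2 -1 0 0 0; 255 0 0 -1 0 0 0'
python3 - <<'E'
from h import *
show(); plan((503.6,-25.3,110),83.1,g=255)
E
```

```text
clock: 32.58
eef_pos: [544.9, 99.8, 163.6]
tcp_rot: [3.132, -0.007, 1.484]
contact_force: [1.3, -0.8, -4.3]
opening: 0.57
clock: 33.0
eef_pos: [502.2, -16.9, 173.0]
tcp_rot: [3.132, -0.005, 1.461]
contact_force: [0.3, 0.9, -2.5]
opening: 0.568
t 33.0 p [502.2 -16.9 173. ] rot [179.5  -0.3  83.7] F [ 0.3  0.9 -2.5] op 0.568 q [-0.04  0.23  1.96  0.01  0.95  0.07]
err [  1.4  -8.4 -63. ] w [ 0.5 -0.3  0.6] n 2
255 -4.3 0.8 31.5 0.3 -0.2 0.3; 255 -4.2 1.0 31.5 0.3 -0.2 0.3
```

```bash
python3 -m jog '255 -6 1 20 0.5 -0.3 0.6; 255 -3 0 25 0 0 0; 255 0 0 18 0 0 0; 255 0 0 3 0 0 0'
python3 - <<'E'
from h import *
show(); plan((503.6,-25.3,78),83.1,g=255)
E
```

```text
clock: 33.33
eef_pos: [506.7, -24.5, 108.9]
tcp_rot: [3.132, -0.002, 1.448]
contact_force: [0.1, 0.1, -3.4]
opening: 0.569
t 33.33 p [506.7 -24.5 108.9] rot [ 1.795e+02 -1.000e-01  8.300e+01] F [ 0.1  0.1 -3.4] op 0.569 q [-0.05  0.33  1.99  0.    0.81  0.07]
err [ -3.1  -0.8 -30.9] w [ 0.5 -0.1 -0.1] n 1
255 -1.2 -3.3 30.9 0.5 -0.1 -0.1
```

```bash
python3 -m jog '255 -1 -3 10 0.5 0 0; 255 0 0 12 0 0 0; 255 0 0 5 0 0 0; 255 0 0 0 0 0 0'
python3 - <<'E'
from h import *
show(); plan((503.6,-25.3,68),83.1,g=255); f,i=grab('wrist','w36'); 
overlay(f,i,fixpts((507.4,-25.7),-6.9),(170,90,400,320),3,'o36')
E
```

```text
clock: 33.67
eef_pos: [505.1, -22.2, 81.1]
tcp_rot: [-3.141, -0.003, 1.451]
contact_force: [-0.1, 0.1, -3.5]
opening: 0.575
t 33.67 p [505.1 -22.2  81.1] rot [-180.    -0.2   83.1] F [-0.1  0.1 -3.5] op 0.575 q [-0.05  0.37  2.01  0.    0.76  0.07]
err [ -1.5  -3.1 -13.1] w [-0.  -0.2  0. ] n 1
255 -3.3 -1.1 13.1 -0.0 -0.2 0.0
```

View pics/o36.png

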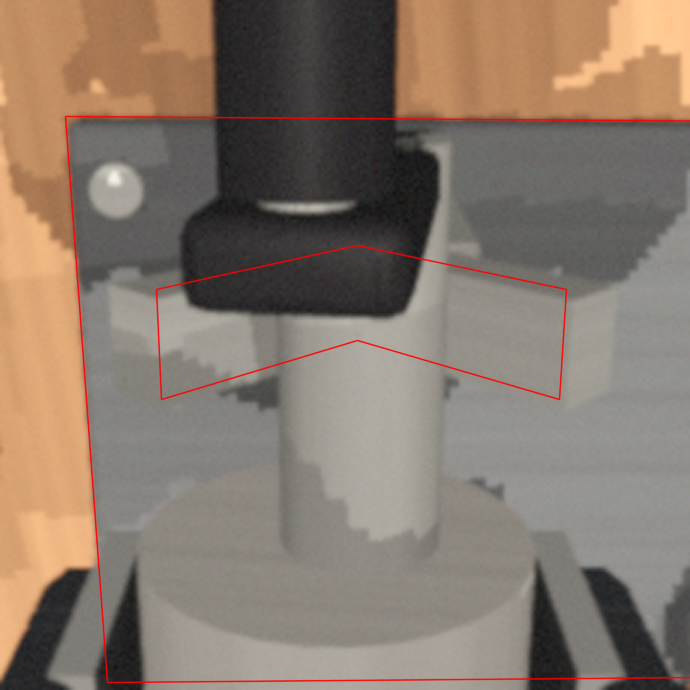

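```bash
python3 -m jog '255 -3.3 -0.5 7 0 0 0; 255 0 0 5 0 0 0; 255 0 0 2 0 0 0'
python3 - <<'E'
from h import *
show(); plan((503.6,-25.3,68),83.1,g=255)
E
```

```text
clock: 33.97
eef_pos: [505.4, -25.0, 69.4]
tcp_rot: [3.14, -0.003, 1.452]
contact_force: [-13.7, 3.5, 34.7]
opening: 0.569
t 33.97 p [505.4 -25.   69.4] rot [179.9  -0.2  83.2] F [-13.7   3.5  34.7] op 0.569 q [-0.05  0.39  2.01  0.    0.73  0.06]
err [-1.8 -0.3 -1.4] w [ 0.1 -0.2  0.1] n 1
255 -0.5 -1.7 1.3 0.1 -0.2 0.1
```

```bash
python3 -m jog '200 0 -1 -2 0 0 0; 140 0 0 0 0 0 0; 80 0 0 0 0 0 0; 0 0 0 0 0 0 0; 0 0 0 0 0 0 0'; python3 -m jog '0 0 0 -20 0 0 0; 0 0 0 -40 0 0 0; 0 0 0 -40 0 0 0; 0 0 0 -40 0 0 0; 0 0 0 0 0 0 0'
python3 - <<'E'
from h import *
show(); f,i=grab('wrist','w37'); plan((587,-161,335),62)
E
```

```text
clock: 34.38
eef_pos: [505.9, -25.3, 72.7]
tcp_rot: [3.136, -0.004, 1.451]
contact_force: [-0.2, -0.2, 1.0]
opening: 0.94
clock: 34.8
eef_pos: [504.4, -25.8, 216.6]
tcp_rot: [3.14, -0.003, 1.451]
contact_force: [1.1, -0.0, 0.3]
opening: 1.004
t 34.8 p [504.4 -25.8 216.6] rot [179.9  -0.2  83.1] F [ 1.1 -0.   0.3] op 1.004 q [-0.06  0.18  1.9   0.    1.06  0.06]
err [  83.8 -135.3  121.2] w [-0.1 -0.2 21.1] n 6
0 -20.6 16.5 -20.3 -0.0 -0.0 3.5; 0 -19.6 17.8 -20.3 -0.0 -0.0 3.5; 0 -18.5 19.0 -20.3 -0.0 -0.0 3.5; 0 -17.3 20.1 -20.2 -0.0 -0.0 3.5; 0 -16.0 21.1 -20.2 -0.0 -0.0 3.5
0 -14.7 22.1 -20.2 -0.0 -0.0 3.5
```

View pics/w37.png

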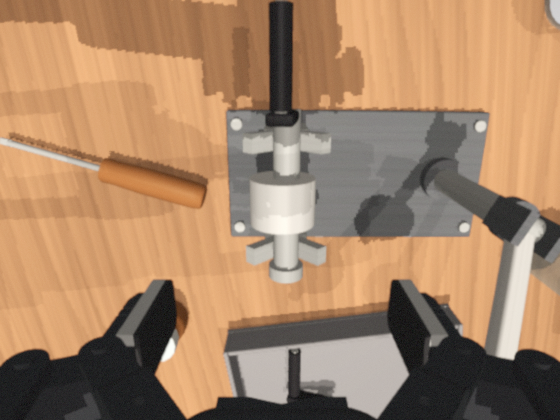

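```bash
python3 -m jog '0 0 0 -40 0 0 0; 0 -10 5 -40 0 0 3.5; 0 -22 17 -38 0 0 4; 0 -22 18 -5 0 0 4; 0 -22 20 0 0 0 4'; python3 -m jog '0 -22 21 0 0 0 4; 0 -10 20 0 0 0 2; 0 0 10 0 0 0 0; 0 0 0 0 0 0 0'
python3 - <<'E'
from h import *
show(); f,i=grab('wrist','w38'); print(proj(i,(586.6,-161,282))); plan((587,-161,264),62); np.save('w38.npy',i['world_from_camera'])
E
```

```text
clock: 35.27
eef_pos: [540.0, -110.8, 331.8]
tcp_rot: [-3.134, -0.002, 1.177]
contact_force: [-0.5, -0.2, 0.4]
opening: 1.0
clock: 35.6
eef_pos: [576.0, -169.0, 328.8]
tcp_rot: [-3.135, 0.0, 1.06]
contact_force: [-0.4, -0.1, 0.3]
opening: 1.003
t 35.6 p [ 576.  -169.   328.8] rot [-179.6    0.    60.7] F [-0.4 -0.1  0.3] op 1.003 q [-0.29  0.24  1.57  0.    1.34  0.22]
[[293.20958565 219.99833718]]
err [ 11.9   7.4 -64.5] w [-0.5  0.  -1.2] n 2
0 6.1 3.7 32.2 -0.2 0.0 -0.6; 0 6.1 3.6 32.3 -0.2 0.0 -0.6
```

View pics/w38.png

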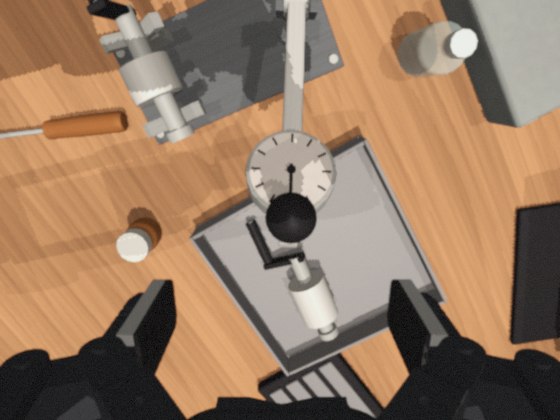

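```bash
python3 -m jog '0 12 5 5 -0.5 0 -1; 0 0 0 15 0 0 0; 0 0 0 25 0 0 0; 100 0 0 15 0 0 0'
python3 - <<'E'
from h import *
show(); plan((586.3,-159.5,265),62)
E
```

```text
clock: 35.98
eef_pos: [586.8, -154.8, 267.7]
tcp_rot: [3.137, -0.002, 1.087]
contact_force: [-0.3, -0.4, -0.1]
opening: 0.886
t 35.98 p [ 586.8 -154.8  267.7] rot [ 1.797e+02 -1.000e-01  6.230e+01] F [-0.3 -0.4 -0.1] op 0.886 q [-0.26  0.29  1.64  0.    1.21  0.22]
err [-0.5 -4.7 -2.7] w [ 0.3 -0.1  0.3] n 1
0 -4.5 1.7 2.7 0.3 -0.1 0.3
```

```bash
python3 -m jog '100 -4.5 1.7 2 0.3 0 0.3; 140 0 0 0 0 0 0'
python3 - <<'E'
from h import *
show(); f,i=grab('wrist','w39'); plan((586.3,-159.5,265),62)
E
```

```text
clock: 36.15
eef_pos: [584.2, -155.7, 261.5]
tcp_rot: [-3.135, -0.001, 1.087]
contact_force: [0.9, 0.3, 0.0]
opening: 0.607
t 36.15 p [ 584.2 -155.7  261.5] rot [-1.796e+02 -1.000e-01  6.230e+01] F [0.9 0.3 0. ] op 0.607 q [-0.26  0.3   1.64  0.    1.21  0.22]
err [ 2.1 -4.2  3.2] w [-0.4 -0.1  0.3] n 1
0 -2.7 3.8 -3.3 -0.4 -0.1 0.3
```

View pics/w39.png

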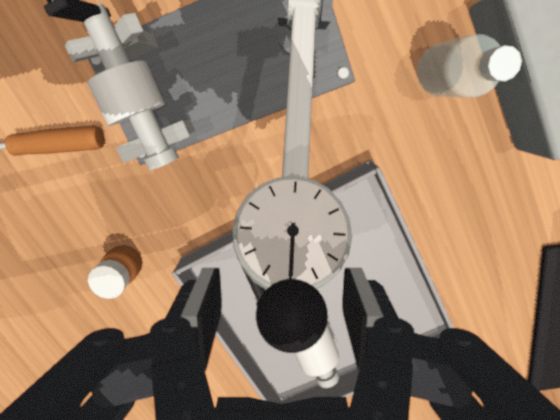

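```bash
python3 -m jog '160 -3 3.8 -2 -0.3 0 0.3; 200 0 0 0 0 0 0; 255 0 0 0 0 0 0; 255 0 0 0 0 0 0; 255 0 0 0 0 0 0' 30
python3 - <<'E'
from h import *
show(); arm(C=np.array([656.1,-46.1])); f,i=grab('wrist','w40')
E
```

```text
clock: 36.62
eef_pos: [587.3, -158.3, 266.3]
tcp_rot: [3.141, -0.004, 1.083]
contact_force: [0.2, 1.2, -4.6]
opening: 0.305
t 36.62 p [ 587.3 -158.3  266.3] rot [179.9  -0.2  62.1] F [ 0.2  1.2 -4.6] op 0.305 q [-0.27  0.3   1.63  0.    1.21  0.22]
r 131.6 z 282.8 ang 238.5 swivel deg 65.4 yaw-rel 3.6
```

View pics/w40.png

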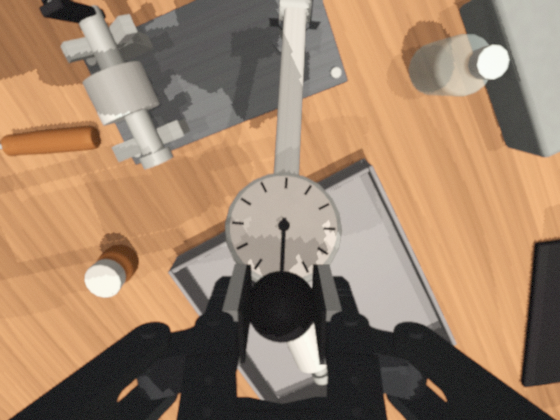

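```bash
python3 -m jog '255 0.5 -8 0 0 0 4; 255 0.8 -14 0 0 0 6.3; 255 0.8 -14 0 0 0 6.3; 255 0.8 -14 0 0 0 6.3; 255 0.8 -14 0 0 0 6.3'; python3 -m jog '255 0.5 -14 0 0 0 6.3; 255 0.5 -14 0 0 0 6.3; 255 0.5 -14 0 0 0 6.3; 255 0.5 -14 0 0 0 6.3'
python3 - <<'E'
from h import *
show(); arm(C=np.array([656.1,-46.1]))
E
```

```text
clock: 37.08
eef_pos: [541.5, -113.4, 265.0]
tcp_rot: [-3.139, -0.007, 0.557]
contact_force: [2.5, 2.4, -3.0]
opening: 0.309
clock: 37.42
eef_pos: [524.7, -59.7, 266.0]
tcp_rot: [-3.138, -0.015, 0.094]
contact_force: [6.8, 1.7, -9.3]
opening: 0.306
t 37.42 p [524.7 -59.7 266. ] rot [-179.8   -0.9    5.4] F [ 6.8  1.7 -9.3] op 0.306 q [-0.12  0.16  1.81  0.01  1.16  1.35]
r 132.1 z 282.5 ang 185.9 swivel deg 12.8 yaw-rel -0.5
```

```bash
python3 -m jog '255 -1 -12 1 0 -0.5 5; 255 -1 -10 1 0 -0.4 4; 255 -1 -6 0 0 0 3; 255 0 -1 0 0 0 0'
python3 - <<'E'
from h import *
show(); arm(C=np.array([656.1,-46.1]))
E
```

```text
clock: 37.75
eef_pos: [525.1, -28.4, 265.7]
tcp_rot: [-3.138, -0.01, -0.13]
contact_force: [0.2, -1.5, -2.4]
opening: 0.304
t 37.75 p [525.1 -28.4 265.7] rot [-179.8   -0.6   -7.5] F [ 0.2 -1.5 -2.4] op 0.304 q [-0.06  0.16  1.81  0.    1.16  1.64]
r 132.2 z 282.2 ang 172.3 swivel deg -0.8 yaw-rel 0.2
```

```bash
python3 -m jog '255 -6 1.5 7 0 -0.6 -0.5; 255 -11 0 14 0 0 0; 255 -11 0 15 0 0 0; 255 -10 0 15 0 0 0; 255 -7 0 12 0 0 0'
python3 - <<'E'
from h import *
show(); arm(C=np.array([656.1,-46.1]))
E
```

```text
clock: 38.17
eef_pos: [482.4, -24.6, 207.1]
tcp_rot: [-3.137, -0.009, -0.115]
contact_force: [2.3, 1.0, 1.4]
opening: 0.299
t 38.17 p [482.4 -24.6 207.1] rot [-179.7   -0.5   -6.6] F [2.3 1.  1.4] op 0.299 q [-0.06  0.15  1.96  0.    1.02  1.63]
r 175.0 z 223.6 ang 173.0 swivel deg -0.1 yaw-rel 0.5
```

```bash
python3 -m jog '255 -6 0 12 0 -0.5 0; 255 -4 0 12 0 0 0; 255 -2 0 8 0 0 0; 255 -1 0 3 0 0 0'
python3 - <<'E'
from h import *
show(); arm(C=np.array([656.1,-46.1])); f,i=grab('wrist','w41')
E
```

```text
clock: 38.5
eef_pos: [468.2, -23.8, 170.4]
tcp_rot: [-3.137, -0.0, -0.113]
contact_force: [1.4, 0.9, 1.8]
opening: 0.308
t 38.5 p [468.2 -23.8 170.4] rot [-179.7   -0.    -6.5] F [1.4 0.9 1.8] op 0.308 q [-0.06  0.18  2.02  0.01  0.94  1.62]
r 189.2 z 186.9 ang 173.2 swivel deg 0.1 yaw-rel 0.3
```

View pics/w41.png

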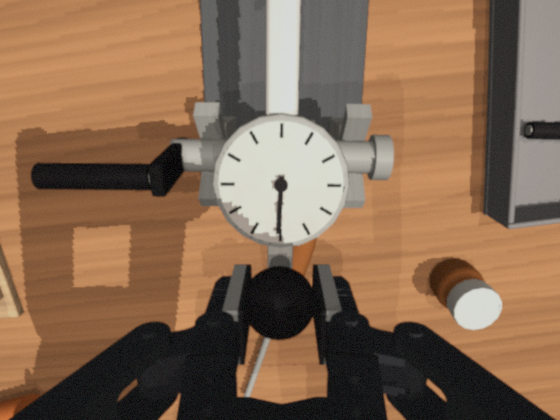

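```bash
python3 -m jog '255 -0.3 0 3 0 0 0; 255 0 0 2.5 0 0 0; 255 0 0 1.5 0 0 0; 255 0 0 0 0 0 0'
python3 - <<'E'
from h import *
show(); arm(C=np.array([656.1,-46.1])); f,i=grab('wrist','w42'); crop(f,180,80,400,360,2.5,'w42c')
E
```

```text
clock: 38.88
eef_pos: [466.8, -23.7, 163.2]
tcp_rot: [-3.137, 0.004, -0.112]
contact_force: [-1.6, 2.0, 2.2]
opening: 0.304
t 38.88 p [466.8 -23.7 163.2] rot [-179.7    0.2   -6.4] F [-1.6  2.   2.2] op 0.304 q [-0.06  0.2   2.02  0.01  0.93  1.62]
r 190.6 z 179.7 ang 173.3 swivel deg 0.2 yaw-rel 0.3
```

View pics/w42c.png

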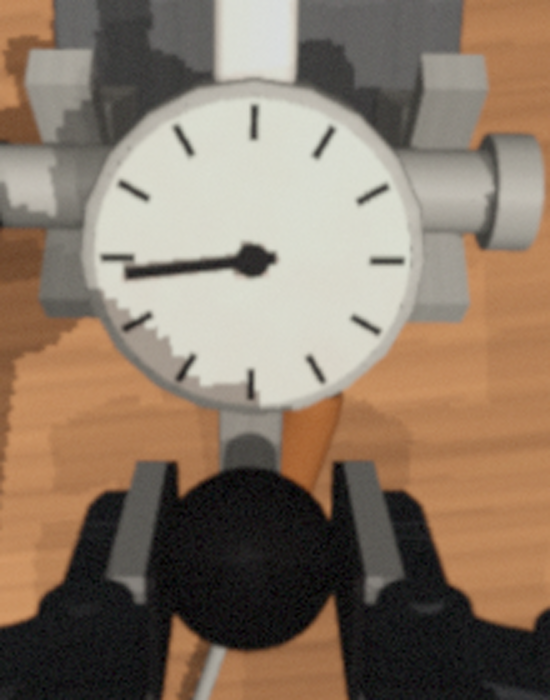

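```bash
python3 -m jog '255 0 0 2 0 0 0; 255 0 0 1.5 0 0 0; 200 0 0 0 0 0 0; 150 0 0 0 0 0 0; 80 0 0 0 0 0 0'
python3 - <<'E'
from h import *
show(); f,i=grab('wrist','w43'); crop(f,180,80,400,360,2.5,'w43c')
E
```

```text
clock: 39.35
eef_pos: [467.3, -23.9, 160.1]
tcp_rot: [-3.137, 0.003, -0.112]
contact_force: [-0.5, -0.0, 0.6]
opening: 0.535
t 39.35 p [467.3 -23.9 160.1] rot [-179.7    0.2   -6.4] F [-0.5 -0.   0.6] op 0.535 q [-0.06  0.2   2.03  0.01  0.92  1.62]
```

View pics/w43c.png

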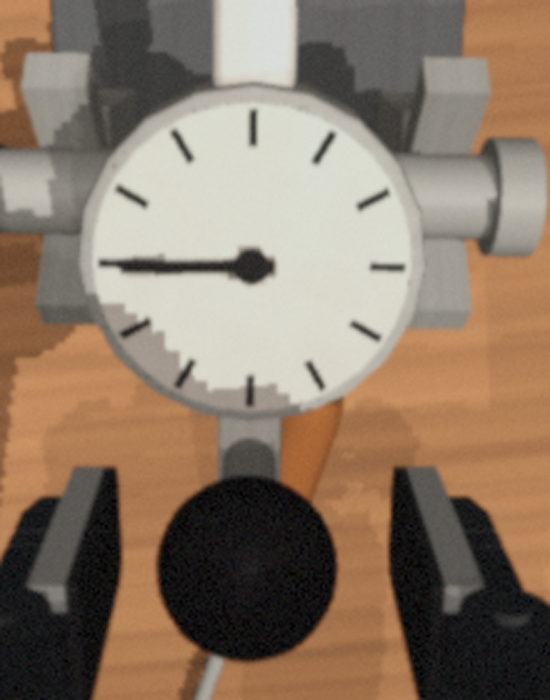

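```bash
python3 -m jog '0 0 0 -25 0 0 0; 0 0 0 -35 0 0 0; 0 0 0 -30 0 0 -3; 0 3 -8 -10 0 0 -7; 0 6 -8 0 0 0 -7'; python3 -m jog '0 6 -8 2 0 0 -6.5; 0 7 -7 2 0 0 -6.5; 0 8 -6 2 0 0 -6.5; 0 9 -5 2 0 0 -6.5; 0 9 -4 3 0 0 -6.5';python3 -m jog '0 10 -3 3 0 0 -6.5; 0 10 -2 3 0 0 -6.5; 0 10 -1 3 0 0 -6.5; 0 10 0 3 0 0 -6.5; 0 10 1 3 0 0 -6.5'
python3 - <<'E'
from h import *
show(); f,i=grab('wrist','w44');plan((519.7,82.9,200),83)
print(proj(i,[(519.7,82.9,125),(512,84,124)]))
E
```

```text
clock: 39.82
eef_pos: [476.1, -9.5, 263.2]
tcp_rot: [-3.138, 0.003, 0.19]
contact_force: [0.3, -0.2, -0.8]
opening: 1.001
clock: 40.23
eef_pos: [504.1, 35.6, 255.6]
tcp_rot: [3.138, -0.006, 0.785]
contact_force: [0.1, 0.2, -0.4]
opening: 1.004
clock: 40.65
eef_pos: [529.2, 83.1, 240.3]
tcp_rot: [3.132, -0.003, 1.382]
contact_force: [-0.2, -0.4, -0.4]
opening: 1.004
t 40.65 p [529.2  83.1 240.3] rot [179.4  -0.2  79.2] F [-0.2 -0.4 -0.4] op 1.004 q [ 0.15  0.2   1.82 -0.    1.11  0.34]
err [-10.   -1.5 -39.8] w [ 0.6 -0.2 -3.4] n 2
0 -1.7 -5.0 19.8 0.3 -0.1 -1.7; 0 -1.5 -4.9 19.9 0.3 -0.1 -1.7
[[267.7103969  206.79773087]
 [257.15373579 206.89655847]]
```

View pics/w44.png

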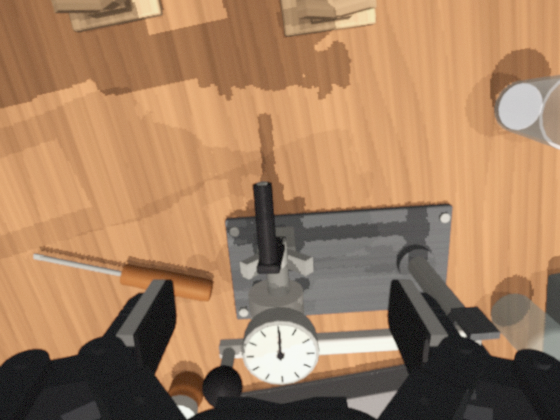

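```bash
python3 -m jog '0 -1 -12 10 0.6 0 -3.5; 0 0 0 25 0 0 0; 60 0 0 30 0 0 0; 100 0 0 30 0 0 0; 100 0 0 20 0 0 0'
python3 - <<'E'
from h import *
show(); plan((517.4,83,108),83); f,i=grab('wrist','w45')
E
```

```text
clock: 41.12
eef_pos: [523.5, 86.5, 126.4]
tcp_rot: [3.128, -0.006, 1.445]
contact_force: [0.1, 0.2, 0.9]
opening: 0.616
t 41.12 p [523.5  86.5 126.4] rot [179.2  -0.4  82.8] F [0.1 0.2 0.9] op 0.616 q [0.16 0.33 1.94 0.   0.86 0.28]
err [ -6.1  -3.5 -18.4] w [ 0.8 -0.4 -0.2] n 1
0 -4.3 -5.8 18.3 0.8 -0.4 -0.2
```

View pics/w45.png

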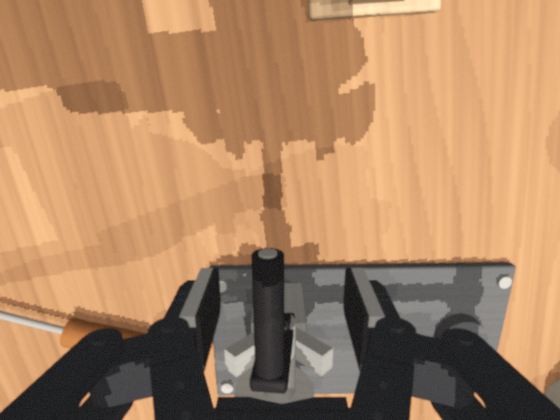

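```bash
python3 -m jog '120 -3 -6 12 0.8 -0.4 0; 150 0 0 5 0 0 0; 200 0 0 0 0 0 0; 255 0 0 0 0 0 0; 255 0 0 0 0 0 0' 20; python3 -m jog '255 0 0 0 0 0 0'
python3 - <<'E'
from h import *
show()
E
```

```text
clock: 41.58
eef_pos: [515.2, 82.7, 106.1]
tcp_rot: [-3.135, 0.004, 1.438]
contact_force: [-0.6, -1.9, -2.2]
opening: 0.155
clock: 41.67
eef_pos: [515.6, 82.6, 106.9]
tcp_rot: [-3.136, 0.004, 1.438]
contact_force: [-0.3, -1.8, -2.0]
opening: 0.15
t 41.67 p [515.6  82.6 106.9] rot [-179.7    0.2   82.4] F [-0.3 -1.8 -2. ] op 0.15 q [ 0.16  0.36  1.95 -0.    0.84  0.29]
```

```bash
python3 -m jog '255 0 7 1 0 0 0; 255 0 7 1.3 0 0 0; 255 0 6.6 2.4 0 0 0; 255 0 6 3.4 0 0 0; 255 0 5.4 4.4 0 0 0'
python3 - <<'E'
from h import *
show(); s,p,R=st(); d=p-np.array([519.7,82,0]); print(d[0]/.993, p[2]-66.5)
E
```

```text
clock: 42.08
eef_pos: [551.3, 78.5, 96.5]
tcp_rot: [-3.14, 0.002, 1.438]
contact_force: [-0.8, 0.5, -0.1]
opening: 0.155
t 42.08 p [551.3  78.5  96.5] rot [-1.799e+02  1.000e-01  8.240e+01] F [-0.8  0.5 -0.1] op 0.155 q [ 0.14  0.42  1.89 -0.    0.84  0.27]
31.856689980827813 29.978821403923988
```

```bash
python3 -m jog '255 0 4 5 0 0 0; 255 0 2.5 6 0 0 0; 255 0 1 6 0 0 0; 255 0 0 5 0 0 0; 255 0 0 0 0 0 0'
python3 - <<'E'
from h import *
show(); s,p,R=st(); d=p-np.array([519.7,82,0]); print(d[0]/.993, p[2]-70)
E
```

```text
clock: 42.5
eef_pos: [560.9, 77.4, 70.3]
tcp_rot: [-3.139, 0.001, 1.437]
contact_force: [-0.8, 0.8, 0.5]
opening: 0.157
t 42.5 p [560.9  77.4  70.3] rot [-1.799e+02  1.000e-01  8.230e+01] F [-0.8  0.8  0.5] op 0.157 q [ 0.13  0.47  1.88 -0.    0.8   0.27]
41.485783243301704 0.2768769494988277
```

```bash
python3 -m jog '200 0 0 0 0 0 0; 150 0 0 0 0 0 0; 120 0 0 0 0 0 0'
python3 - <<'E'
from h import *
show(); f,i=grab('scene','s46'); crop(f,210,170,290,230,9,'s46c'); crop(f,180,170,320,300,5,'s46d')
E
```

```text
clock: 42.75
eef_pos: [560.7, 77.3, 69.7]
tcp_rot: [-3.139, 0.002, 1.438]
contact_force: [0.6, 1.0, 0.2]
opening: 0.491
t 42.75 p [560.7  77.3  69.7] rot [-1.798e+02  1.000e-01  8.240e+01] F [0.6 1.  0.2] op 0.491 q [ 0.14  0.47  1.88 -0.    0.8   0.27]
```

View pics/s46c.png

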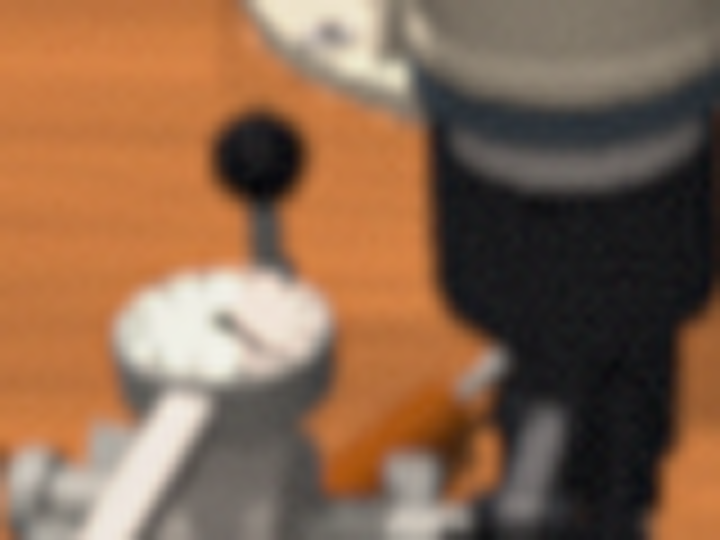

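View pics/s46d.png

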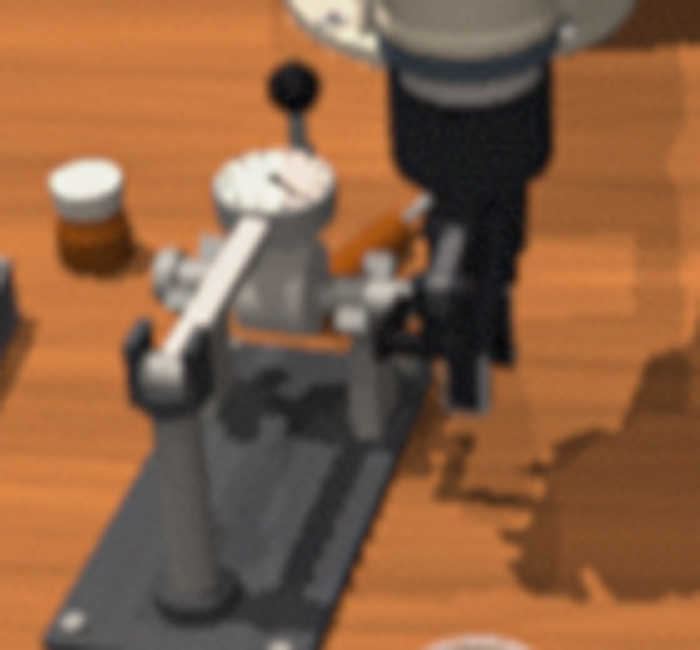

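```bash
python3 - <<'E'
from h import *
needle('scene',(224/9+210,323/9+170),(280/9+210,362/9+170))
E
python3 -m jog '180 0 0 0 0 0 0; 220 0 0 0 0 0 0; 255 0 0 0 0 0 0; 255 0 0 0 0 0 0; 255 0 0 0 0 0 0' 20
python3 - <<'E'
from h import *
show()
E
```

```text
needle cw deg 128.3 mm 8.55 len 26.4
clock: 43.22
eef_pos: [561.0, 77.4, 70.8]
tcp_rot: [-3.14, 0.002, 1.438]
contact_force: [-1.2, 0.9, -0.4]
opening: 0.153
t 43.22 p [561.   77.4  70.8] rot [-1.799e+02  1.000e-01  8.240e+01] F [-1.2  0.9 -0.4] op 0.153 q [ 0.14  0.47  1.88 -0.    0.8   0.27]
```

Reading 8.5 mm on the column side. Now turn it over the top.

```bash
python3 -m jog '255 0 -1.5 -8 0 0 0; 255 0 -3 -7.7 0 0 0; 255 0 -4.8 -6.8 0 0 0; 255 0 -6 -5.7 0 0 0; 255 0 0 0 0 0 0'
python3 - <<'E'
from h import *
show(); s,p,R=st(); d=p-np.array([520.7,82,0]); print(d[0]/.993, p[2]-68)
E
```

```text
clock: 43.63
eef_pos: [543.7, 79.4, 101.8]
tcp_rot: [-3.139, 0.002, 1.438]
contact_force: [-1.4, -0.6, -2.0]
opening: 0.156
t 43.63 p [543.7  79.4 101.8] rot [-1.799e+02  1.000e-01  8.240e+01] F [-1.4 -0.6 -2. ] op 0.156 q [ 0.14  0.4   1.9  -0.    0.84  0.28]
23.194580898169303 33.81649937341736
```

```bash
python3 -m jog '255 0 -7 -3 0 0 0; 255 0 -7.5 -2 0 0 0; 255 0 -8 0 0 0 0; 255 0 -8 1 0 0 0; 255 0 0 0.5 0 0 0'
python3 - <<'E'
from h import *
show(); s,p,R=st(); d=p-np.array([520.7,82,0]); print(d[0]/.993, p[2]-68)
E
```

```text
clock: 44.05
eef_pos: [510.0, 84.1, 106.6]
tcp_rot: [-3.141, 0.001, 1.438]
contact_force: [0.4, -0.8, -1.6]
opening: 0.155
t 44.05 p [510.   84.1 106.6] rot [-1.799e+02  1.000e-01  8.240e+01] F [ 0.4 -0.8 -1.6] op 0.155 q [ 0.16  0.35  1.97 -0.    0.83  0.3 ]
-10.770137834746553 38.602533992765814
```

```bash
python3 -m jog '255 0 -7.8 3.5 0 0 0; 255 0 -7 4.6 0 0 0; 255 0 -5.5 5.4 0 0 0; 255 0 -4.3 6.3 0 0 0; 255 0 0 0 0 0 0'
python3 - <<'E'
from h import *
show(); s,p,R=st(); d=p-np.array([520.7,82,0]); print(d[0]/.993, p[2]-68)
E
```

```text
clock: 44.47
eef_pos: [483.8, 87.8, 84.9]
tcp_rot: [3.14, 0.001, 1.439]
contact_force: [1.5, 0.0, -0.9]
opening: 0.156
t 44.47 p [483.8  87.8  84.9] rot [1.799e+02 1.000e-01 8.240e+01] F [ 1.5  0.  -0.9] op 0.156 q [ 0.18  0.35  2.04 -0.    0.75  0.31]
-37.17980243299119 16.870079437851615
```

```bash
python3 -m jog '255 0 -2 6 0 0 0; 255 0 -1 5 0 0 0; 255 0 0 2 0 0 0; 200 0 0 0 0 0 0; 130 0 0 0 0 0 0'; python3 -m jog '90 0 0 0 0 0 0';  python3 - <<'E'
from h import *
show(); s,p,R=st(); d=p-np.array([520.7,82,0]); print(d[0]/.993, p[2]-68)
f,i=grab('scene','s47'); crop(f,210,170,290,230,9,'s47c'); crop(f,180,170,320,300,5,'s47d'); grab('wrist','w47')
E
```

```text
clock: 44.88
eef_pos: [480.6, 88.3, 69.7]
tcp_rot: [3.141, 0.001, 1.439]
contact_force: [-0.2, -0.0, -0.4]
opening: 0.342
clock: 44.97
eef_pos: [480.4, 88.2, 69.5]
tcp_rot: [-3.141, 0.002, 1.438]
contact_force: [-0.1, -0.4, 0.4]
opening: 0.488
t 44.97 p [480.4  88.2  69.5] rot [-1.80e+02  1.00e-01  8.24e+01] F [-0.1 -0.4  0.4] op 0.488 q [ 0.18  0.37  2.05 -0.    0.72  0.31]
-40.5629883069594 1.5242142346995564
```

View pics/s47c.png

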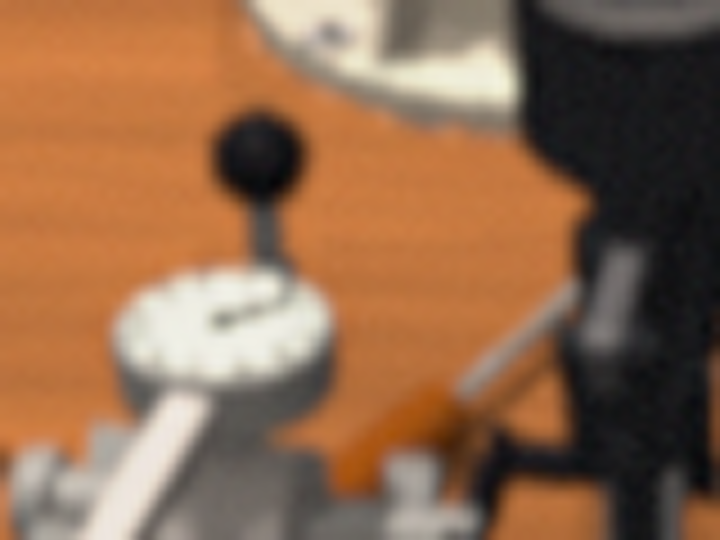

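View pics/s47d.png

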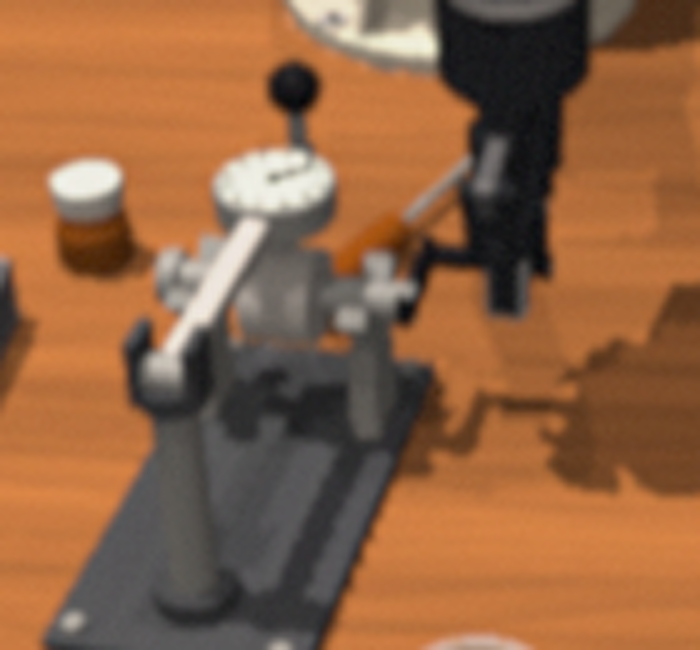

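```bash
python3 - <<'E'
from h import *
needle('scene',(224/9+210,323/9+170),(290/9+210,297/9+170))
E
python3 -m jog '60 0 0 -20 0 0 0; 0 0 0 -40 0 0 0; 0 0 0 -40 0 0 0; 0 0 0 -40 0 0 0; 0 0 0 -40 0 0 0'; python3 -m jog '0 -9 0 0 0 0 7; 0 -9 1 0 0 0 7; 0 -8.5 2 0 0 0 7; 0 -8 3 0 0 0 7; 0 -8 4 0 0 0 7'; python3 -m jog '0 -7 5 0 0 0 7; 0 -6.5 6 0 0 0 7; 0 -6 6.5 0 0 0 7; 0 -5 7 0 0 0 7; 0 -4 7.5 0 0 0 7'
python3 - <<'E'
from h import *
show(); 
plan((468,-23.5,232),-6.5)
E
```

```text
needle cw deg 39.7 mm 2.64 len 21.3
clock: 45.48
eef_pos: [474.6, 87.3, 248.5]
tcp_rot: [-3.124, 0.007, 1.438]
contact_force: [1.2, 0.9, -0.5]
opening: 1.005
clock: 45.9
eef_pos: [473.7, 44.2, 262.2]
tcp_rot: [3.139, -0.002, 0.815]
contact_force: [0.8, 0.6, -0.1]
opening: 0.999
clock: 46.32
eef_pos: [465.8, -0.8, 263.7]
tcp_rot: [3.14, -0.005, 0.189]
contact_force: [0.4, -0.0, 0.2]
opening: 1.001
t 46.32 p [465.8  -0.8 263.7] rot [179.9  -0.3  10.9] F [ 0.4 -0.   0.2] op 1.001 q [-0.    0.06  1.93 -0.    1.15  1.38]
err [  2.2 -22.7 -31.7] w [ 0.  -0.3 17.4] n 3
0 -0.8 7.5 10.6 0.0 -0.1 5.8; 0 0.0 7.6 10.6 0.0 -0.1 5.8; 0 0.8 7.5 10.6 0.0 -0.1 5.8
```

```bash
python3 -m jog '0 0 7 9 0 0 6; 0 0 7 11 0 0 6; 0 0 6 11 0 0 5.5; 0 0 0 0 0 0 0'
python3 - <<'E'
from h import *
show(); f,i=grab('wrist','w48'); show()
print(proj(i,[(467.5,-23.5,180),(467.5,-21.5,180)])); crop(f,180,60,400,280,3,'w48c')
E
```

```text
clock: 46.65
eef_pos: [467.5, -22.9, 233.3]
tcp_rot: [-3.141, -0.008, -0.14]
contact_force: [-0.7, -0.1, -0.8]
opening: 1.001
t 46.65 p [467.5 -22.9 233.3] rot [-180.    -0.4   -8. ] F [-0.7 -0.1 -0.8] op 1.001 q [-0.05  0.1   1.96 -0.    1.08  1.66]
t 46.7 p [467.9 -22.6 234.3] rot [-180.    -0.5   -7.7] F [0.3 0.4 0. ] op 1.002 q [-0.05  0.1   1.96 -0.    1.08  1.65]
[[284.59242816 234.71786097]
 [281.12042977 235.1718716 ]]
```

View pics/w48c.png

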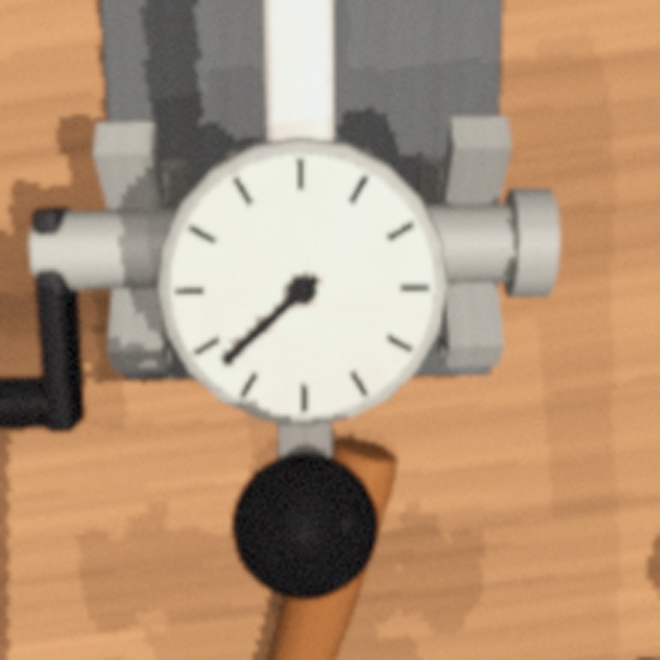

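```bash
python3 -m jog '0 0 -1 20 0 -0.5 -0.5; 0 0 0 25 0 0 0; 100 0 0 15 0 0 0; 100 0 0 8 0 0 0'
python3 - <<'E'
from h import *
show(); plan((467.5,-21.8,163),-6.9)
E
```

```text
clock: 47.03
eef_pos: [472.0, -20.7, 169.5]
tcp_rot: [-3.14, -0.009, -0.111]
contact_force: [-0.3, 0.5, 0.1]
opening: 0.748
t 47.03 p [472.  -20.7 169.5] rot [-179.9   -0.5   -6.3] F [-0.3  0.5  0.1] op 0.748 q [-0.05  0.19  2.02  0.    0.93  1.63]
err [-4.5 -1.1 -6.5] w [-0.1 -0.5  0.6] n 1
0 -4.4 1.6 6.4 -0.1 -0.5 0.6
```

```bash
python3 -m jog '120 -4.4 1.6 6 0 -0.5 0.5; 150 0 0 0 0 0 0; 200 0 0 0 0 0 0; 255 0 0 0 0 0 0; 255 0 0 0 0 0 0' 30; python3 -m jog '255 0 0 0 0 0 0; 255 2 0 -9 0 0 0; 255 3 0 -12 0 0 0; 255 4 0 -13 0 0 0; 255 6 0 -14 0 0 0'
python3 - <<'E'
from h import *
show(); arm(C=np.array([656.1,-46.1]))
E
```

```text
clock: 47.45
eef_pos: [467.2, -21.3, 164.5]
tcp_rot: [-3.14, 0.002, -0.113]
contact_force: [-0.7, -2.4, -0.6]
opening: 0.302
clock: 47.87
eef_pos: [483.3, -23.5, 214.7]
tcp_rot: [-3.141, -0.0, -0.112]
contact_force: [4.2, -0.7, -7.4]
opening: 0.306
t 47.87 p [483.3 -23.5 214.7] rot [-179.9   -0.    -6.4] F [ 4.2 -0.7 -7.4] op 0.306 q [-0.05  0.15  1.94  0.    1.05  1.63]
r 174.3 z 231.2 ang 172.5 swivel deg -0.6 yaw-rel 1.0
```

```bash
python3 -m jog '255 7.5 0 -14 0 0 0; 255 8 0 -12 0 0 0; 255 9 0 -12 0 0 0; 255 9 0 -9 0 0 0; 255 5 0 -4 0 0 0'
python3 - <<'E'
from h import *
show(); arm(C=np.array([656.1,-46.1]))
E
```

```text
clock: 48.28
eef_pos: [524.1, -28.3, 272.5]
tcp_rot: [-3.141, -0.004, -0.111]
contact_force: [-0.0, -2.1, -7.3]
opening: 0.304
t 48.28 p [524.1 -28.3 272.5] rot [-179.9   -0.2   -6.4] F [-0.  -2.1 -7.3] op 0.304 q [-0.06  0.15  1.8   0.    1.18  1.62]
r 133.2 z 289.0 ang 172.3 swivel deg -0.8 yaw-rel 1.3
```

```bash
python3 -m jog '255 0.5 9 0 0 0 -4; 255 0.8 14 0 0 0 -6; 255 0.8 14 0 0 0 -6; 255 0.8 14 0 0 0 -6; 255 0.8 14 0 0 0 -6'; python3 -m jog '255 0.5 14 0 0 0 -6; 255 0.8 14 0 0 0 -6; 255 0.8 14 0 0 0 -6; 255 0.8 14 0 0 0 -6; 255 0.8 14 0 0 0 -6'; python3 -m jog '255 0.8 11 0 0 0 -4; 255 0.5 8 0 0 0 -3; 255 0.5 5 0 0 0 -2; 255 0 0 0 0 0 0'
python3 - <<'E'
from h import *
show(); arm(C=np.array([656.1,-46.1]))
E
```

```text
clock: 48.7
eef_pos: [531.8, -90.8, 273.5]
tcp_rot: [-3.137, -0.001, 0.396]
contact_force: [0.7, 0.4, -6.0]
opening: 0.301
clock: 49.12
eef_pos: [570.8, -148.1, 273.3]
tcp_rot: [-3.13, 0.001, 0.945]
contact_force: [-0.3, -0.1, -2.8]
opening: 0.305
clock: 49.45
eef_pos: [591.3, -162.8, 273.0]
tcp_rot: [-3.126, 0.002, 1.115]
contact_force: [-1.2, 0.1, -4.6]
opening: 0.306
t 49.45 p [ 591.3 -162.8  273. ] rot [-1.791e+02  1.000e-01  6.390e+01] F [-1.2  0.1 -4.6] op 0.306 q [-0.27  0.31  1.6   0.    1.25  0.18]
r 133.5 z 289.5 ang 241.0 swivel deg 67.9 yaw-rel 2.9
```

Swung aside (~1.18 rad) and tipped. Release, go back to the spindle.

```bash
python3 -m jog '180 0 0 0 0 0 0; 120 0 0 0 0 0 0; 50 0 0 0 0 0 0; 0 0 0 -20 0 0 0; 0 0 0 -35 0 0 0'; python3 -m jog '0 10 -16 -10 -0.3 0 -3.5; 0 18 -25 0 -0.3 0 -4; 0 20 -24 0 0 0 -4; 0 22 -22 0 0 0 -4; 0 23 -20 5 0 0 -4'
python3 - <<'E'
from h import *
show(); plan((508,-26,220),83)
E
```

```text
clock: 49.87
eef_pos: [588.7, -161.1, 323.8]
tcp_rot: [-3.116, 0.002, 1.11]
contact_force: [-0.0, -0.5, 0.4]
opening: 0.856
clock: 50.28
eef_pos: [519.8, -39.0, 341.6]
tcp_rot: [3.135, -0.002, 1.454]
contact_force: [0.3, -0.1, -0.2]
opening: 1.0
t 50.28 p [519.8 -39.  341.6] rot [ 1.796e+02 -1.000e-01  8.330e+01] F [ 0.3 -0.1 -0.2] op 1.0 q [-0.08  0.09  1.72  0.    1.32  0.04]
err [ -11.8   13.  -121.6] w [ 0.4 -0.1  0.3] n 4
0 2.8 -3.5 30.4 0.1 -0.0 0.1; 0 2.8 -3.5 30.4 0.1 -0.0 0.1; 0 2.8 -3.4 30.4 0.1 -0.0 0.1; 0 2.8 -3.4 30.4 0.1 -0.0 0.1
```

```bash
python3 -m jog '0 4 -5 20 0.4 0 0; 0 4 -5 32 0 0 0; 0 0 -2 35 0 0 0; 0 0 -2 35 0 0 0; 0 0 0 25 0 0 0'
python3 - <<'E'
from h import *
show(); plan((507.5,-25.5,72),83);f,i=grab('wrist','w50')
E
```

```text
clock: 50.7
eef_pos: [509.4, -21.5, 201.3]
tcp_rot: [3.119, -0.007, 1.462]
contact_force: [-0.2, 0.0, -0.1]
opening: 0.997
t 50.7 p [509.4 -21.5 201.3] rot [178.7  -0.4  83.8] F [-0.2  0.  -0.1] op 0.997 q [-0.05  0.2   1.92  0.01  1.    0.06]
err [  -1.9   -4.  -129.3] w [ 1.3 -0.4  0.8] n 4
0 -1.3 -1.1 32.3 0.3 -0.1 0.2; 0 -1.2 -0.9 32.3 0.3 -0.1 0.2; 0 -1.2 -0.7 32.3 0.3 -0.1 0.2; 0 -1.1 -0.5 32.3 0.3 -0.1 0.2
```

View pics/w50.png

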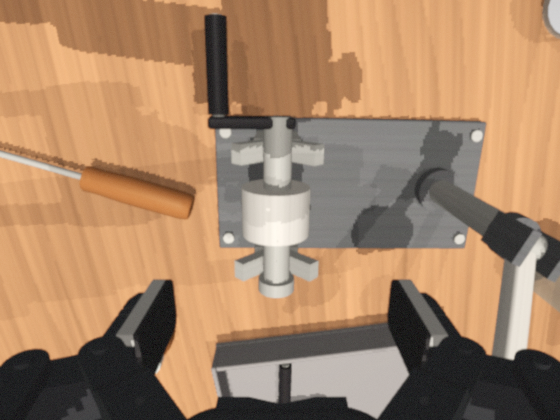

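```bash
python3 -m jog '0 -3 -2 20 1.3 -0.4 0.8; 0 -2 -1 30 0 0 0; 0 0 0 30 0 0 0; 0 0 0 20 0 0 0'
python3 - <<'E'
from h import *
show(); plan((507.5,-25.5,72),83)
E
```

```text
clock: 51.08
eef_pos: [508.5, -25.3, 101.0]
tcp_rot: [3.136, -0.001, 1.445]
contact_force: [0.1, 0.7, 0.3]
opening: 1.003
t 51.08 p [508.5 -25.3 101. ] rot [179.7  -0.   82.8] F [0.1 0.7 0.3] op 1.003 q [-0.05  0.34  1.99  0.    0.8   0.07]
err [ -1.   -0.2 -29. ] w [ 0.3 -0.  -0.2] n 1
0 -0.4 -1.1 29.0 0.3 -0.0 -0.2
```

```bash
python3 -m jog '0 0 -1 14 0.3 0 -0.2; 0 0 0 12 0 0 0; 60 0 0 3 0 0 0; 120 0 0 0 0 0 0; 255 0 0 0 0 0 0' 50; python3 -m jog '255 0 0 0 0 0 0; 255 0 0 0 0 0 0; 255 0 0 0 0 0 0; 255 0 0 -5 0 0 0; 255 0 0 -25 0 0 0'; python3 -m jog '255 0 0 -30 0 0 0; 255 0 0 -25 0 0 0; 255 0 0 0 0 0 0'
python3 - <<'E'
from h import *
show(); f,i=grab('wrist','w51'); plan((462,-60,165),83,g=255)
E
```

```text
clock: 51.5
eef_pos: [508.8, -24.6, 72.2]
tcp_rot: [-3.141, -0.001, 1.446]
contact_force: [-15.7, 2.4, 3.5]
opening: 0.603
clock: 51.92
eef_pos: [507.5, -24.5, 103.0]
tcp_rot: [-3.139, -0.001, 1.446]
contact_force: [-1.0, -0.0, -2.9]
opening: 0.56
clock: 52.17
eef_pos: [509.2, -24.7, 164.4]
tcp_rot: [3.14, -0.002, 1.446]
contact_force: [1.8, -0.3, -2.6]
opening: 0.567
t 52.17 p [509.2 -24.7 164.4] rot [ 1.799e+02 -1.000e-01  8.280e+01] F [ 1.8 -0.3 -2.6] op 0.567 q [-0.05  0.25  1.94  0.    0.94  0.07]
err [-46.5 -35.3   2.4] w [-0.  -0.1 -0.2] n 2
255 -20.4 -20.9 -1.2 -0.0 -0.0 -0.1; 255 -20.4 -20.9 -1.2 -0.0 -0.0 -0.1
```

View pics/w51.png

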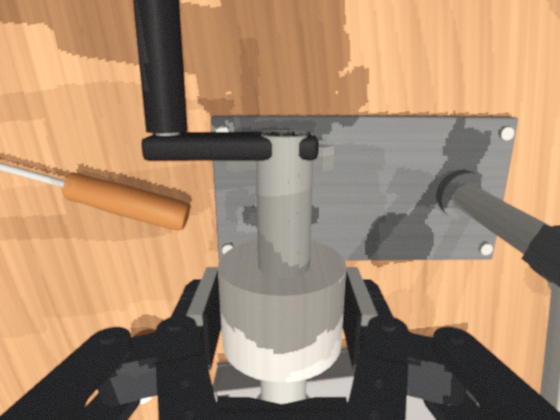

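```bash
python3 -m jog '255 0 -16 -2 0 0 0; 255 -14 -22 -2 0 0 0; 255 -30 -12 -2 0 0 0; 255 -36 -3 -2 0 0 0; 255 -36 0 -2 0 0 0'; python3 -m jog '255 -36 0 -2 0 0 0; 255 -36 0 -2 0 0 0; 255 -36 5 -2 0 0 0; 255 -30 5 -2 0 0 0; 255 0 0 0 0 0 0'
python3 - <<'E'
from h import *
show(); plan((606,-355,160),83,g=255); f,i=grab('top','t52')
E
```

```text
clock: 52.63
eef_pos: [438.0, -130.1, 168.9]
tcp_rot: [-3.14, -0.004, 1.453]
contact_force: [2.0, -0.3, -2.9]
opening: 0.568
clock: 53.05
eef_pos: [426.1, -278.1, 171.8]
tcp_rot: [-3.136, -0.004, 1.452]
contact_force: [1.4, -0.7, -2.9]
opening: 0.568
t 53.05 p [ 426.1 -278.1  171.8] rot [-179.7   -0.2   83.2] F [ 1.4 -0.7 -2.9] op 0.568 q [-0.58  0.25  1.93  0.    0.97 -0.46]
err [179.9 -76.9 -11.8] w [-0.3 -0.2  0.2] n 6
255 -9.2 31.3 1.7 -0.1 -0.0 0.0; 255 -9.2 31.3 1.8 -0.1 -0.0 0.0; 255 -9.1 31.3 1.8 -0.1 -0.0 0.0; 255 -9.1 31.3 1.8 -0.1 -0.0 0.0; 255 -9.1 31.3 1.9 -0.1 -0.0 0.0
255 -9.1 31.3 1.9 -0.1 -0.0 0.0
```

View pics/t52.png

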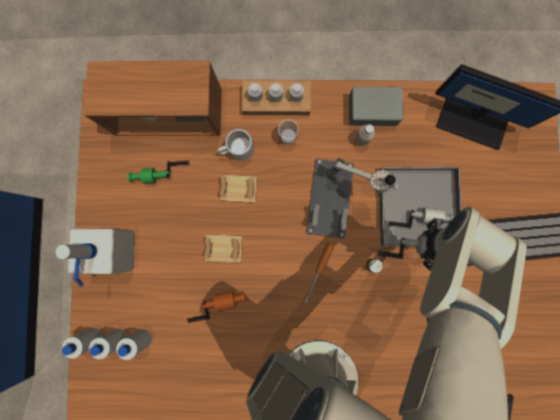

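Run:
```python
from h import *
i=optics.camera_info('top'); f=cv2.imread('pics/t52.png'); crop(f,370,155,475,260,6,'t52c')
print(onz(i,(432,215),30).round(0))
```

```text
[ 518. -357.   30.]
```

View pics/t52c.png

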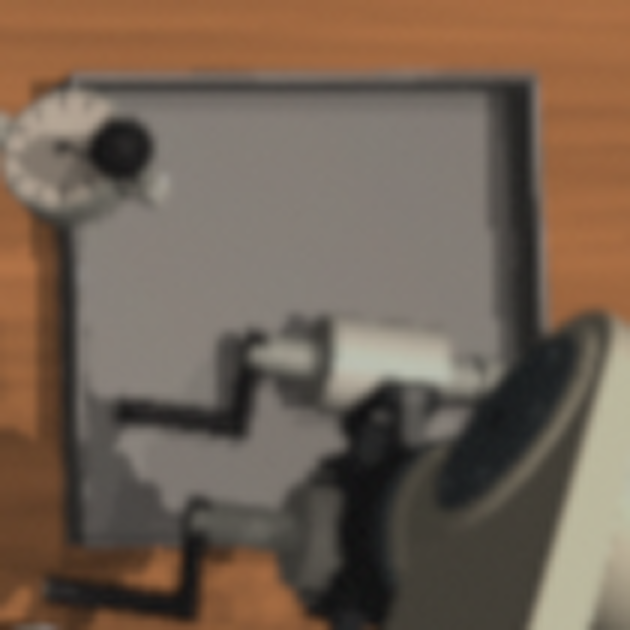

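```bash
python3 -m jog '255 -13 20 0 0 0 0; 255 -13 32 0 0 0 0; 255 -12 33 0 0 0 0; 255 -12 33 0 0 0 0; 255 -12 30 0 0 0 0'; python3 -m jog '255 -8 20 0 0 0 0; 255 -2 5 0 0 0 0; 255 0 0 0 0 0 0'
python3 - <<'E'
from h import *
show(); plan((603,-355,60),83,g=255)
E
```

```text
clock: 53.52
eef_pos: [559.3, -349.9, 160.8]
tcp_rot: [-3.118, -0.015, 1.448]
contact_force: [0.4, 0.7, -2.6]
opening: 0.564
clock: 53.77
eef_pos: [588.2, -361.7, 154.7]
tcp_rot: [-3.116, -0.017, 1.45]
contact_force: [-1.0, -0.3, -2.8]
opening: 0.572
t 53.77 p [ 588.2 -361.7  154.7] rot [-178.6   -1.    83.1] F [-1.  -0.3 -2.8] op 0.572 q [-0.56  0.54  1.52  0.01  1.11 -0.44]
err [ 14.8   6.7 -94.7] w [-1.4 -1.   0.1] n 3
255 2.3 5.4 31.5 -0.5 -0.3 0.0; 255 2.5 5.2 31.5 -0.5 -0.3 0.0; 255 2.6 4.9 31.5 -0.5 -0.3 0.0
```

```bash
python3 -m jog '255 5 14 0 -1.4 -1 0; 255 0 3 20 0 0 0; 255 0 0 30 0 0 0; 255 0 0 25 0 0 0; 255 0 0 10 0 0 0'
python3 - <<'E'
from h import *
show(); plan((603,-355,20),83,g=255); f,i=grab('wrist','w53')
E
```

```text
clock: 54.18
eef_pos: [602.7, -352.6, 66.3]
tcp_rot: [-3.139, -0.001, 1.453]
contact_force: [-0.9, 0.1, -3.9]
opening: 0.565
t 54.18 p [ 602.7 -352.6   66.3] rot [-179.8   -0.    83.2] F [-0.9  0.1 -3.9] op 0.565 q [-0.53  0.64  1.57 -0.    0.93 -0.41]
err [  0.3  -2.4 -46.3] w [-0.2 -0.   0.2] n 2
255 -1.2 0.4 23.2 -0.1 -0.0 0.1; 255 -1.2 0.3 23.2 -0.1 -0.0 0.1
```

View pics/w53.png

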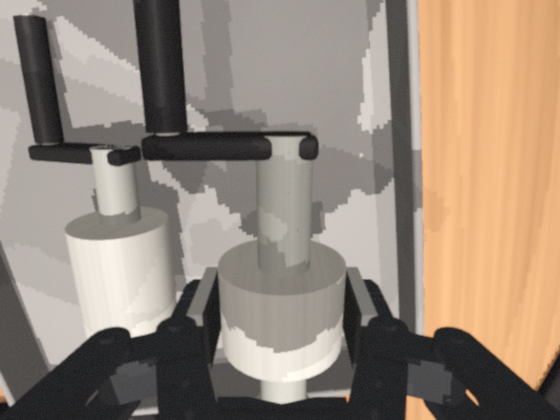

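```bash
python3 -m jog '255 -2 0 16 0 0 0; 255 0 0 14 0 0 0; 255 0 0 8 0 0 0; 255 0 0 3 0 0 0'
python3 - <<'E'
from h import *
show()
E
```

```text
clock: 54.57
eef_pos: [599.9, -352.1, 24.3]
tcp_rot: [-3.136, -0.002, 1.453]
contact_force: [-1.1, 0.9, -3.9]
opening: 0.565
t 54.57 p [ 599.9 -352.1   24.3] rot [-1.797e+02 -1.000e-01  8.330e+01] F [-1.1  0.9 -3.9] op 0.565 q [-0.53  0.69  1.59 -0.    0.87 -0.41]
```

```bash
python3 -m jog '255 0 2 3 0 0 0; 255 0 0 2 0 0 0'
python3 - <<'E'
from h import *
show()
E
python3 -m jog '255 0 0 3 0 0 0; 255 0 0 1 0 0 0'
python3 - <<'E'
from h import *
show()
E
```

```text
clock: 54.73
eef_pos: [602.2, -352.3, 19.8]
tcp_rot: [-3.136, -0.002, 1.453]
contact_force: [0.2, 0.6, -3.7]
opening: 0.563
t 54.73 p [ 602.2 -352.3   19.8] rot [-1.797e+02 -1.000e-01  8.320e+01] F [ 0.2  0.6 -3.7] op 0.563 q [-0.53  0.7   1.59 -0.    0.86 -0.41]
clock: 54.9
eef_pos: [602.9, -352.5, 20.0]
tcp_rot: [-3.137, -0.002, 1.453]
contact_force: [0.2, -1.0, -4.2]
opening: 0.562
t 54.9 p [ 602.9 -352.5   20. ] rot [-1.797e+02 -1.000e-01  8.330e+01] F [ 0.2 -1.  -4.2] op 0.562 q [-0.53  0.7   1.59 -0.    0.86 -0.41]
```

```bash
python3 -m jog '255 0 0 5 0 0 0; 255 0 0 3 0 0 0'
python3 - <<'E'
from h import *
show()
E
```

```text
clock: 55.07
eef_pos: [603.6, -353.0, 19.5]
tcp_rot: [-3.138, -0.001, 1.453]
contact_force: [-11.4, 6.8, 16.6]
opening: 0.563
t 55.07 p [ 603.6 -353.    19.5] rot [-1.798e+02 -1.000e-01  8.330e+01] F [-11.4   6.8  16.6] op 0.563 q [-0.53  0.7   1.59 -0.    0.86 -0.41]
```

```bash
python3 -m jog '200 0 0 -1 0 0 0; 140 0 0 0 0 0 0; 90 0 0 0 0 0 0; 70 0 0 0 0 0 0; 70 0 0 -10 0 0 0'; python3 -m jog '70 0 0 -25 0 0 0; 70 0 0 -40 0 0 0; 0 0 0 -40 0 0 0; 0 0 0 -40 0 0 0; 0 0 0 -40 0 0 0'
python3 - <<'E'
from h import *
show(); f,i=grab('wrist','w54')
plan((450,-250,300),83)
E
```

```text
clock: 55.48
eef_pos: [605.2, -353.9, 32.8]
tcp_rot: [-3.141, 0.0, 1.453]
contact_force: [-0.2, -0.0, 0.8]
opening: 0.723
clock: 55.9
eef_pos: [601.6, -351.7, 217.7]
tcp_rot: [-3.128, -0.005, 1.453]
contact_force: [1.9, -0.2, 0.1]
opening: 1.0
t 55.9 p [ 601.6 -351.7  217.7] rot [-179.2   -0.3   83.2] F [ 1.9 -0.2  0.1] op 1.0 q [-0.53  0.48  1.47 -0.    1.21 -0.41]
err [-155.3  103.9   72.3] w [-0.1 -0.   0.2] n 6
0 14.2 -27.8 -12.0 -0.0 -0.0 0.0; 0 14.1 -27.8 -12.0 -0.0 -0.0 0.0; 0 14.1 -27.8 -12.0 -0.0 -0.0 0.0; 0 14.1 -27.8 -12.0 -0.0 -0.0 0.0; 0 14.1 -27.8 -12.0 -0.0 -0.0 0.0
0 14.1 -27.8 -12.0 -0.0 -0.0 0.0
```

View pics/w54.png

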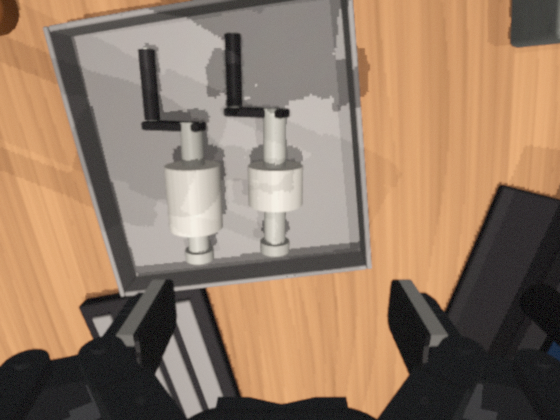

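```bash
python3 -m jog '0 10 -25 -12 0 0 0; 0 12 -28 -12 0 0 0; 0 12 -28 -12 0 0 0; 0 12 -28 -12 0 0 0; 0 12 -28 -12 0 0 0'; python3 -m jog '0 0 -30 -5 0 0 0; 0 0 -10 0 0 0 0; 0 0 0 0 0 0 0'
python3 - <<'E'
from h import *
show(); f,i=grab('scene','s55'); f,i=grab('top','t55')
E
```

```text
clock: 56.37
eef_pos: [478.0, -281.3, 294.6]
tcp_rot: [3.13, 0.005, 1.453]
contact_force: [-0.3, 0.4, 0.1]
opening: 1.002
clock: 56.62
eef_pos: [433.8, -274.1, 304.0]
tcp_rot: [3.125, 0.008, 1.454]
contact_force: [1.1, -0.1, 0.1]
opening: 0.999
t 56.62 p [ 433.8 -274.1  304. ] rot [179.1   0.4  83.3] F [ 1.1 -0.1  0.1] op 0.999 q [-0.57  0.1   1.79  0.    1.23 -0.45]
```

View pics/s55.png

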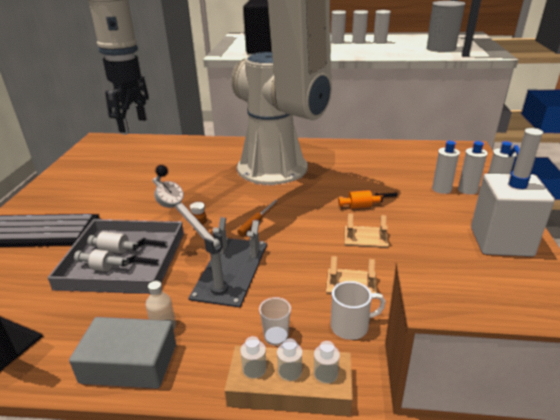

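View pics/t55.png

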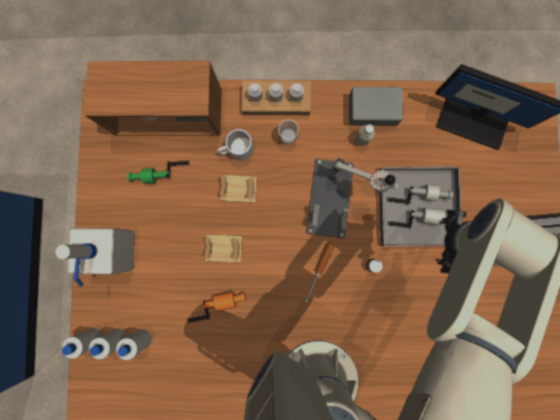

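```bash
python3 -c "
from rig import ticket; print(ticket.sign_off())"
```

```text
the job is handed in; nothing more can be done
None
```

Both spindles failed the runout check, the long-drum one first and then the short-drum one, and both are now in the grey reject tray. I handed the job in at about 57 s of robot time.

| Spindle | Column side | Other side | Wander |
|---|---|---|---|
| Long-drum | about 2.2 mm | about 8.4 mm | about 6 mm |
| Short-drum | about 8.5 mm | about 3 mm | about 5.5 mm |

I took these readings with the crank let go, turned nearly level on each side and over the top between.

**Last pictures:** Both spindles lie in the tray and the V-posts are empty. The gauge arm is tipped up about 0.6 rad and swung aside about 1.2 rad. The orange and green look-alikes and the other bench items look undisturbed, and the tray was not seen to move.

**What did not go cleanly:**
- **Over-pressed arm:** On the first lowering I pressed the arm about 5 mm past its stop. It sprang back to a reading of about 5.2 mm once I let go.
- **Camera disagreement:** The wrist and overhead cameras differed by 2–3 mm on where the fixture stands. I went by the wrist view, and both spindles seated properly.
- **Reading spread:** The final short-drum reading was 2.6 mm in the scene camera and 3.1 mm in the wrist camera. It is a reject either way.

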